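# Pack and lock the tea-tin carrier, then ring for pick-up

### The arm

A 6-joint arm with a two-finger parallel gripper is mounted at the origin on the work surface. World frame = base frame: x ahead of the robot, y to its left, z up, the work surface at z = 0. Lengths are in m, angles in rad, forces in N, time in s.
With the tool pointing down it reaches from about 0.3 to 1 m from the base axis. Payload 5.1 kg.
Tool frame: the origin (TCP) lies at the very end of the fingers, on their centre line; the grasp point (between the pads) lies arm.hold_point_z behind it (arm.hold_point_z is the distance from the TCP to the grasp point, in m); x points along the fingers, z is the direction in which the jaws open and shut, and the axes are right-handed (so a half turn about x gives the same grasp; the last joint's range is limited). The gripper opens to 95 mm and grips with 3 to 60 N. Pads are 20 mm wide; open, the fingers measure 119 mm over their backs; the gripper's body (75 mm by 180 mm) begins 59 mm behind the grasp point.
Start: joints at [-1.259, 0.124, 1.65, -0, 1.367, -0.083], TCP at [0.25, -0.6, 0.215] pointing down, gripper open.
Joint ranges: [-2.61, 2.61], [-1.02, 2.33], [0.03, 2.71], [-1.35, 4.49], [0.32, 2.68], [-2.91, 2.91]. Speed limits (rad/s): [2.57, 2.57, 3.14, 3.14, 3.14, 3.14].

### API

Orientations are given as a 3x3 rotation matrix whose columns are the frame's x, y, z axes.
In Python, from rig import arm gives the robot as it stands.
- The arm moves only by the tool carry_out, never from a script. Its argument "steps" is a list of rows, each an object with "offset": the shift along the tool's x, y, z in m, a list of three; "rotation": the turn, a rotation vector about the tool's x, y, z in rad, a list of three; "fingers": the gripper's target within -1 to 1 (fully open at 1, half-way at 0, shut at -1). A call has 1 to 12 rows; each row is the pose to reach, as a shift and turn from the pose measured when the call began, along the tool's axes at that moment; what a row does not reach only later rows make up. A row lasts 1/8 s, in which the tool goes at most 62.5 mm and 10.7 degrees, less where a joint would pass 70% of its speed; a pose out of reach is approached as far as the arm can. A call with a gripper value outside its range is refused whole. The fingers move at their own pace and stop on an object; "grip_force" is the grip in N (left out, the last holds). Time passes only in rows, so rows that repeat a pose let the fingers close. It gives the time, the measured TCP pose, the force and the opening at its end, in the units of the state.
- arm.observe(): the state, without advancing time (a new reading comes with each control period).
- arm.get_image(name): name is "scene" or "top" or "wrist"; returns a dict with "pixels" (400x640x3 uint8, blue, green, red), "fx", "fy", "cx", "cy" (pixels), "dist_coeffs" ([k1, k2, p1, p2, k3] as OpenCV has them; the pictures are not rectified), "rvec" (rotation vector, rad) and "tvec" (3), from world to camera coordinates, as OpenCV has them. Camera axes: x right, y down, z forward; pixel columns grow to the right and rows downward; lengths in m; the calibration is good to about 2 mm. A picture is of the moment at which its call begins. There is no depth.
- arm.close_job(): hands the job in, once; it reports no verdict.
The state is a dict: "clock": time; "qpos": joint angles; "joint_vel": joint speeds; "joint_efforts": joint torques, N m; "eef_pos": TCP position; "orientation": TCP orientation; "force": force on the tool from outside, world axes, zero at the start; "moment": the same for the moment, N m; "gripper_width": opening from 0.0 (shut) to 1.0 (fully open).
Only numpy, scipy, OpenCV 4.12 (cv2) and the standard library are available. Lean on these libraries where they do the work, as an engineer would, in place of code of your own. Each camera call takes 0.05 s, during which the arm holds its last target.

### The job

Stand every purple tea tin on the counter upright in the wooden carrier's well, then swing the red retaining bar all the way down over them and lock it by pushing a spring cotter fully home through the cross hole of each of the two steel lock pins, with the cotter's bow beside the pin, not above it, and snapped over it. When both are locked, ring the desk bell by pressing its plunger right down and let go, leaving the other things on the counter where they stand.

Things in the scene. Friction and masses are not known exactly. Their poses are not given: they have to be found in the camera images.
- carrier: Fixed wooden carrier: base 155 (x) by 390 (y) by 8 mm; origin at its underside's centre, z up, x towards its hinge side. Central well, inside 76 (x) by 232 (y) mm, floor 8 mm and rim 34 mm above the counter. Corner posts at y +160 and -160 mm: steel lock pins (x -55 mm, diameter 28, 174 mm tall) and grey hinge posts (x +50 mm, 122 mm tall).
- hole_left (a point): Centre of the cross hole in the carrier's +y lock pin, 150 mm above the counter. The hole runs along the carrier's x, right through the 28 mm pin, and is 11 by 11 mm. Open to both sides; the -x side is the clear one.
- hole_right (a point): The same for the -y lock pin.
- bar (a joint): Hinge of the red retaining bar (rad). 0 = shut: level over the well, 120 mm above the counter, its end eyes round the lock pins below their holes. Grows as it swings up and back towards the carrier's +x; end stop 2.2; starts open. Stiff: it stays where it is left (1 to 2.5 N at the rod) and must be brought down all the way.
- bar_hinge (a point): Middle of the bar's hinge axis, carrier x +50, y 0, z 120 mm; the axis runs along the carrier's y.
- bar_rod (a point): Middle of the bar's round red front rod: 12 mm diameter, 270 mm long, parallel to the hinge and 105 mm from it; can be pinched from above and turns in the grip. At bar angle q it is at hinge + (-105 cos q) along the carrier's x and + 105 sin q up (mm). A flat strap 24 mm wide runs halfway between rod and hinge.
- tin_1: Tea tin: purple cylinder with cream label band and silver lid, 60 mm diameter, 95 mm tall, about 160 g; origin at the centre of its underside, z up. Two or three tins are present.
- bell_plunger (a joint): Travel of the bell's plunger (m): 0 up, 0.010 at its stop. Sprung: starts to move at 2 N, 6 N at the stop, comes up by itself.
- bell_head (a point): Desk bell, fixed (steel dome on a black base 86 mm across): centre of the top of its brass plunger head, 24 mm diameter, 67 mm above the counter when up. Press straight down.
- tin_2: Tea tin exactly like tin_1.
- tin_3: Tea tin exactly like tin_1.
- cotter_a: Spring cotter lying flat. Orange grip block at the rear: x -65 to -21 mm, 24 wide (y), 36 mm tall. Straight steel leg along +x at y 0, 16 mm above the underside, 8 mm thick, round tip at x +64 mm, 17 mm shoulder disc with its front at x +8.5 mm. Bowed wire leg on the +y side, same height, reaching x +57, y +23 mm. Origin in the plane of the underside, z up. 100 g, balanced at the grip.
- cotter_a_seat (a point): Point of cotter_a that lies at the hole's centre when it is home: on the straight leg's axis at x +24, y 0, z 16 mm in the cotter's frame.
- bow_a (a joint): Spread of cotter_a's sprung bowed leg (rad): 0 at rest or snapped over; about 0.15 as it rides over the pin (push up to about 12 N). It springs back over the pin as the shoulder disc comes up to the pin, which stops it at full depth. A released cotter sags and rolls a little in the loose hole.
- cotter_b: Spring cotter exactly like cotter_a.
- cotter_b_seat (a point): The same point of cotter_b.
- bow_b (a joint): Spread of cotter_b's bowed leg, as bow_a.
- mug: White mug, 72 mm across, 85 mm tall, handle at +y; origin under its centre. A bystander: leave it where it is.
- mill: Orange pepper mill, 52 mm across, 140 mm tall; origin under its centre. A bystander: leave it where it is.
- saucer: Small blue saucer, 90 mm across, 16 mm high; origin under its centre. A bystander: leave it where it is.
- coaster_box: Light wooden box, 70 by 70 by 50 mm; origin under its centre. A bystander: leave it where it is.

How it is judged:
By the outcome, as a careful person would: the job done as asked, in the order asked, and still so for the second after the job is handed in, with the robot touching nothing.
Of tin_1, tin_2, tin_3 only 2 to 3 are there at a start; the rules pass over those that are not, and their reading is None.
At some moment in a run one of cotter_a, cotter_b may be knocked a few centimetres aside while the robot is not near it.
Once in a run the grip may slacken for a moment while it holds something.
It also fails if it takes over 210 s, if anything falls off the work surface, if the arm or the gripper's body presses on something with over 40 N, if the wrist force passes 120 N, or if a joint passes its speed limit or range.

## Working session

There is one attempt and no reset: what is moved stays moved. The work goes in short steps, Python scripts to look and compute and a tool call to move; the robot and the scene stay as the last step left them, time stands still between calls to the robot, and variables do not carry over. Pictures are saved under pics/ and viewed, and the job is handed in when it is done.

Besides the shell and the picture viewer there is one more tool, called after "Emit:" as name([rows], argument=value, ...), one row to a line, values as JSON. carry_out: Moves the arm, as the interface text tells. Its arguments: {"type":"object","properties":{"steps":{"type":"array"},"grip_force":{"type":"number"}},"required":["steps"]}

```bash
ls -la; mkdir -p pics; cat > h.py <<'E'
import numpy as np, cv2, json
from rig import arm
def cam(n):
    im=arm.get_image(n)
    K=np.array([[im['fx'],0,im['cx']],[0,im['fy'],im['cy']],[0,0,1.]])
    return dict(p=np.array(im['pixels'],dtype=np.uint8),K=K,d=np.array(im['dist_coeffs'],float),r=np.array(im['rvec'],float),t=np.array(im['tvec'],float))
def save(c,n): cv2.imwrite('pics/'+n,c['p'])
def ray(c,uv):
    u=cv2.undistortPoints(np.array(uv,float).reshape(-1,1,2),c['K'],c['d']).reshape(-1,2)
    R=cv2.Rodrigues(c['r'])[0]; o=-R.T@c['t'].reshape(3)
    d=(R.T@np.c_[u,np.ones(len(u))].T).T
    return o,d
def plane(c,uv,z):
    o,d=ray(c,uv); return o+d*((z-o[2])/d[:,2])[:,None]
def proj(c,P): return cv2.projectPoints(np.array(P,float).reshape(-1,1,3),c['r'],c['t'],c['K'],c['d'])[0].reshape(-1,2)
def tri(c1,u1,c2,u2):
    o1,d1=ray(c1,u1);o2,d2=ray(c2,u2);d1=d1[0];d2=d2[0]
    s=np.linalg.lstsq(np.c_[d1,-d2],o2-o1,rcond=None)[0]
    a=o1+d1*s[0];b=o2+d2*s[1]; return (a+b)/2,np.linalg.norm(a-b)
def st():
    s=arm.observe(); np.set_printoptions(precision=4,suppress=True)
    print('t',s['clock'],'pos',np.array(s['eef_pos']),'F',np.array(s['force']),'w',s['gripper_width']); print(np.array(s['orientation'])); print('q',np.array(s['qpos'])); return s
E
python3 - <<'E'
from h import *
st(); print(arm.hold_point_z)
for n in ['scene','top','wrist']:
    c=cam(n); save(c,n+'0.png'); R=cv2.Rodrigues(c['r'])[0]; print(n,c['K'].ravel(),c['d'],-R.T@c['t'].reshape(3)); print(R)
E
```

```text
total 12
drwxr-xr-x  3 agent agent 4096 Dec  7 01:39 .
drwxr-xr-x 23 root  root  4096 Dec  7 01:39 ..
drwxr-xr-x  2 agent agent 4096 Dec  7 01:39 pics
t 0.0 pos [ 0.2498 -0.5994  0.2134] F [0.2448 0.2713 0.1659] w 1.0035161943385416
[[-0.0006  0.9231  0.3846]
 [ 0.002   0.3846 -0.9231]
 [-1.      0.0002 -0.002 ]]
q [-1.2586  0.1245  1.6517 -0.      1.3675 -0.0826]
0.0188
scene [470.7444   0.     313.5979   0.     470.7444 195.0418   0.       0.
   1.    ] [-0.005  0.     0.     0.     0.   ] [ 1.115  -0.6315  1.2632]
[[ 0.7169  0.6972  0.0071]
 [ 0.5518 -0.5611 -0.6169]
 [-0.4261  0.4462 -0.787 ]]
top [479.3468   0.     322.5045   0.     479.3468 202.3411   0.       0.
   1.    ] [-0.0451  0.      0.      0.      0.    ] [0.2067 0.0229 1.4857]
[[-0.0001 -1.      0.0047]
 [-0.9792 -0.0008 -0.2027]
 [ 0.2027 -0.0046 -0.9792]]
wrist [291.2889   0.     317.5328   0.     291.2889 197.5269   0.       0.
   1.    ] [-0.0264  0.      0.      0.      0.    ] [ 0.3209 -0.5694  0.3821]
[[ 0.3832 -0.9237 -0.0026]
 [-0.8899 -0.37    0.2669]
 [-0.2475 -0.0999 -0.9637]]
```

View pics/scene0.png

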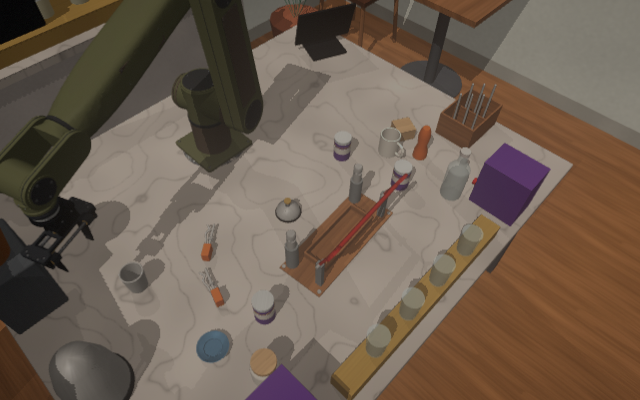

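View pics/top0.png

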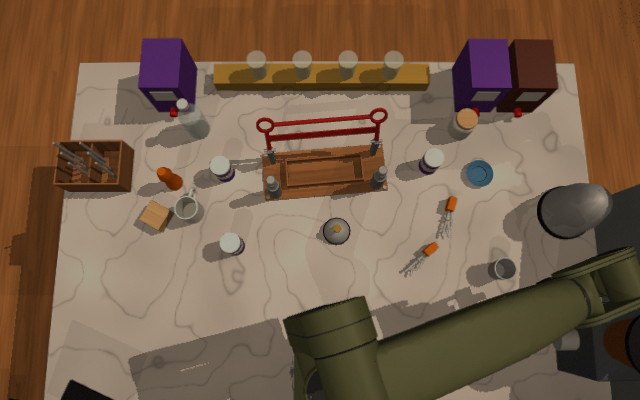

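View pics/wrist0.png

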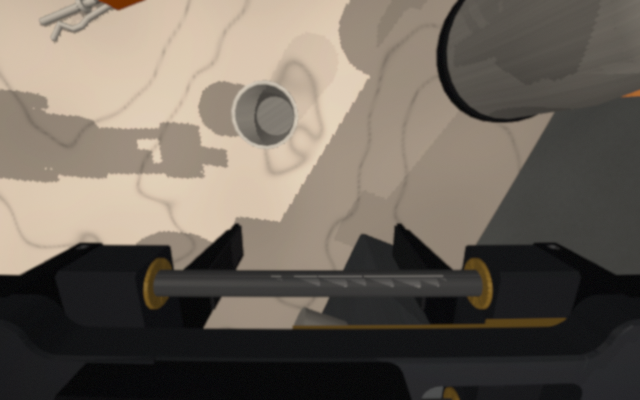

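Top view: three tins with lids near (222,168), (232,243) and (432,161). The carrier is centred near (325,172), the bell at (337,231) and the cotters at (447,215) and (420,258). The bar stands open. I'll zoom in next.

```bash
python3 - <<'E'
import cv2
a=cv2.imread('pics/top0.png')
cv2.imwrite('pics/z1.png',cv2.resize(a[95:215,245:400],None,fx=5,fy=5,interpolation=cv2.INTER_CUBIC)[:600])
cv2.imwrite('pics/z2.png',cv2.resize(a[140:290,390:510],None,fx=4,fy=4,interpolation=cv2.INTER_CUBIC)[:600])
b=cv2.imread('pics/scene0.png')
cv2.imwrite('pics/z3.png',cv2.resize(b[150:310,190:410],None,fx=3.6,fy=3.6,interpolation=cv2.INTER_CUBIC)[:600])
E
```

```text
(no output)
```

View pics/z1.png

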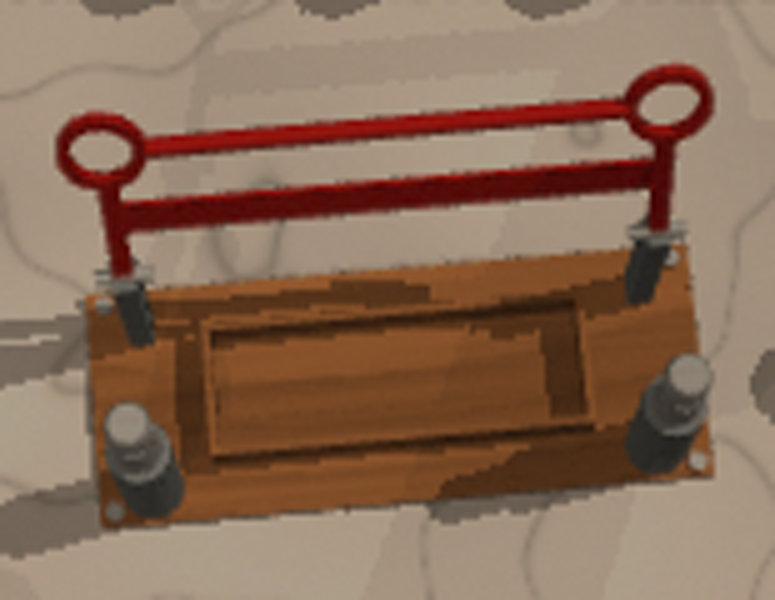

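View pics/z2.png

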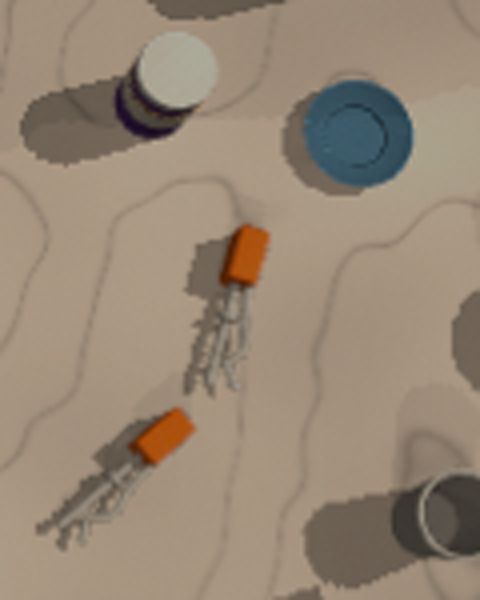

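View pics/z3.png

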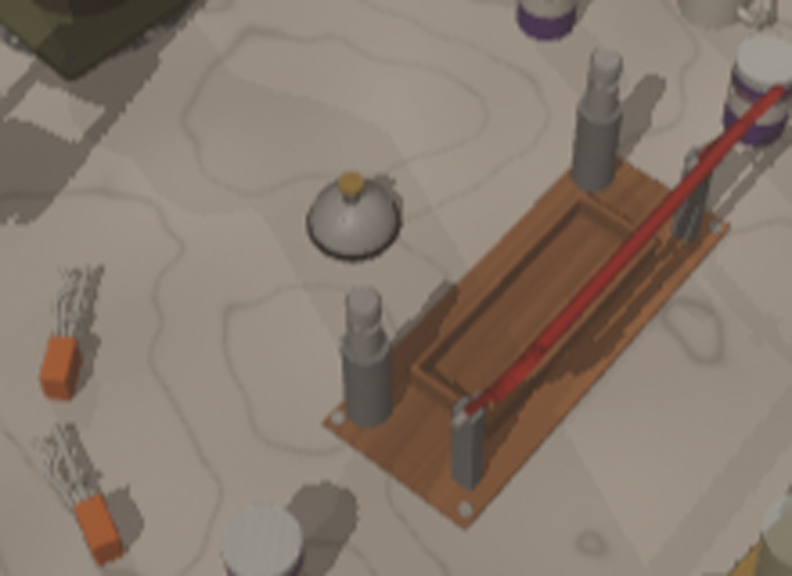

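```bash
cat > car.py <<'E'
from h import *
c=None
def carrier(c,px):
    P=plane(c,px,0.008)[:,:2]
    # order: far-left(+x,+y), far-right(+x,-y), near-right(-x,-y), near-left(-x,+y)
    M=np.array([[.0775,.195],[.0775,-.195],[-.0775,-.195],[-.0775,.195]])
    mc=P.mean(0);H=(M).T@(P-mc);U,S,V=np.linalg.svd(H);R=V.T@U.T
    return mc,R,P,(M@R.T+mc-P)
E
python3 - <<'E'
from car import *
c=cam('top')
px=np.array([[85,298],[690,248],[713,470],[105,527]])/5.+[245,95]
mc,R,P,e=carrier(c,px); print('carrier',mc,np.arctan2(R[1,0],R[0,0]));print(e)
T=lambda p:np.r_[R@np.array(p[:2])+mc,p[2]]
for p in [(-.055,.16,.174),(-.055,-.16,.174),(-.055,.16,.15)]: print(T(p),proj(c,T(p)))
img=c['p']; hsv=cv2.cvtColor(img,cv2.COLOR_BGR2HSV)
for (u,v) in [(222,168),(232,243),(432,161)]:
    m=np.zeros(img.shape[:2],np.uint8); s=hsv[v-25:v+25,u-25:u+25]
    mm=((s[...,1]<45)&(s[...,2]>120)).astype(np.uint8)*255
    cs=cv2.findContours(mm,cv2.RETR_EXTERNAL,cv2.CHAIN_APPROX_NONE)[0]; k=max(cs,key=cv2.contourArea)
    (x,y),r=cv2.minEnclosingCircle(k); 
    x+=u-25;y+=v-25; print('lid',x,y,r,cv2.contourArea(k),plane(c,(x,y),.095))
m=cv2.inRange(hsv,(3,150,120),(14,255,255))
for k in cv2.findContours(m,cv2.RETR_EXTERNAL,cv2.CHAIN_APPROX_NONE)[0]:
    if cv2.contourArea(k)>40:
        r=cv2.minAreaRect(k); print('or',r,plane(c,r[0],.036))
    
print('bell',plane(c,(337.5,228),.067))
E
```

```text
carrier [0.61188591 0.00856506] 0.09196637460906948
[[ 0.00188362 -0.00067208]
 [ 0.00341536  0.00129239]
 [-0.00337961 -0.00224714]
 [-0.00191937  0.00162683]]
[0.54242445 0.16283789 0.174     ] [[270.72733786 180.03272163]]
[ 0.57181223 -0.15580981  0.174     ] [[383.29106018 170.11344971]]
[0.54242445 0.16283789 0.15      ] [[271.57131 182.10798]]
lid 219.42000007629395 164.5639991760254 10.02718734741211 275.0 [[0.61070877 0.32725482 0.095     ]]
lid 229.18965530395508 241.81034469604492 10.55388069152832 311.5 [[0.3768472  0.28850757 0.095     ]]
lid 434.1896553039551 156.52758598327637 9.880620002746582 268.5 [[ 0.63688221 -0.32261109  0.095     ]]
or ((6.5, 307.5), (13.0, 119.0), 0.0) [[0.18270289 0.96759919 0.036     ]]
or ((430.958984375, 248.45083618164062), (7.5541768074035645, 13.443873405456543), 50.19443130493164) [[ 0.36397987 -0.31354515  0.036     ]]
or ((451.8018798828125, 202.94338989257812), (7.005387783050537, 13.461333274841309), 15.94539737701416) [[ 0.50525391 -0.3849793   0.036     ]]
or ((314.5379943847656, 190.95516967773438), (9.301094055175781, 69.8412475
[... 3663 characters left out ...]
9 0.036     ]]
or ((172.44552612304688, 18.37159538269043), (13.660845756530762, 37.61410903930664), 3.5763344764709473) [[1.14352017 0.52488807 0.036     ]]
or ((129.5, 30.5), (61.0, 55.0), 90.0) [[1.0991121  0.66801841 0.036     ]]
or ((102.23999786376953, 14.320001602172852), (7.071067810058594, 29.698486328125), 8.130102157592773) [[1.16223063 0.76857054 0.036     ]]
or ((67.53977966308594, 72.4495620727539), (19.82650375366211, 147.84091186523438), 6.254032611846924) [[0.94672245 0.86292171 0.036     ]]
or ((22.618371963500977, 124.70465850830078), (60.49994659423828, 258.5128479003906), 8.785299301147461) [[0.76381017 0.99114524 0.036     ]]
bell [[ 0.422096   -0.02859748  0.067     ]]
```

```bash
cat >> h.py <<'E'
from scipy.spatial.transform import Rotation as Ro
def down(psi):
    z=np.array([np.cos(psi),np.sin(psi),0]);x=np.array([0,0,-1.]);return np.c_[x,np.cross(z,x),z]
def go(pos,psi=-1.478):
    s=arm.observe();R=np.array(s['orientation']);p=np.array(s['eef_pos'])
    rv=Ro.from_matrix(R.T@down(psi)).as_rotvec()
    o=R.T@(np.array(pos)-p); print('off',o.round(4).tolist(),'rot',rv.round(4).tolist(),'rows>=',max(np.linalg.norm(o)/.0625,np.linalg.norm(rv)/.1867).round(1),'cur',p.round(4))
E
python3 - <<'E'
from h import *
go([.25,-.6,.30]); go([.637,-.323,.30])
E
```

```text
off [-0.0861, 0.0, 0.0003] rot [0.302, -0.0013, 0.0001] rows>= 1.6 cur [ 0.2498 -0.5996  0.2139]
off [-0.0859, 0.4638, -0.1066] rot [0.302, -0.0013, 0.0001] rows>= 7.7 cur [ 0.2498 -0.5996  0.2139]
```

Emit:
carry_out([
  {"offset": [-0.086, 0.05, 0], "rotation": [0.1, 0, 0], "fingers": 1},
  {"offset": [-0.086, 0.11, -0.025], "rotation": [0.2, 0, 0], "fingers": 1},
  {"offset": [-0.086, 0.17, -0.04], "rotation": [0.302, -0.001, 0], "fingers": 1},
  {"offset": [-0.086, 0.23, -0.053], "rotation": [0.302, -0.001, 0], "fingers": 1},
  {"offset": [-0.086, 0.29, -0.067], "rotation": [0.302, -0.001, 0], "fingers": 1},
  {"offset": [-0.086, 0.35, -0.08], "rotation": [0.302, -0.001, 0], "fingers": 1},
  {"offset": [-0.086, 0.41, -0.095], "rotation": [0.302, -0.001, 0], "fingers": 1},
  {"offset": [-0.086, 0.464, -0.107], "rotation": [0.302, -0.001, 0], "fingers": 1},
  {"offset": [-0.086, 0.464, -0.107], "rotation": [0.302, -0.001, 0], "fingers": 1},
  {"offset": [-0.086, 0.464, -0.107], "rotation": [0.302, -0.001, 0], "fingers": 1},
])

```text
clock: 1.45
eef_pos: [0.6372, -0.3221, 0.2994]
orientation: [[-0.001, 0.996, 0.094], [0.0, 0.094, -0.996], [-1.0, -0.001, -0.0]]
force: [-0.6, -0.7, 0.2]
gripper_width: 1.001
```

```bash
python3 - <<'E'
from h import *
st(); c=cam('wrist'); save(c,'w1.png')
print(proj(c,[[.637,-.323,.095],[.637,-.323,.0]]))
E
```

```text
t 1.45 pos [ 0.6372 -0.3221  0.2994] F [-0.5919 -0.732   0.1665] w 1.00146945483613
[[-0.0014  0.9956  0.094 ]
 [ 0.0004  0.094  -0.9956]
 [-1.     -0.0014 -0.0005]]
q [-0.543   0.2276  1.3922 -0.0004  1.5232  0.9337]
[[319.5755 177.864 ]
 [319.2473 165.9237]]
```

View pics/w1.png

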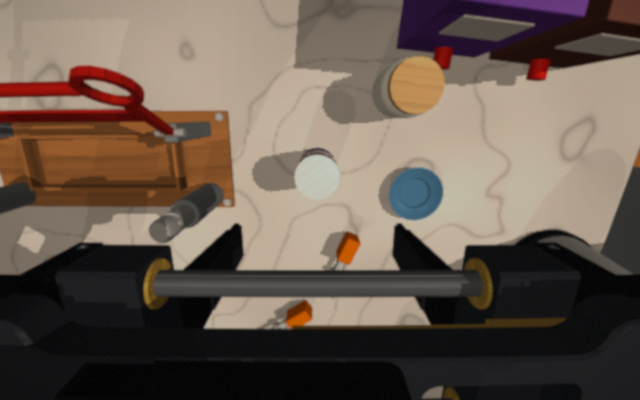

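The wrist view shows the tin lid at (317,176) against a predicted (320,178). I'll measure it precisely.

```bash
cat >> h.py <<'E'
def lid(c,z=.095):
    h=cv2.cvtColor(c['p'],cv2.COLOR_BGR2HSV)
    m=((h[...,1]<45)&(h[...,2]>120)).astype(np.uint8)*255; m[235:]=0
    m=cv2.morphologyEx(m,cv2.MORPH_OPEN,np.ones((5,5)))
    out=[]
    for k in cv2.findContours(m,cv2.RETR_EXTERNAL,cv2.CHAIN_APPROX_NONE)[0]:
        a=cv2.contourArea(k)
        if a>500:
            (x,y),r=cv2.minEnclosingCircle(k)
            if a/(np.pi*r*r)>.7: out.append((x,y,r,plane(c,(x,y),z)[0])); print('lid',round(x,1),round(y,1),round(r,1),plane(c,(x,y),z)[0])
    return out
E
python3 - <<'E'
from h import *
c=cam('wrist'); lid(c); go([.637,-.323,.055])
E
```

```text
lid 316.2 176.7 24.4 [ 0.63736712 -0.31939505  0.095     ]
off [0.2449, 0.0012, -0.0004] rot [-0.0013, -0.0001, 0.0009] rows>= 3.9 cur [ 0.636  -0.3235  0.2999]
```

Emit:
carry_out([
  {"offset": [0.06, 0.001, -0.002], "rotation": [0, 0, 0], "fingers": 1},
  {"offset": [0.12, 0.001, -0.002], "rotation": [0, 0, 0], "fingers": 1},
  {"offset": [0.18, 0.001, -0.002], "rotation": [0, 0, 0], "fingers": 1},
  {"offset": [0.22, 0.001, -0.002], "rotation": [0, 0, 0], "fingers": 1},
  {"offset": [0.244, 0.001, -0.002], "rotation": [0, 0, 0], "fingers": 1},
  {"offset": [0.244, 0.001, -0.002], "rotation": [0, 0, 0], "fingers": 1},
  {"offset": [0.244, 0.001, -0.002], "rotation": [0, 0, 0], "fingers": -0.2},
  {"offset": [0.244, 0.001, -0.002], "rotation": [0, 0, 0], "fingers": -0.2},
  {"offset": [0.244, 0.001, -0.002], "rotation": [0, 0, 0], "fingers": -0.2},
  {"offset": [0.244, 0.001, -0.002], "rotation": [0, 0, 0], "fingers": -0.2},
  {"offset": [0.244, 0.001, -0.002], "rotation": [0, 0, 0], "fingers": -0.2},
], grip_force=25)

```text
clock: 2.92
eef_pos: [0.637, -0.3215, 0.0567]
orientation: [[-0.0, 0.996, 0.092], [-0.0, 0.092, -0.996], [-1.0, -0.0, 0.0]]
force: [-0.6, 1.1, 2.8]
gripper_width: 0.629
```

```bash
python3 - <<'E'
from h import *
s=st(); 
for i in range(3): print(arm.observe()['eef_pos'],arm.observe()['clock'])
go([.637,-.321,.30])
# place targets for carrier y -.083,0,.083
from car import *
c=cam('top')
px=np.array([[85,298],[690,248],[713,470],[105,527]])/5.+[245,95]
mc,R,P,e=carrier(c,px)
for y in (-.083,0,.083): print(R@np.array([0,y])+mc)
E
```

```text
t 2.925 pos [ 0.637  -0.3215  0.0567] F [-0.5999  1.1424  2.7966] w 0.6290891032335602
[[-0.0001  0.9958  0.0915]
 [-0.0004  0.0915 -0.9958]
 [-1.     -0.0001  0.0004]]
q [-0.5424  0.3884  1.6104 -0.0004  1.1426  0.9369]
[ 0.637  -0.3215  0.0567] 2.925
[ 0.637  -0.3215  0.0567] 2.925
[ 0.637  -0.3215  0.0567] 2.925
off [-0.2433, -0.0, -0.0004] rot [-0.0011, 0.0004, 0.0001] rows>= 3.9 cur [ 0.637  -0.3215  0.0567]
[ 0.6195 -0.0741]
[0.6119 0.0086]
[0.6043 0.0912]
```

Emit:
carry_out([
  {"offset": [-0.06, 0, 0], "rotation": [0, 0, 0], "fingers": -0.2},
  {"offset": [-0.12, 0, 0], "rotation": [0, 0, 0], "fingers": -0.2},
  {"offset": [-0.18, 0, 0], "rotation": [0, 0, 0], "fingers": -0.2},
  {"offset": [-0.245, 0, 0], "rotation": [0, 0, 0], "fingers": -0.2},
  {"offset": [-0.245, 0.001, -0.06], "rotation": [0, 0, 0], "fingers": -0.2},
  {"offset": [-0.245, 0.002, -0.12], "rotation": [0, 0, 0], "fingers": -0.2},
  {"offset": [-0.245, 0.004, -0.18], "rotation": [0, 0, 0], "fingers": -0.2},
  {"offset": [-0.245, 0.005, -0.23], "rotation": [0, 0, 0], "fingers": -0.2},
  {"offset": [-0.245, 0.005, -0.248], "rotation": [0, 0, 0], "fingers": -0.2},
  {"offset": [-0.245, 0.005, -0.248], "rotation": [0, 0, 0], "fingers": -0.2},
  {"offset": [-0.245, 0.005, -0.248], "rotation": [0, 0, 0], "fingers": -0.2},
])

```text
clock: 4.35
eef_pos: [0.6194, -0.0754, 0.3012]
orientation: [[-0.001, 0.996, 0.09], [-0.001, 0.09, -0.996], [-1.0, -0.001, 0.001]]
force: [0.4, -0.3, -2.5]
gripper_width: 0.628
```

```bash
python3 - <<'E'
from h import *
s=st(); c=cam('wrist'); save(c,'w2.png'); c=cam('top'); save(c,'t2.png')
E
```

```text
t 4.35 pos [ 0.6194 -0.0754  0.3012] F [ 0.3852 -0.326  -2.5389] w 0.6283683573554016
[[-0.0007  0.9959  0.0903]
 [-0.001   0.0903 -0.9959]
 [-1.     -0.0008  0.0009]]
q [-0.2066  0.0282  1.6076 -0.0011  1.5063  1.2739]
```

View pics/w2.png

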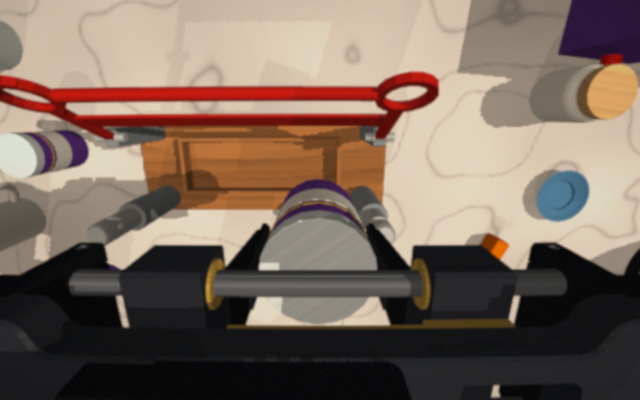

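```bash
cat > ov.py <<'E'
from car import *
MC=np.array([.6119,.0086]);TH=.092
def T(p,mc=None,th=None):
    mc=MC if mc is None else mc; th=TH if th is None else th
    p=np.array(p,float).reshape(-1,3); co,si=np.cos(th),np.sin(th)
    return np.c_[mc[0]+co*p[:,0]-si*p[:,1],mc[1]+si*p[:,0]+co*p[:,1],p[:,2]]
def overlay(c,name,box=None,f=1):
    im=c['p'].copy()
    if box: im=im[box[1]:box[3],box[0]:box[2]]
    im=cv2.resize(im,None,fx=f,fy=f,interpolation=cv2.INTER_CUBIC); o=np.array(box[:2] if box else (0,0))
    def pl(pts,col):
        q=((proj(c,T(pts))-o+.5)*f).astype(np.int32).reshape(-1,1,2); cv2.polylines(im,[q],True,col,1)
    b=[(.0775,.195),(.0775,-.195),(-.0775,-.195),(-.0775,.195)]
    pl([(*k,.008) for k in b],(0,255,0))
    pl([(.038*np.sign(x),.116*np.sign(y),.034) for x,y in b],(255,0,0))
    for y in (.16,-.16):
        pl([(-.055+.014*np.cos(a),y+.014*np.sin(a),.174) for a in np.linspace(0,6.28,24)],(0,255,255))
        pl([(-.055+.014*np.cos(a),y+.014*np.sin(a),.008) for a in np.linspace(0,6.28,24)],(255,255,0))
    cv2.imwrite('pics/'+name,im)
E
python3 - <<'E'
from ov import *
overlay(cam('wrist'),'o1.png',(80,60,440,260),2.2); overlay(cam('scene'),'o2.png',(260,150,410,300),4)
E
```

```text
(no output)
```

View pics/o1.png

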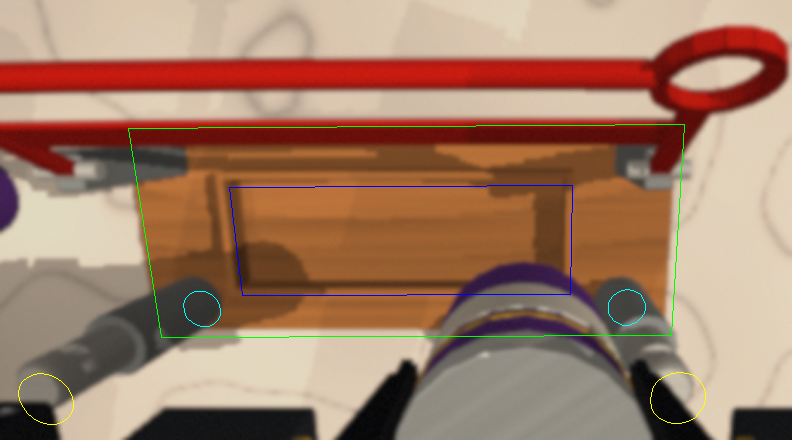

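View pics/o2.png

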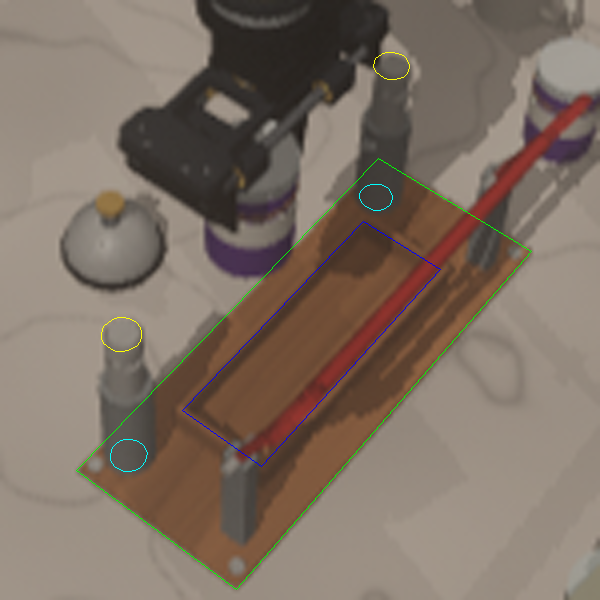

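Emit:
carry_out([
  {"offset": [0.06, 0, -0.003], "rotation": [0, 0, 0], "fingers": -0.2},
  {"offset": [0.12, 0, -0.003], "rotation": [0, 0, 0], "fingers": -0.2},
  {"offset": [0.17, 0, -0.003], "rotation": [0, 0, 0], "fingers": -0.2},
  {"offset": [0.2, 0, -0.003], "rotation": [0, 0, 0], "fingers": -0.2},
  {"offset": [0.21, 0, -0.003], "rotation": [0, 0, 0], "fingers": -0.2},
  {"offset": [0.22, 0, -0.003], "rotation": [0, 0, 0], "fingers": -0.2},
  {"offset": [0.228, 0, -0.003], "rotation": [0, 0, 0], "fingers": -0.2},
  {"offset": [0.234, 0, -0.003], "rotation": [0, 0, 0], "fingers": -0.2},
  {"offset": [0.234, 0, -0.003], "rotation": [0, 0, 0], "fingers": -0.2},
])

```text
clock: 5.68
eef_pos: [0.619, -0.0724, 0.0673]
orientation: [[-0.001, 0.996, 0.09], [-0.0, 0.09, -0.996], [-1.0, -0.001, 0.0]]
force: [1.0, 0.0, -1.3]
gripper_width: 0.629
```

```bash
python3 - <<'E'
from h import *
s=st(); c=cam('scene'); cv2.imwrite('pics/s3.png',cv2.resize(c['p'][150:300,230:420],None,fx=4,fy=4,interpolation=cv2.INTER_CUBIC))
E
```

```text
t 5.675 pos [ 0.619  -0.0724  0.0673] F [ 1.0058  0.027  -1.3215] w 0.6293270430775976
[[-0.0005  0.996   0.0899]
 [-0.0005  0.0899 -0.996 ]
 [-1.     -0.0006  0.0004]]
q [-0.2023  0.1976  1.8277 -0.0006  1.1167  1.2788]
```

View pics/s3.png

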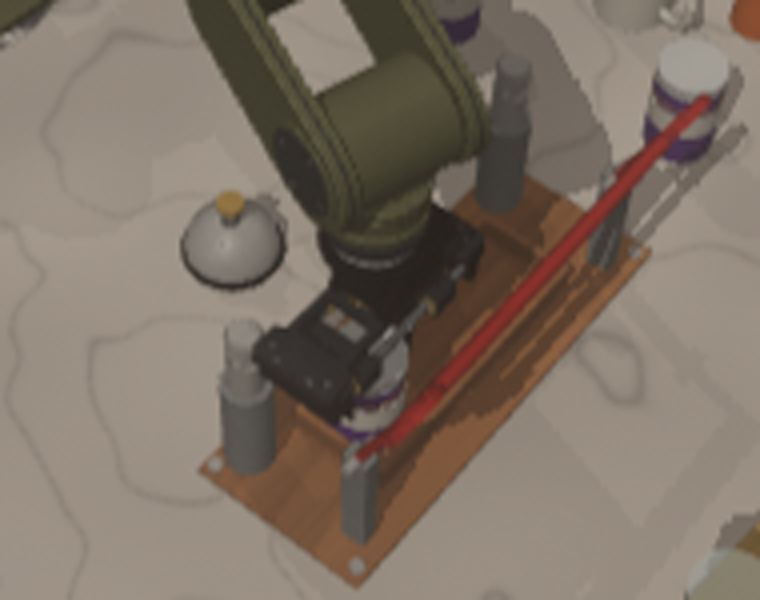

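Emit:
carry_out([
  {"offset": [0.002, 0, 0], "rotation": [0, 0, 0], "fingers": -0.2},
  {"offset": [0.002, 0, 0], "rotation": [0, 0, 0], "fingers": 0.45},
  {"offset": [0.002, 0, 0], "rotation": [0, 0, 0], "fingers": 0.45},
  {"offset": [0.002, 0, 0], "rotation": [0, 0, 0], "fingers": 0.45},
  {"offset": [-0.02, 0, 0], "rotation": [0, 0, 0], "fingers": 0.45},
  {"offset": [-0.07, 0, 0], "rotation": [0, 0, 0], "fingers": 1},
  {"offset": [-0.13, 0, 0], "rotation": [0, 0, 0], "fingers": 1},
  {"offset": [-0.19, 0, 0], "rotation": [0, 0, 0], "fingers": 1},
  {"offset": [-0.235, 0, 0], "rotation": [0, 0, 0], "fingers": 1},
])

```text
clock: 6.85
eef_pos: [0.6198, -0.0724, 0.3085]
orientation: [[0.006, 0.996, 0.09], [-0.002, 0.09, -0.996], [-1.0, 0.005, 0.002]]
force: [0.9, 0.5, -0.2]
gripper_width: 0.996
```

```bash
python3 - <<'E'
from h import *
s=st(); c=cam('wrist'); save(c,'w4.png'); lid(c,.103); 
go([.6107,.327,.30])
E
```

```text
t 6.85 pos [ 0.6198 -0.0724  0.3085] F [ 0.89    0.4819 -0.2259] w 0.9955505909694932
[[ 0.0056  0.9959  0.0899]
 [-0.0017  0.0899 -0.996 ]
 [-1.      0.0055  0.0022]]
q [-0.202   0.022   1.6018 -0.0006  1.5119  1.2788]
lid 317.1 177.1 23.0 [ 0.6216 -0.0703  0.103 ]
lid 22.3 156.2 25.9 [0.616  0.3193 0.103 ]
off [0.0142, 0.0245, -0.3992] rot [-0.0028, 0.0051, -0.0153] rows>= 6.4 cur [ 0.622  -0.0728  0.3158]
```

View pics/w4.png

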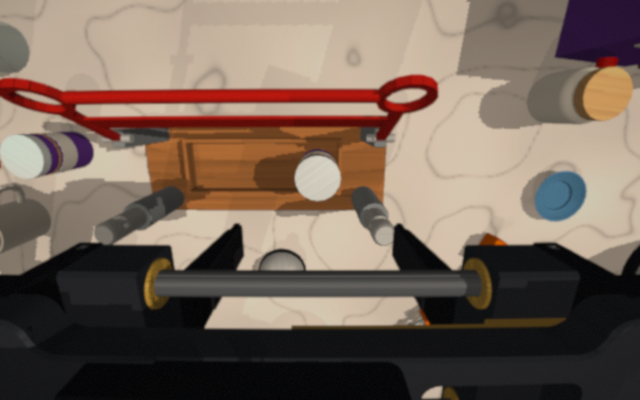

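Emit:
carry_out([
  {"offset": [0.014, 0.004, -0.06], "rotation": [0, 0, 0], "fingers": 1},
  {"offset": [0.014, 0.007, -0.12], "rotation": [0, 0, 0], "fingers": 1},
  {"offset": [0.014, 0.011, -0.18], "rotation": [0, 0, 0], "fingers": 1},
  {"offset": [0.014, 0.015, -0.24], "rotation": [0, 0, 0], "fingers": 1},
  {"offset": [0.014, 0.018, -0.3], "rotation": [0, 0, 0], "fingers": 1},
  {"offset": [0.014, 0.022, -0.36], "rotation": [0, 0, 0], "fingers": 1},
  {"offset": [0.014, 0.0245, -0.399], "rotation": [0, 0, 0], "fingers": 1},
  {"offset": [0.014, 0.0245, -0.399], "rotation": [0, 0, 0], "fingers": 1},
  {"offset": [0.014, 0.0245, -0.399], "rotation": [0, 0, 0], "fingers": 1},
])

```text
clock: 8.02
eef_pos: [0.6108, 0.3264, 0.3011]
orientation: [[0.017, 0.996, 0.09], [-0.004, 0.09, -0.996], [-1.0, 0.016, 0.005]]
force: [0.3, 0.6, -0.8]
gripper_width: 1.0
```

```bash
python3 - <<'E'
from h import *
s=st(); c=cam('wrist'); save(c,'w5.png'); l=lid(c); 
go([.6107,.327,.056])
E
```

```text
t 8.025 pos [0.6108 0.3264 0.3011] F [ 0.2732  0.5902 -0.8447] w 0.9998760399907929
[[ 0.0167  0.9958  0.0899]
 [-0.0038  0.09   -0.9959]
 [-0.9999  0.0163  0.0053]]
q [ 0.4176  0.1705  1.4549 -0.0102  1.5025  1.8989]
lid 610.0 200.5 24.5 [ 0.6182 -0.0784  0.095 ]
lid 218.3 15.7 21.9 [0.7941 0.4587 0.095 ]
off [0.245, -0.0041, -0.0025] rot [-0.0036, 0.0052, -0.0162] rows>= 3.9 cur [0.6109 0.3258 0.301 ]
```

View pics/w5.png

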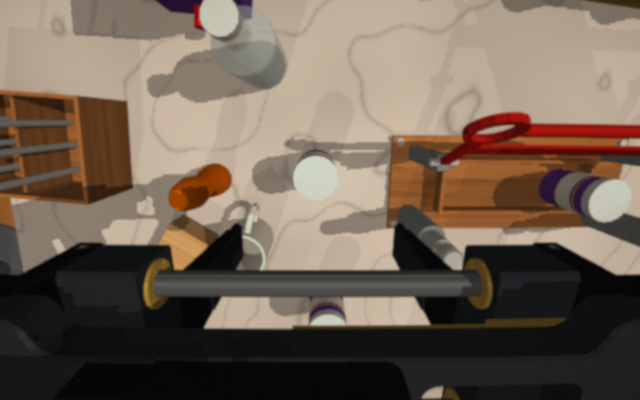

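```bash
python3 - <<'E'
from h import *
c=cam('wrist'); print(plane(c,(316,176),.095)); print(plane(c,[(252,205),(247,240)],.085))
t=cam('top'); print(plane(t,(186,207),.085))
go([.6107,.327,.056])
E
```

```text
[[0.61616842 0.32891799 0.095     ]]
[[0.56637574 0.41315293 0.085     ]
 [0.51385182 0.41869961 0.085     ]]
[[0.48214499 0.42378653 0.085     ]]
off [0.2447, -0.0041, -0.0028] rot [-0.0044, 0.0051, -0.016] rows>= 3.9 cur [0.611  0.3254 0.3008]
```

Emit:
carry_out([
  {"offset": [0.05, -0.001, -0.002], "rotation": [-0.004, 0.005, -0.016], "fingers": 1},
  {"offset": [0.11, -0.001, -0.002], "rotation": [-0.004, 0.005, -0.016], "fingers": 1},
  {"offset": [0.17, -0.001, -0.002], "rotation": [-0.004, 0.005, -0.016], "fingers": 1},
  {"offset": [0.22, -0.001, -0.0025], "rotation": [-0.004, 0.005, -0.016], "fingers": 1},
  {"offset": [0.245, -0.001, -0.003], "rotation": [-0.004, 0.005, -0.016], "fingers": 1},
  {"offset": [0.245, -0.001, -0.003], "rotation": [-0.004, 0.005, -0.016], "fingers": 1},
  {"offset": [0.245, -0.001, -0.003], "rotation": [-0.004, 0.005, -0.016], "fingers": -0.2},
  {"offset": [0.245, -0.001, -0.003], "rotation": [-0.004, 0.005, -0.016], "fingers": -0.2},
  {"offset": [0.245, -0.001, -0.003], "rotation": [-0.004, 0.005, -0.016], "fingers": -0.2},
  {"offset": [0.245, -0.001, -0.003], "rotation": [-0.004, 0.005, -0.016], "fingers": -0.2},
  {"offset": [0.245, -0.001, -0.003], "rotation": [-0.004, 0.005, -0.016], "fingers": -0.2},
])

```text
clock: 9.55
eef_pos: [0.6142, 0.3277, 0.0566]
orientation: [[0.001, 0.996, 0.092], [0.0, 0.092, -0.996], [-1.0, 0.001, -0.0]]
force: [0.2, -0.3, 2.1]
gripper_width: 0.626
```

```bash
python3 - <<'E'
from h import *
s=st(); go([.6107,.327,.30]); go([.6045,.0892,.30])
E
```

```text
t 9.55 pos [0.6142 0.3277 0.0566] F [ 0.1609 -0.339   2.1495] w 0.6263196670805231
[[ 0.001   0.9957  0.0924]
 [ 0.0003  0.0924 -0.9957]
 [-1.      0.001  -0.0002]]
q [ 0.4132  0.3538  1.6557 -0.0001  1.1311  1.8915]
off [-0.2434, -0.0033, 0.0004] rot [-0.0003, -0.0002, -0.001] rows>= 3.9 cur [0.6142 0.3277 0.0566]
off [-0.2435, -0.0314, 0.2366] rot [-0.0003, -0.0002, -0.001] rows>= 5.5 cur [0.6142 0.3277 0.0566]
```

Emit:
carry_out([
  {"offset": [-0.06, 0, 0], "rotation": [0, 0, 0], "fingers": -0.2},
  {"offset": [-0.12, 0, 0], "rotation": [0, 0, 0], "fingers": -0.2},
  {"offset": [-0.18, 0, 0], "rotation": [0, 0, 0], "fingers": -0.2},
  {"offset": [-0.2435, 0, 0], "rotation": [0, 0, 0], "fingers": -0.2},
  {"offset": [-0.2435, -0.008, 0.06], "rotation": [0, 0, 0], "fingers": -0.2},
  {"offset": [-0.2435, -0.016, 0.12], "rotation": [0, 0, 0], "fingers": -0.2},
  {"offset": [-0.2435, -0.024, 0.18], "rotation": [0, 0, 0], "fingers": -0.2},
  {"offset": [-0.2435, -0.0314, 0.225], "rotation": [0, 0, 0], "fingers": -0.2},
  {"offset": [-0.2435, -0.0314, 0.2365], "rotation": [0, 0, 0], "fingers": -0.2},
  {"offset": [-0.2435, -0.0314, 0.2365], "rotation": [0, 0, 0], "fingers": -0.2},
  {"offset": [-0.2435, -0.0314, 0.2365], "rotation": [0, 0, 0], "fingers": -0.2},
])

```text
clock: 10.92
eef_pos: [0.6045, 0.0905, 0.2997]
orientation: [[0.0, 0.996, 0.094], [0.001, 0.094, -0.996], [-1.0, 0.001, -0.001]]
force: [-0.5, 0.4, -2.1]
gripper_width: 0.628
```

```bash
python3 - <<'E'
from h import *
s=st(); go([.6045,.0892,.066]); c=cam('wrist'); save(c,'w6.png')
E
```

```text
t 10.925 pos [0.6045 0.0905 0.2997] F [-0.4985  0.3805 -2.1396] w 0.6283530046705913
[[ 0.0004  0.9956  0.0937]
 [ 0.0008  0.0937 -0.9956]
 [-1.      0.0005 -0.0008]]
q [ 0.0604 -0.0003  1.6388  0.0008  1.5027  1.5372]
off [0.2337, -0.0002, 0.0015] rot [0.0011, -0.0008, -0.0005] rows>= 3.7 cur [0.6045 0.0905 0.2997]
```

View pics/w6.png

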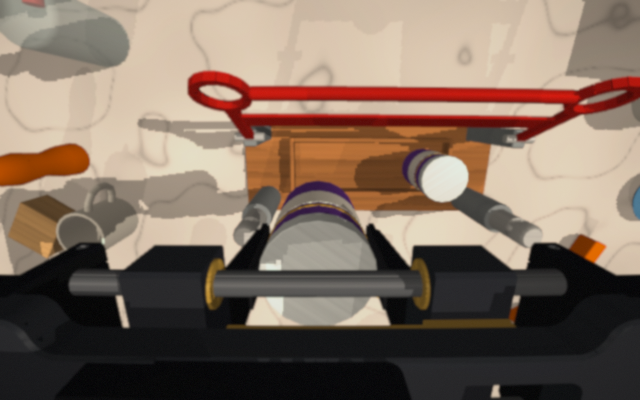

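Emit:
carry_out([
  {"offset": [0.06, 0, 0.001], "rotation": [0, 0, 0], "fingers": -0.2},
  {"offset": [0.12, 0, 0.001], "rotation": [0, 0, 0], "fingers": -0.2},
  {"offset": [0.17, 0, 0.001], "rotation": [0, 0, 0], "fingers": -0.2},
  {"offset": [0.2, 0, 0.001], "rotation": [0, 0, 0], "fingers": -0.2},
  {"offset": [0.21, 0, 0.001], "rotation": [0, 0, 0], "fingers": -0.2},
  {"offset": [0.22, 0, 0.001], "rotation": [0, 0, 0], "fingers": -0.2},
  {"offset": [0.228, 0, 0.001], "rotation": [0, 0, 0], "fingers": -0.2},
  {"offset": [0.233, 0, 0.001], "rotation": [0, 0, 0], "fingers": -0.2},
  {"offset": [0.234, 0, 0.001], "rotation": [0, 0, 0], "fingers": -0.2},
  {"offset": [0.234, 0, 0.001], "rotation": [0, 0, 0], "fingers": -0.2},
])

```text
clock: 12.22
eef_pos: [0.6145, 0.0913, 0.0762]
orientation: [[0.023, 0.995, 0.095], [0.002, 0.095, -0.995], [-1.0, 0.023, -0.0]]
force: [7.1, 1.1, 16.7]
gripper_width: 0.631
```

```bash
python3 - <<'E'
from h import *
s=st(); go([.6045,.0892,.3]); go([.377,.2885,.3])
E
```

```text
t 12.225 pos [0.6145 0.0913 0.0762] F [ 7.1001  1.1319 16.6718] w 0.6306019864159592
[[ 0.0231  0.9952  0.0951]
 [ 0.0024  0.0951 -0.9955]
 [-0.9997  0.0233 -0.0002]]
q [0.0607 0.1692 1.844  0.0012 1.1051 1.5357]
off [-0.224, -0.0049, 0.0011] rot [0.0025, -0.0003, -0.0233] rows>= 3.6 cur [0.6145 0.0913 0.0762]
off [-0.2287, -0.2124, -0.2189] rot [0.0025, -0.0003, -0.0233] rows>= 6.1 cur [0.6145 0.0913 0.0762]
```

Emit:
carry_out([
  {"offset": [-0.03, -0.005, 0], "rotation": [0, 0, -0.023], "fingers": -0.2},
  {"offset": [-0.05, -0.01, 0.001], "rotation": [0, 0, -0.023], "fingers": -0.2},
  {"offset": [-0.05, -0.01, 0.001], "rotation": [0, 0, -0.023], "fingers": -0.2},
])

```text
clock: 12.6
eef_pos: [0.6047, 0.0897, 0.1286]
orientation: [[0.005, 0.995, 0.096], [0.001, 0.096, -0.995], [-1.0, 0.005, -0.0]]
force: [-0.1, -0.0, -2.3]
gripper_width: 0.629
```

```bash
python3 - <<'E'
from ov import *
s=st(); c=cam('scene'); overlay(c,'o7.png',(230,120,420,290),3.5); c=cam('wrist'); save(c,'w7.png')
E
```

```text
t 12.6 pos [0.6047 0.0897 0.1286] F [-0.1139 -0.0113 -2.3254] w 0.6293341357900011
[[ 0.005   0.9954  0.0957]
 [ 0.0005  0.0957 -0.9954]
 [-1.      0.005  -0.0001]]
q [0.0593 0.1043 1.8206 0.0003 1.2116 1.5342]
```

View pics/o7.png

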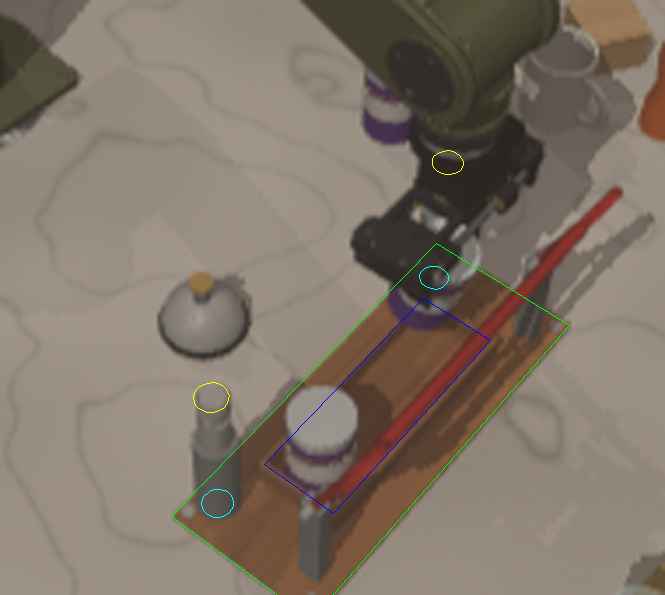

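View pics/w7.png

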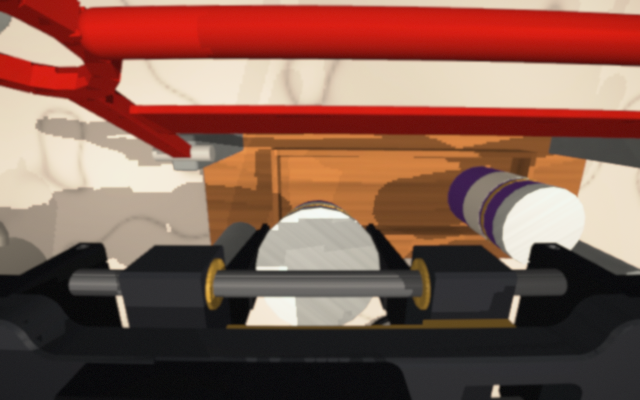

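```bash
python3 - <<'E'
from ov import *
go([.6045,.09,.28],-1.6); go([.614,.328,.28],-1.6); go([.614,.328,.06],-1.6)
c=cam('scene');cv2.imwrite('pics/z7.png',cv2.resize(c['p'][160:225,315:400],None,fx=8,fy=8,interpolation=cv2.INTER_CUBIC))
E
```

```text
off [-0.155, 0.0018, -0.0005] rot [0.1248, -0.0002, 0.0011] rows>= 2.5 cur [0.6026 0.0894 0.125 ]
off [-0.155, 0.0339, -0.2365] rot [0.1248, -0.0002, 0.0011] rows>= 4.6 cur [0.6026 0.0894 0.125 ]
off [0.065, 0.0342, -0.2364] rot [0.1248, -0.0002, 0.0011] rows>= 4.0 cur [0.6026 0.0894 0.125 ]
```

View pics/z7.png

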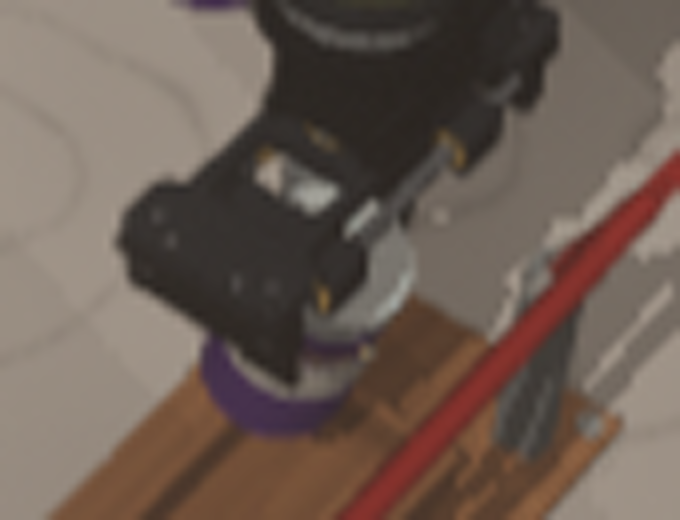

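Emit:
carry_out([
  {"offset": [-0.06, 0, 0], "rotation": [0.06, 0, 0], "fingers": -0.2},
  {"offset": [-0.12, 0, 0], "rotation": [0.125, 0, 0.001], "fingers": -0.2},
  {"offset": [-0.15, 0.005, -0.04], "rotation": [0.125, 0, 0.001], "fingers": -0.2},
  {"offset": [-0.15, 0.015, -0.1], "rotation": [0.125, 0, 0.001], "fingers": -0.2},
  {"offset": [-0.15, 0.025, -0.16], "rotation": [0.125, 0, 0.001], "fingers": -0.2},
  {"offset": [-0.14, 0.034, -0.22], "rotation": [0.125, 0, 0.001], "fingers": -0.2},
  {"offset": [-0.08, 0.034, -0.236], "rotation": [0.125, 0, 0.001], "fingers": -0.2},
  {"offset": [-0.02, 0.034, -0.236], "rotation": [0.125, 0, 0.001], "fingers": -0.2},
  {"offset": [0.03, 0.034, -0.236], "rotation": [0.125, 0, 0.001], "fingers": -0.2},
  {"offset": [0.05, 0.034, -0.236], "rotation": [0.125, 0, 0.001], "fingers": -0.2},
  {"offset": [0.059, 0.034, -0.236], "rotation": [0.125, 0, 0.001], "fingers": -0.2},
  {"offset": [0.059, 0.034, -0.236], "rotation": [0.125, 0, 0.001], "fingers": -0.2},
])

```text
clock: 14.25
eef_pos: [0.6144, 0.3277, 0.0664]
orientation: [[0.0, 1.0, -0.03], [0.001, -0.03, -1.0], [-1.0, 0.0, -0.001]]
force: [-0.4, 0.3, -1.9]
gripper_width: 0.624
```

```bash
python3 - <<'E'
from h import *
s=st()
E
```

```text
t 14.25 pos [0.6144 0.3277 0.0664] F [-0.3608  0.2576 -1.9322] w 0.6244773046715436
[[ 0.0002  0.9996 -0.0298]
 [ 0.0009 -0.0298 -0.9996]
 [-1.      0.0001 -0.0009]]
q [0.4126 0.3439 1.6503 0.0008 1.1469 2.0129]
```

Press down a few mm to right it, then release and look.

Emit:
carry_out([
  {"offset": [0.004, 0, 0], "rotation": [0, 0, 0], "fingers": -0.2},
  {"offset": [0.005, 0, 0], "rotation": [0, 0, 0], "fingers": 0.45},
  {"offset": [0.005, 0, 0], "rotation": [0, 0, 0], "fingers": 0.6},
  {"offset": [0.005, 0, 0], "rotation": [0, 0, 0], "fingers": 1},
  {"offset": [-0.03, 0, 0], "rotation": [0, 0, 0], "fingers": 1},
  {"offset": [-0.09, 0, 0], "rotation": [0, 0, 0], "fingers": 1},
  {"offset": [-0.15, 0, 0], "rotation": [0, 0, 0], "fingers": 1},
  {"offset": [-0.2, 0, 0], "rotation": [0, 0, 0], "fingers": 1},
  {"offset": [-0.2, 0, 0], "rotation": [0, 0, 0], "fingers": 1},
  {"offset": [-0.2, 0, 0], "rotation": [0, 0, 0], "fingers": 1},
])

```text
clock: 15.5
eef_pos: [0.6141, 0.3274, 0.266]
orientation: [[-0.0, 1.0, -0.03], [0.001, -0.03, -1.0], [-1.0, -0.0, -0.001]]
force: [-0.4, -0.2, -0.6]
gripper_width: 0.999
```

```bash
python3 - <<'E'
from h import *
s=st(); c=cam('wrist'); save(c,'w8.png'); lid(c); go([.614,.328,.06],-1.6)
t=cam('top');cv2.imwrite('pics/t8.png',t['p'])
E
```

```text
t 15.5 pos [0.6141 0.3274 0.266 ] F [-0.3909 -0.1983 -0.5971] w 0.998863270846636
[[-0.0003  0.9996 -0.0297]
 [ 0.0007 -0.0297 -0.9996]
 [-1.     -0.0003 -0.0007]]
q [0.4125 0.1979 1.4816 0.0008 1.4621 2.0129]
lid 178.7 18.1 25.3 [0.7962 0.4693 0.095 ]
off [0.2044, 0.0009, -0.0009] rot [-0.0006, 0.0004, 0.0026] rows>= 3.3 cur [0.6136 0.3272 0.2644]
```

View pics/w8.png

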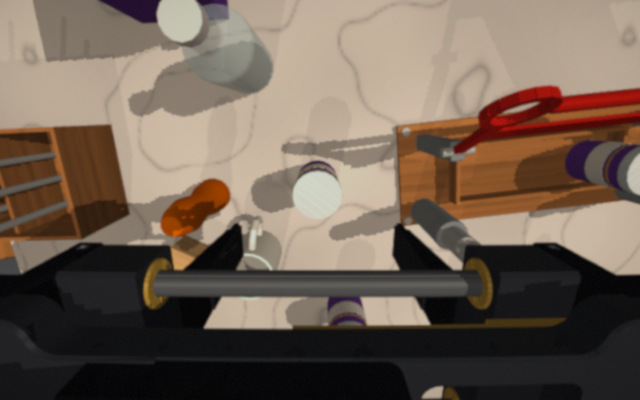

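```bash
python3 - <<'E'
from h import *
c=cam('wrist'); print(plane(c,(317,194),.095))
E
```

```text
[[0.60034022 0.32987103 0.095     ]]
```

Emit:
carry_out([
  {"offset": [0.05, -0.01, -0.001], "rotation": [0, 0, 0.002], "fingers": 1},
  {"offset": [0.11, -0.01, -0.001], "rotation": [0, 0, 0.002], "fingers": 1},
  {"offset": [0.17, -0.01, -0.001], "rotation": [0, 0, 0.002], "fingers": 1},
  {"offset": [0.2, -0.01, -0.001], "rotation": [0, 0, 0.002], "fingers": 1},
  {"offset": [0.205, -0.01, -0.001], "rotation": [0, 0, 0.002], "fingers": 1},
  {"offset": [0.205, -0.01, -0.001], "rotation": [0, 0, 0.002], "fingers": -0.2},
  {"offset": [0.205, -0.01, -0.001], "rotation": [0, 0, 0.002], "fingers": -0.2},
  {"offset": [0.205, -0.01, -0.001], "rotation": [0, 0, 0.002], "fingers": -0.2},
  {"offset": [0.205, -0.01, -0.001], "rotation": [0, 0, 0.002], "fingers": -0.2},
  {"offset": [0.205, -0.01, -0.001], "rotation": [0, 0, 0.002], "fingers": -0.2},
], grip_force=30)

```text
clock: 16.9
eef_pos: [0.6032, 0.3285, 0.0597]
orientation: [[-0.0, 1.0, -0.03], [-0.0, -0.03, -1.0], [-1.0, -0.0, 0.0]]
force: [-0.5, 0.6, 3.8]
gripper_width: 0.63
```

```bash
python3 - <<'E'
from h import *
s=st(); go([.6075,.0872,.3],-1.6)
E
```

```text
t 16.9 pos [0.6032 0.3285 0.0597] F [-0.4587  0.5593  3.7987] w 0.6297457400857798
[[-0.0003  0.9996 -0.0298]
 [-0.0003 -0.0298 -0.9996]
 [-1.     -0.0003  0.0003]]
q [ 0.4206  0.333   1.6766 -0.0002  1.1324  2.0213]
off [-0.2402, 0.0114, 0.2411] rot [-0.0006, 0.0003, 0.0003] rows>= 5.4 cur [0.6032 0.3285 0.0597]
```

Emit:
carry_out([
  {"offset": [-0.06, 0, 0], "rotation": [0, 0, 0], "fingers": -0.2},
  {"offset": [-0.12, 0, 0], "rotation": [0, 0, 0], "fingers": -0.2},
  {"offset": [-0.18, 0, 0], "rotation": [0, 0, 0], "fingers": -0.2},
  {"offset": [-0.24, 0.002, 0.02], "rotation": [0, 0, 0], "fingers": -0.2},
  {"offset": [-0.24, 0.004, 0.08], "rotation": [0, 0, 0], "fingers": -0.2},
  {"offset": [-0.24, 0.007, 0.14], "rotation": [0, 0, 0], "fingers": -0.2},
  {"offset": [-0.24, 0.01, 0.2], "rotation": [0, 0, 0], "fingers": -0.2},
  {"offset": [-0.24, 0.0115, 0.24], "rotation": [0, 0, 0], "fingers": -0.2},
  {"offset": [-0.24, 0.0115, 0.241], "rotation": [0, 0, 0], "fingers": -0.2},
  {"offset": [-0.2, 0.0115, 0.241], "rotation": [0, 0, 0], "fingers": -0.2},
  {"offset": [-0.15, 0.0115, 0.241], "rotation": [0, 0, 0], "fingers": -0.2},
  {"offset": [-0.15, 0.0115, 0.241], "rotation": [0, 0, 0], "fingers": -0.2},
])

```text
clock: 18.4
eef_pos: [0.6039, 0.0881, 0.2038]
orientation: [[-0.012, 1.0, -0.029], [-0.001, -0.029, -1.0], [-1.0, -0.012, 0.001]]
force: [-0.7, -0.2, -1.8]
gripper_width: 0.626
```

```bash
python3 - <<'E'
from ov import *
s=st(); go([.6077,.0875,.068],-1.6)
c=cam('scene'); overlay(c,'o9.png',(270,130,420,260),5)
c=cam('wrist'); save(c,'w9.png')
E
```

```text
t 18.4 pos [0.6039 0.0881 0.2038] F [-0.7412 -0.1515 -1.7552] w 0.6262086999779524
[[-0.0117  0.9995 -0.0287]
 [-0.0005 -0.0287 -0.9996]
 [-0.9999 -0.0117  0.0008]]
q [0.0569 0.052  1.7454 0.0002 1.356  1.6564]
off [0.1357, 0.0054, 0.0004] rot [0.0005, 0.0009, 0.0117] rows>= 2.2 cur [0.6039 0.0881 0.2038]
```

View pics/o9.png

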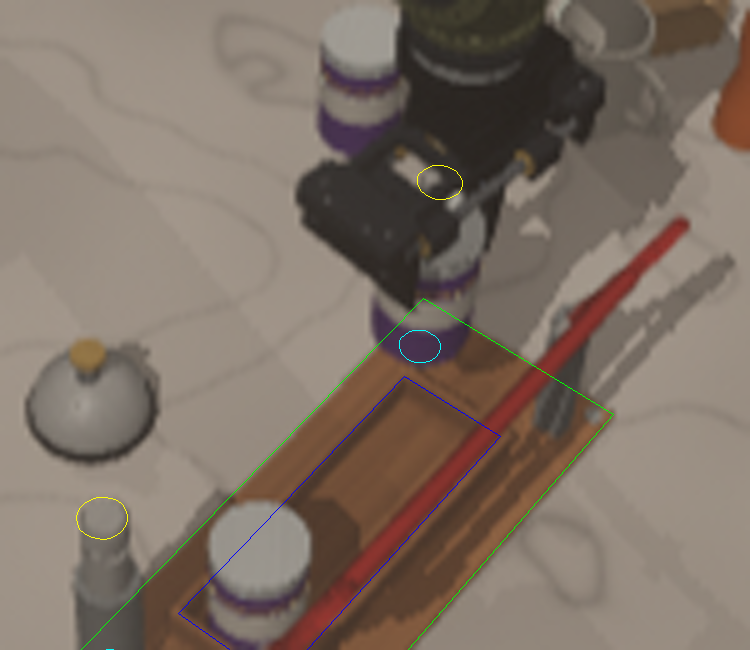

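View pics/w9.png

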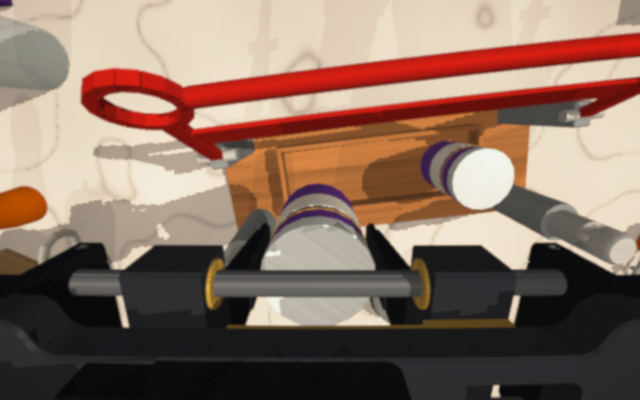

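Emit:
carry_out([
  {"offset": [0.04, 0.005, 0], "rotation": [0, 0, 0.012], "fingers": -0.2},
  {"offset": [0.08, 0.005, 0], "rotation": [0, 0, 0.012], "fingers": -0.2},
  {"offset": [0.105, 0.005, 0], "rotation": [0, 0, 0.012], "fingers": -0.2},
  {"offset": [0.115, 0.005, 0], "rotation": [0, 0, 0.012], "fingers": -0.2},
  {"offset": [0.115, 0.005, 0], "rotation": [0, 0, 0.012], "fingers": -0.2},
])

```text
clock: 19.12
eef_pos: [0.6139, 0.0883, 0.0972]
orientation: [[0.014, 0.999, -0.029], [-0.0, -0.029, -1.0], [-1.0, 0.014, -0.0]]
force: [-0.0, -0.7, -0.7]
gripper_width: 0.625
```

```bash
python3 - <<'E'
from h import *
s=st(); go([.6077,.0875,.068],-1.6)
c=cam('scene');cv2.imwrite('pics/z10.png',cv2.resize(c['p'][130:230,310:400],None,fx=6,fy=6,interpolation=cv2.INTER_CUBIC))
E
```

```text
t 19.125 pos [0.6139 0.0883 0.0972] F [-0.0015 -0.6789 -0.6698] w 0.6254506980839312
[[ 0.014   0.9995 -0.0286]
 [-0.0002 -0.0286 -0.9996]
 [-0.9999  0.014  -0.0002]]
q [ 0.0567  0.1495  1.8276 -0.0011  1.1505  1.6566]
off [0.0291, -0.0065, 0.001] rot [0.0006, -0.0002, -0.014] rows>= 0.5 cur [0.6139 0.0883 0.0972]
```

View pics/z10.png

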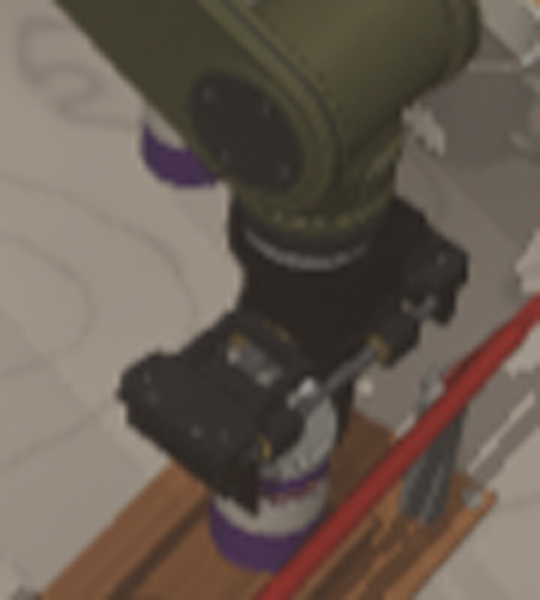

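Emit:
carry_out([
  {"offset": [0, -0.0065, 0.001], "rotation": [0, 0, -0.014], "fingers": -0.2},
  {"offset": [0, -0.0065, 0.001], "rotation": [0, 0, -0.014], "fingers": -0.2},
  {"offset": [0, -0.0065, 0.001], "rotation": [0, 0, -0.014], "fingers": -0.2},
])

```text
clock: 19.55
eef_pos: [0.6081, 0.0874, 0.0984]
orientation: [[0.002, 1.0, -0.029], [0.0, -0.029, -1.0], [-1.0, 0.002, -0.0]]
force: [-0.2, -0.6, -1.6]
gripper_width: 0.622
```

```bash
python3 - <<'E'
from h import *
s=st(); go([.6077,.0875,.068],-1.6)
E
```

```text
t 19.55 pos [0.6081 0.0874 0.0984] F [-0.1647 -0.5886 -1.6388] w 0.6216078790577417
[[ 0.0023  0.9996 -0.0287]
 [ 0.0003 -0.0287 -0.9996]
 [-1.      0.0022 -0.0004]]
q [0.0554 0.143  1.8326 0.0002 1.1637 1.6547]
off [0.0304, -0.0004, -0.0] rot [0.0005, -0.0004, -0.0022] rows>= 0.5 cur [0.6081 0.0874 0.0984]
```

Emit:
carry_out([
  {"offset": [0.005, 0, 0], "rotation": [0, 0, -0.002], "fingers": -0.2},
  {"offset": [0.01, 0, 0], "rotation": [0, 0, -0.002], "fingers": -0.2},
  {"offset": [0.015, 0, 0], "rotation": [0, 0, -0.002], "fingers": -0.2},
  {"offset": [0.02, 0, 0], "rotation": [0, 0, -0.002], "fingers": -0.2},
  {"offset": [0.025, 0, 0], "rotation": [0, 0, -0.002], "fingers": -0.2},
  {"offset": [0.03, 0, 0], "rotation": [0, 0, -0.002], "fingers": -0.2},
  {"offset": [0.03, 0, 0], "rotation": [0, 0, -0.002], "fingers": -0.2},
  {"offset": [0.03, 0, 0], "rotation": [0, 0, -0.002], "fingers": -0.2},
])

```text
clock: 20.55
eef_pos: [0.6082, 0.0874, 0.0684]
orientation: [[0.0, 1.0, -0.029], [0.0, -0.029, -1.0], [-1.0, 0.0, -0.0]]
force: [-1.4, -0.3, -1.1]
gripper_width: 0.627
```

```bash
python3 - <<'E'
from h import *
s=st(); go([.6077,.0875,.068],-1.6)
E
```

```text
t 20.55 pos [0.6082 0.0874 0.0684] F [-1.3777 -0.2885 -1.0755] w 0.6272207561751552
[[ 0.0003  0.9996 -0.0287]
 [ 0.0003 -0.0287 -0.9996]
 [-1.      0.0003 -0.0003]]
q [0.0553 0.1779 1.8485 0.0003 1.1149 1.6546]
off [0.0004, -0.0005, -0.0001] rot [0.0005, -0.0003, -0.0003] rows>= 0.0 cur [0.6082 0.0874 0.0684]
```

Seated. Release and lift, then go for the third tin.

Emit:
carry_out([
  {"offset": [0.001, 0, 0], "rotation": [0, 0, 0], "fingers": 0.45},
  {"offset": [0.001, 0, 0], "rotation": [0, 0, 0], "fingers": 0.45},
  {"offset": [0.001, 0, 0], "rotation": [0, 0, 0], "fingers": 0.45},
  {"offset": [-0.02, 0, 0], "rotation": [0, 0, 0], "fingers": 0.45},
  {"offset": [-0.06, 0, 0], "rotation": [0, 0, 0], "fingers": 0.6},
  {"offset": [-0.12, 0, 0], "rotation": [0, 0, 0], "fingers": 1},
  {"offset": [-0.18, 0, 0], "rotation": [0, 0, 0], "fingers": 1},
  {"offset": [-0.23, 0, 0], "rotation": [0, 0, 0], "fingers": 1},
  {"offset": [-0.23, 0, 0], "rotation": [0, 0, 0], "fingers": 1},
  {"offset": [-0.23, 0, 0], "rotation": [0, 0, 0], "fingers": 1},
])

```text
clock: 21.8
eef_pos: [0.608, 0.0873, 0.2993]
orientation: [[0.001, 1.0, -0.029], [0.0, -0.029, -1.0], [-1.0, 0.001, -0.0]]
force: [0.3, -1.3, -0.5]
gripper_width: 1.003
```

```bash
python3 - <<'E'
from ov import *
s=st(); c=cam('wrist'); overlay(c,'w11.png'); lid(c,.103); go([.377,.2885,.3])
t=cam('top'); overlay(t,'t11.png',(245,95,400,215),5)
E
```

```text
t 21.8 pos [0.608  0.0873 0.2993] F [ 0.3405 -1.3371 -0.4989] w 1.003278725545822
[[ 0.0013  0.9996 -0.0287]
 [ 0.0004 -0.0287 -0.9996]
 [-1.      0.0013 -0.0004]]
q [0.0552 0.0059 1.6332 0.0003 1.5012 1.6546]
lid 317.2 180.9 23.6 [0.6059 0.0898 0.103 ]
lid 442.2 165.8 24.7 [ 0.6207 -0.0692  0.103 ]
off [-0.002, -0.2361, -0.1945] rot [-0.1215, -0.0003, 0.0011] rows>= 4.9 cur [0.6075 0.0873 0.2977]
```

View pics/w11.png

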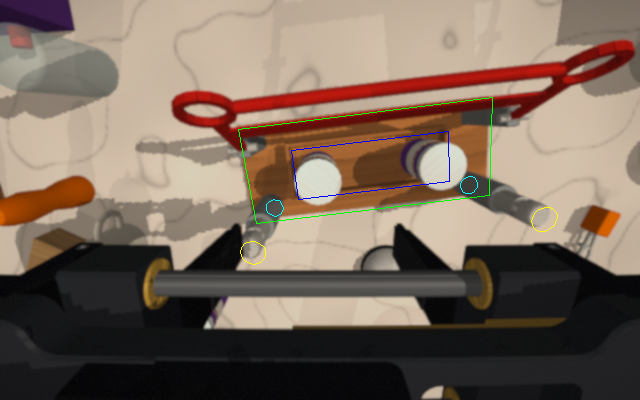

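View pics/t11.png

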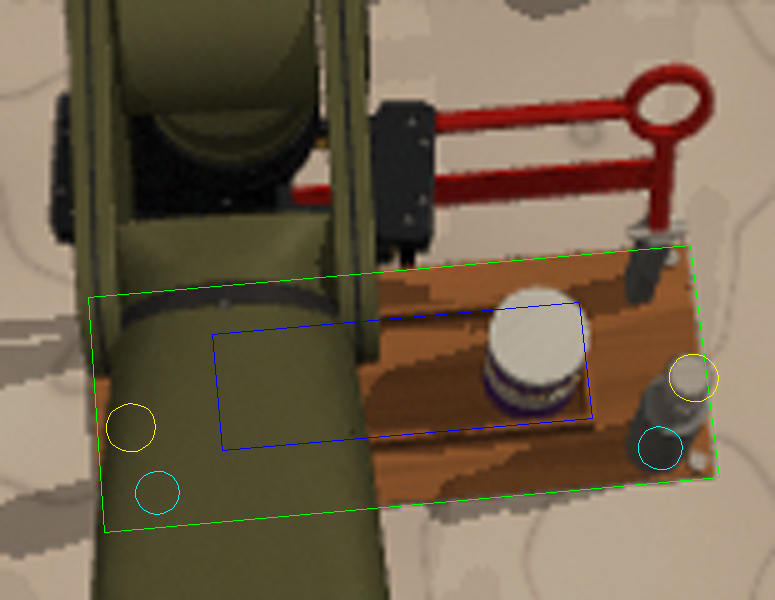

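```bash
python3 - <<'E'
from ov import *
go([.377,.2885,.3],-1.22)
E
```

```text
off [-0.0026, -0.2359, -0.1945] rot [-0.3795, -0.0006, 0.0026] rows>= 4.9 cur [0.6073 0.0873 0.2968]
```

Emit:
carry_out([
  {"offset": [0, -0.04, -0.033], "rotation": [-0.08, 0, 0], "fingers": 1},
  {"offset": [0, -0.08, -0.066], "rotation": [-0.16, 0, 0], "fingers": 1},
  {"offset": [0, -0.12, -0.1], "rotation": [-0.24, 0, 0], "fingers": 1},
  {"offset": [0, -0.16, -0.133], "rotation": [-0.32, 0, 0], "fingers": 1},
  {"offset": [0, -0.2, -0.166], "rotation": [-0.38, 0, 0.002], "fingers": 1},
  {"offset": [-0.002, -0.236, -0.1945], "rotation": [-0.38, 0, 0.002], "fingers": 1},
  {"offset": [-0.002, -0.236, -0.1945], "rotation": [-0.38, 0, 0.002], "fingers": 1},
  {"offset": [-0.002, -0.236, -0.1945], "rotation": [-0.38, 0, 0.002], "fingers": 1},
  {"offset": [-0.002, -0.236, -0.1945], "rotation": [-0.38, 0, 0.002], "fingers": 1},
])

```text
clock: 23.02
eef_pos: [0.3776, 0.2877, 0.2986]
orientation: [[-0.002, 0.939, 0.343], [-0.0, 0.343, -0.939], [-1.0, -0.002, -0.0]]
force: [-0.1, 0.2, -0.6]
gripper_width: 0.999
```

```bash
python3 - <<'E'
from ov import *
s=st(); c=cam('wrist'); save(c,'w12.png'); lid(c,.095); go([.377,.2885,.06],-1.22)
E
```

```text
t 23.025 pos [0.3776 0.2877 0.2986] F [-0.1264  0.1992 -0.5695] w 0.9992163757190125
[[-0.0017  0.9395  0.3426]
 [-0.0004  0.3426 -0.9395]
 [-1.     -0.0017 -0.0002]]
q [ 0.5377 -0.3128  1.917   0.0005  1.5391  1.7588]
lid 316.5 175.5 24.1 [0.3798 0.2913 0.095 ]
lid 543.5 58.0 28.9 [0.6069 0.0854 0.095 ]
off [0.2388, 0.0001, -0.0009] rot [-0.0012, -0.0003, 0.0015] rows>= 3.8 cur [0.3776 0.2877 0.2988]
```

View pics/w12.png

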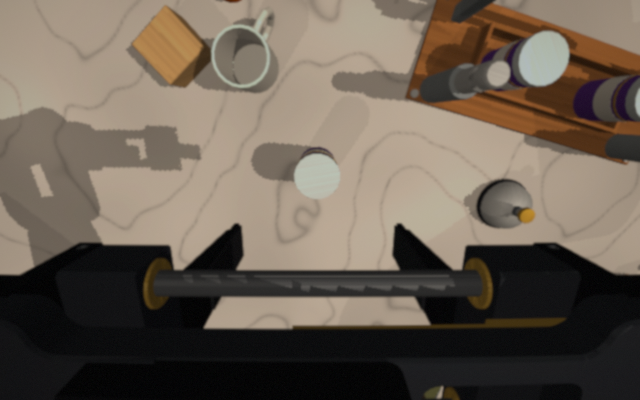

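Emit:
carry_out([
  {"offset": [0.06, 0.0015, -0.001], "rotation": [0, 0, 0.002], "fingers": 1},
  {"offset": [0.12, 0.0015, -0.001], "rotation": [0, 0, 0.002], "fingers": 1},
  {"offset": [0.18, 0.0015, -0.001], "rotation": [0, 0, 0.002], "fingers": 1},
  {"offset": [0.22, 0.0015, -0.001], "rotation": [0, 0, 0.002], "fingers": 1},
  {"offset": [0.239, 0.0015, -0.001], "rotation": [0, 0, 0.002], "fingers": 1},
  {"offset": [0.239, 0.0015, -0.001], "rotation": [0, 0, 0.002], "fingers": 1},
  {"offset": [0.239, 0.0015, -0.001], "rotation": [0, 0, 0.002], "fingers": 1},
  {"offset": [0.239, 0.0015, -0.001], "rotation": [0, 0, 0.002], "fingers": -0.2},
  {"offset": [0.239, 0.0015, -0.001], "rotation": [0, 0, 0.002], "fingers": -0.2},
  {"offset": [0.239, 0.0015, -0.001], "rotation": [0, 0, 0.002], "fingers": -0.2},
  {"offset": [0.239, 0.0015, -0.001], "rotation": [0, 0, 0.002], "fingers": -0.2},
  {"offset": [0.239, 0.0015, -0.001], "rotation": [0, 0, 0.002], "fingers": -0.2},
])

```text
clock: 24.58
eef_pos: [0.3784, 0.2892, 0.06]
orientation: [[0.0, 0.94, 0.342], [0.001, 0.342, -0.94], [-1.0, 0.001, -0.0]]
force: [-1.5, -1.1, 2.1]
gripper_width: 0.625
```

```bash
python3 - <<'E'
from ov import *
s=st(); go([.6132,.0077,.3],-1.22)
E
```

```text
t 24.575 pos [0.3784 0.2892 0.06  ] F [-1.4603 -1.0693  2.1304] w 0.6246327320157669
[[ 0.0005  0.9395  0.3425]
 [ 0.0005  0.3425 -0.9395]
 [-1.      0.0006 -0.0003]]
q [ 0.5397 -0.1138  2.1643  0.0002  1.0905  1.7608]
off [-0.2401, 0.1244, 0.3448] rot [-0.0012, -0.0003, -0.0006] rows>= 7.0 cur [0.3784 0.2892 0.06  ]
```

Emit:
carry_out([
  {"offset": [-0.06, 0, 0], "rotation": [0, 0, 0], "fingers": -0.2},
  {"offset": [-0.12, 0, 0], "rotation": [0, 0, 0], "fingers": -0.2},
  {"offset": [-0.18, 0, 0], "rotation": [0, 0, 0], "fingers": -0.2},
  {"offset": [-0.235, 0.005, 0.01], "rotation": [0, 0, 0], "fingers": -0.2},
  {"offset": [-0.24, 0.025, 0.065], "rotation": [0, 0, 0], "fingers": -0.2},
  {"offset": [-0.24, 0.045, 0.12], "rotation": [0, 0, 0], "fingers": -0.2},
  {"offset": [-0.24, 0.065, 0.175], "rotation": [0, 0, 0], "fingers": -0.2},
  {"offset": [-0.24, 0.085, 0.23], "rotation": [0, 0, 0], "fingers": -0.2},
  {"offset": [-0.24, 0.105, 0.285], "rotation": [0, 0, 0], "fingers": -0.2},
  {"offset": [-0.24, 0.12, 0.33], "rotation": [0, 0, 0], "fingers": -0.2},
  {"offset": [-0.24, 0.1245, 0.345], "rotation": [0, 0, 0], "fingers": -0.2},
  {"offset": [-0.24, 0.1245, 0.345], "rotation": [0, 0, 0], "fingers": -0.2},
])

```text
clock: 26.08
eef_pos: [0.6132, 0.0073, 0.299]
orientation: [[-0.001, 0.94, 0.341], [0.001, 0.341, -0.94], [-1.0, -0.001, -0.002]]
force: [-0.6, -0.0, -1.0]
gripper_width: 0.627
```

Emit:
carry_out([
  {"offset": [0.03, 0, 0], "rotation": [0, 0, 0], "fingers": -0.2},
  {"offset": [0.06, 0, 0], "rotation": [0, 0, 0], "fingers": -0.2},
  {"offset": [0.09, 0, 0], "rotation": [0, 0, 0], "fingers": -0.2},
  {"offset": [0.11, 0, 0], "rotation": [0, 0, 0], "fingers": -0.2},
  {"offset": [0.12, 0, 0], "rotation": [0, 0, 0], "fingers": -0.2},
  {"offset": [0.12, 0, 0], "rotation": [0, 0, 0], "fingers": -0.2},
])

```text
clock: 26.82
eef_pos: [0.6128, 0.0079, 0.1788]
orientation: [[-0.002, 0.94, 0.342], [0.001, 0.342, -0.94], [-1.0, -0.001, -0.002]]
force: [0.2, 1.1, -0.7]
gripper_width: 0.624
```

```bash
python3 - <<'E'
from ov import *
s=st(); go([.6132,.0077,.1],-1.22);c=cam('wrist'); save(c,'w13.png')
c=cam('scene'); overlay(c,'o13.png',(250,130,420,290),3.7)
E
```

```text
t 26.825 pos [0.6128 0.0079 0.1788] F [ 0.1805  1.1139 -0.7443] w 0.623965196676655
[[-0.002   0.9397  0.342 ]
 [ 0.0013  0.342  -0.9397]
 [-1.     -0.0015 -0.0019]]
q [-0.0753  0.0689  1.7703  0.0012  1.3044  1.1462]
off [0.0788, 0.0005, 0.0005] rot [-0.0017, -0.0019, 0.0015] rows>= 1.3 cur [0.6128 0.0079 0.1788]
```

View pics/w13.png

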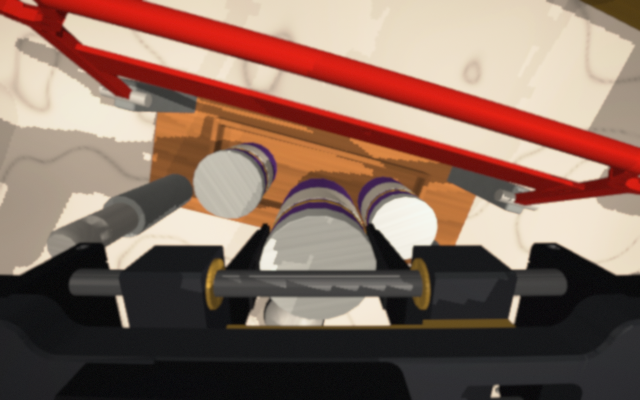

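View pics/o13.png

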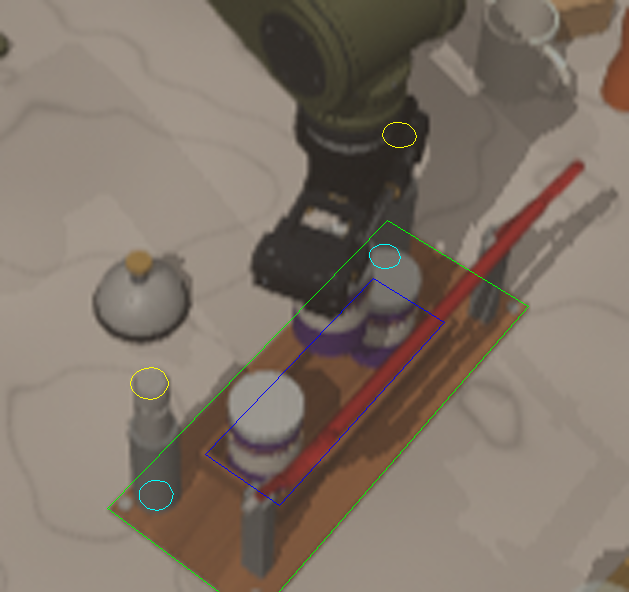

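Looks clear. Lower slowly.

Emit:
carry_out([
  {"offset": [0.015, 0, 0], "rotation": [0, 0, 0.001], "fingers": -0.2},
  {"offset": [0.03, 0, 0], "rotation": [0, 0, 0.001], "fingers": -0.2},
  {"offset": [0.045, 0, 0], "rotation": [0, 0, 0.001], "fingers": -0.2},
  {"offset": [0.06, 0, 0], "rotation": [0, 0, 0.001], "fingers": -0.2},
  {"offset": [0.072, 0, 0], "rotation": [0, 0, 0.001], "fingers": -0.2},
  {"offset": [0.08, 0, 0], "rotation": [0, 0, 0.001], "fingers": -0.2},
  {"offset": [0.088, 0, 0], "rotation": [0, 0, 0.001], "fingers": -0.2},
  {"offset": [0.096, 0, 0], "rotation": [0, 0, 0.001], "fingers": -0.2},
  {"offset": [0.104, 0, 0], "rotation": [0, 0, 0.001], "fingers": -0.2},
  {"offset": [0.11, 0, 0], "rotation": [0, 0, 0.001], "fingers": -0.2},
  {"offset": [0.11, 0, 0], "rotation": [0, 0, 0.001], "fingers": -0.2},
  {"offset": [0.11, 0, 0], "rotation": [0, 0, 0.001], "fingers": -0.2},
])

```text
clock: 28.42
eef_pos: [0.6141, 0.0076, 0.0707]
orientation: [[0.002, 0.94, 0.342], [0.001, 0.342, -0.94], [-1.0, 0.003, -0.001]]
force: [-0.9, 0.3, -0.9]
gripper_width: 0.624
```

```bash
python3 - <<'E'
from ov import *
s=st()
E
```

```text
t 28.425 pos [0.6141 0.0076 0.0707] F [-0.9287  0.2962 -0.8518] w 0.6244594599281746
[[ 0.0022  0.9398  0.3416]
 [ 0.0014  0.3416 -0.9398]
 [-1.      0.0025 -0.0005]]
q [-0.0757  0.1736  1.8492  0.0017  1.1167  1.1457]
```

Emit:
carry_out([
  {"offset": [0.002, 0, 0], "rotation": [0, 0, 0], "fingers": -0.2},
  {"offset": [0.002, 0, 0], "rotation": [0, 0, 0], "fingers": 0.38},
  {"offset": [0.002, 0, 0], "rotation": [0, 0, 0], "fingers": 0.4},
  {"offset": [0.002, 0, 0], "rotation": [0, 0, 0], "fingers": 0.4},
  {"offset": [-0.015, 0, 0], "rotation": [0, 0, 0], "fingers": 0.4},
  {"offset": [-0.035, 0, 0], "rotation": [0, 0, 0], "fingers": 0.4},
  {"offset": [-0.07, 0, 0], "rotation": [0, 0, 0], "fingers": 0.6},
  {"offset": [-0.13, 0, 0], "rotation": [0, 0, 0], "fingers": 0},
  {"offset": [-0.19, 0, 0], "rotation": [0, 0, 0], "fingers": 0},
  {"offset": [-0.24, 0, 0], "rotation": [0, 0, 0], "fingers": 0},
  {"offset": [-0.24, 0, 0], "rotation": [0, 0, 0], "fingers": 0},
  {"offset": [-0.24, 0, 0], "rotation": [0, 0, 0], "fingers": 0},
])

```text
clock: 29.92
eef_pos: [0.6134, 0.0073, 0.3117]
orientation: [[0.004, 0.94, 0.342], [0.001, 0.342, -0.94], [-1.0, 0.004, 0.0]]
force: [0.9, 0.1, -0.3]
gripper_width: 0.503
```

```bash
python3 - <<'E'
from ov import *
s=st(); c=cam('wrist'); overlay(c,'w14.png'); lid(c,.103); 
c=cam('scene'); overlay(c,'o14.png',(250,130,420,290),3.7)
E
```

```text
t 29.925 pos [0.6134 0.0073 0.3117] F [ 0.867   0.1025 -0.3309] w 0.5031792374920196
[[ 0.0036  0.9398  0.3417]
 [ 0.0012  0.3417 -0.9398]
 [-1.      0.0038  0.0001]]
q [-0.0762 -0.0006  1.6193  0.0015  1.5194  1.1458]
lid 374.3 192.0 22.6 [ 0.621  -0.0694  0.103 ]
lid 317.8 175.6 23.0 [0.6162 0.0092 0.103 ]
lid 257.8 161.8 23.8 [0.6069 0.089  0.103 ]
```

View pics/w14.png

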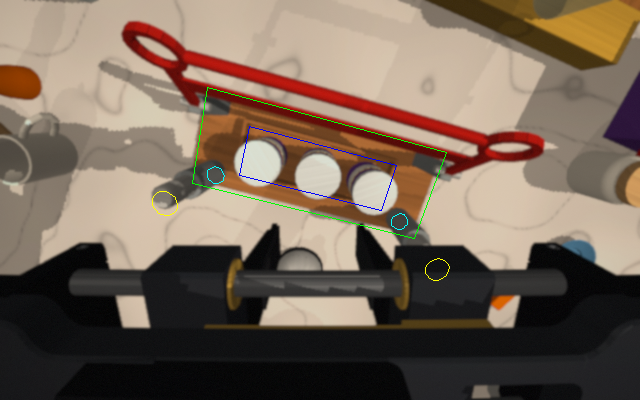

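View pics/o14.png

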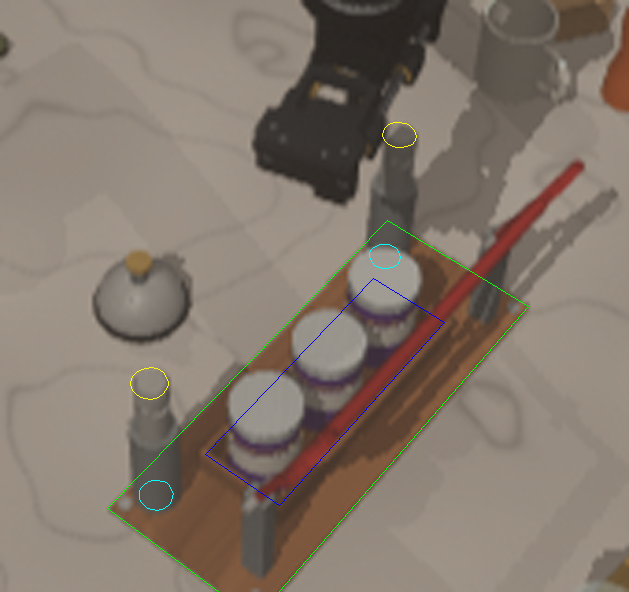

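```bash
python3 - <<'E'
from ov import *
for n in ('top','wrist','scene'):
    c=cam(n); h=cv2.cvtColor(c['p'],cv2.COLOR_BGR2HSV); red=((h[...,0]<5)|(h[...,0]>175))&(h[...,1]>150)
    for q in np.arange(1.6,2.2,.05):
        ok=[]
        for y in (-.1,0,.1):
            P=T([.05-.105*np.cos(q),y,.12+.105*np.sin(q)]); u=proj(c,P)[0]; 
            e=proj(c,P+[0,0,.005])[0]
            ui,vi=np.round(u).astype(int); ok.append((ui,vi,bool(0<=vi<400 and 0<=ui<640 and red[vi,ui])))
        print(n,round(q,2),[(int(a),int(b),int(r)) for a,b,r in ok])
E
```

```text
top 1.6 [(360, 130, 0), (324, 133, 0), (288, 136, 1)]
top 1.65 [(359, 128, 0), (324, 131, 0), (288, 134, 1)]
top 1.7 [(359, 126, 0), (323, 129, 0), (288, 132, 0)]
top 1.75 [(359, 125, 0), (323, 128, 0), (287, 131, 0)]
top 1.8 [(359, 123, 0), (323, 126, 0), (287, 129, 0)]
top 1.85 [(358, 121, 0), (323, 124, 0), (287, 128, 0)]
top 1.9 [(358, 120, 0), (323, 123, 0), (287, 126, 0)]
top 1.95 [(358, 119, 0), (323, 122, 0), (287, 125, 0)]
top 2.0 [(358, 117, 0), (322, 120, 0), (287, 123, 1)]
top 2.05 [(358, 116, 0), (322, 119, 0), (287, 122, 1)]
top 2.1 [(357, 115, 0), (322, 118, 0), (287, 121, 0)]
top 2.15 [(357, 114, 0), (322, 117, 0), (287, 120, 0)]
top 2.2 [(357, 113, 0), (322, 116, 0), (287, 119, 0)]
wrist 1.6 [(442, 177, 0), (333, 148, 0), (218, 118, 0)]
wrist 1.65 [(444, 172, 0), (335, 142, 0), (219, 112, 0)]
wrist 1.7 [(446, 166, 0), (336, 136, 0), (221, 106, 0)]
wrist 1.75 [(447, 160, 0), (338, 130, 0), (222, 99, 0)]
wrist 1.8 [(449, 154, 1), (339, 124, 1), (223, 93, 1)]
wrist 1.85 [(450, 148, 0), (341, 118, 0), (225, 87, 0)]
wrist 1.9 [(452, 143, 0), (342, 112, 0), (227, 81, 0)]
w
[... 361 characters left out ...]
06, 0), (377, 184, 0)]
scene 1.65 [(337, 230, 0), (359, 207, 0), (379, 185, 0)]
scene 1.7 [(338, 232, 0), (360, 208, 0), (380, 186, 0)]
scene 1.75 [(340, 233, 0), (362, 209, 0), (382, 187, 0)]
scene 1.8 [(341, 234, 0), (363, 210, 0), (383, 188, 0)]
scene 1.85 [(343, 235, 0), (365, 212, 0), (385, 190, 0)]
scene 1.9 [(344, 237, 0), (366, 213, 0), (386, 191, 0)]
scene 1.95 [(346, 238, 1), (367, 214, 1), (388, 192, 1)]
scene 2.0 [(347, 239, 1), (369, 216, 1), (389, 193, 1)]
scene 2.05 [(348, 241, 0), (370, 217, 0), (390, 195, 0)]
scene 2.1 [(350, 242, 0), (371, 218, 0), (391, 196, 0)]
scene 2.15 [(351, 244, 0), (373, 220, 0), (393, 197, 0)]
scene 2.2 [(352, 245, 0), (374, 221, 0), (394, 199, 0)]
```

```bash
python3 - <<'E'
from ov import *
P=T([.0957,0,.28])[0]; print(P); go(P,.092)
E
```

```text
[0.70719528 0.01739199 0.28      ]
off [0.0288, 0.092, 0.0228] rot [-1.3142, -0.0017, -0.0009] rows>= 7.0 cur [0.6129 0.0073 0.3088]
```

Emit:
carry_out([
  {"offset": [0, 0, 0], "rotation": [-0.18, 0, 0], "fingers": 0},
  {"offset": [0, 0, 0], "rotation": [-0.36, 0, 0], "fingers": 0},
  {"offset": [0, 0.02, 0.005], "rotation": [-0.54, 0, 0], "fingers": 0},
  {"offset": [0, 0.04, 0.01], "rotation": [-0.72, 0, 0], "fingers": 0},
  {"offset": [0, 0.06, 0.015], "rotation": [-0.9, 0, 0], "fingers": 0},
  {"offset": [0, 0.08, 0.02], "rotation": [-1.08, 0, 0], "fingers": 0},
  {"offset": [0.01, 0.092, 0.023], "rotation": [-1.26, 0, 0], "fingers": 0},
  {"offset": [0.029, 0.092, 0.023], "rotation": [-1.314, -0.002, -0.001], "fingers": 0},
  {"offset": [0.029, 0.092, 0.023], "rotation": [-1.314, -0.002, -0.001], "fingers": 0},
  {"offset": [0.029, 0.092, 0.023], "rotation": [-1.314, -0.002, -0.001], "fingers": 0},
])

```text
clock: 31.42
eef_pos: [0.7072, 0.0172, 0.2798]
orientation: [[-0.0, -0.091, 0.996], [-0.0, 0.996, 0.091], [-1.0, -0.0, -0.0]]
force: [0.1, 0.1, -0.0]
gripper_width: 0.501
```

```bash
python3 - <<'E'
from ov import *
st(); P=T([.0957,0,.2015])[0]; go(P,.092); c=cam('wrist'); save(c,'w15.png')
print(proj(c,T([.0957,0,.2145])),proj(c,T([.0957,.05,.2145])))
E
```

```text
t 31.425 pos [0.7072 0.0172 0.2798] F [ 0.0628  0.1486 -0.0355] w 0.5006326077861633
[[-0.0001 -0.0909  0.9959]
 [-0.0001  0.9959  0.0909]
 [-1.     -0.0001 -0.0001]]
q [-0.0515  0.2181  1.4354 -0.0002  1.4882 -0.1424]
off [0.0783, 0.0002, 0.0] rot [-0.001, -0.0001, 0.0001] rows>= 1.3 cur [0.7072 0.0172 0.2798]
[[315.7721 210.8069]] [[315.5163 151.2191]]
```

View pics/w15.png

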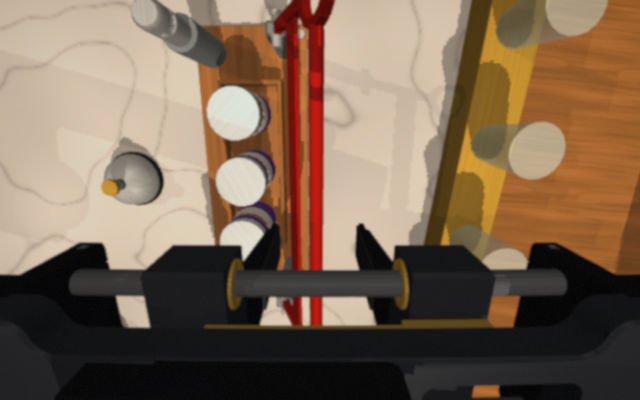

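Emit:
carry_out([
  {"offset": [0.03, 0, 0], "rotation": [0, 0, 0], "fingers": 0},
  {"offset": [0.06, 0, 0], "rotation": [0, 0, 0], "fingers": 0},
  {"offset": [0.078, 0, 0], "rotation": [0, 0, 0], "fingers": 0},
  {"offset": [0.078, 0, 0], "rotation": [0, 0, 0], "fingers": 0},
  {"offset": [0.078, 0, 0], "rotation": [0, 0, 0], "fingers": -1},
  {"offset": [0.078, 0, 0], "rotation": [0, 0, 0], "fingers": -1},
  {"offset": [0.078, 0, 0], "rotation": [0, 0, 0], "fingers": -1},
  {"offset": [0.078, 0, 0], "rotation": [0, 0, 0], "fingers": -1},
  {"offset": [0.078, 0, 0], "rotation": [0, 0, 0], "fingers": -1},
], grip_force=20)

```text
clock: 32.6
eef_pos: [0.7074, 0.0171, 0.2028]
orientation: [[0.001, -0.091, 0.996], [-0.0, 0.996, 0.091], [-1.0, -0.0, 0.001]]
force: [-0.2, -0.1, 1.0]
gripper_width: 0.12
```

```bash
python3 - <<'E'
from ov import *
st()
q0=2.02
for q in np.arange(1.92,-.05,-.1): print(round(q,2), [round(-(.105*(np.sin(q)-np.sin(q0))),4),0,round(.105*(-np.cos(q)+np.cos(q0)),4)])
E
```

```text
t 32.6 pos [0.7074 0.0171 0.2028] F [-0.2077 -0.0566  1.0198] w 0.1203244873800105
[[ 0.0011 -0.091   0.9959]
 [-0.0003  0.9959  0.091 ]
 [-1.     -0.0004  0.0011]]
q [-0.0515  0.2538  1.5217 -0.0002  1.365  -0.1426]
1.92 [np.float64(-0.0041), 0, np.float64(-0.0097)]
1.82 [np.float64(-0.0072), 0, np.float64(-0.0197)]
1.72 [np.float64(-0.0093), 0, np.float64(-0.03)]
1.62 [np.float64(-0.0103), 0, np.float64(-0.0404)]
1.52 [np.float64(-0.0103), 0, np.float64(-0.0509)]
1.42 [np.float64(-0.0092), 0, np.float64(-0.0614)]
1.32 [np.float64(-0.0071), 0, np.float64(-0.0717)]
1.22 [np.float64(-0.004), 0, np.float64(-0.0817)]
1.12 [np.float64(0.0001), 0, np.float64(-0.0913)]
1.02 [np.float64(0.0051), 0, np.float64(-0.1005)]
0.92 [np.float64(0.011), 0, np.float64(-0.1092)]
0.82 [np.float64(0.0178), 0, np.float64(-0.1172)]
0.72 [np.float64(0.0253), 0, np.float64(-0.1245)]
0.62 [np.float64(0.0336), 0, np.float64(-0.1311)]
0.52 [np.float64(0.0424), 0, np.float64(-0.1367)]
0.42 [np.float64(0.0518), 0, np.float64(-0.1415)]
0.32 [np.float64(0.0616), 0, np.float64(-0.1453)]
0.22 [np.float64(0.0717), 0, np.float64(-0.1481)]
0.12 [np.float64(0.082), 0, np.float64(-0.1498)]
0.02 [np.float64(0.0925), 0, np.float64(-0.1506)]
```

Rod gripped (11.4 mm). Swing along the arc.

Emit:
carry_out([
  {"offset": [-0.0041, 0, -0.0097], "rotation": [0, 0, 0], "fingers": -1},
  {"offset": [-0.0072, 0, -0.0197], "rotation": [0, 0, 0], "fingers": -1},
  {"offset": [-0.0093, 0, -0.03], "rotation": [0, 0, 0], "fingers": -1},
  {"offset": [-0.0103, 0, -0.0404], "rotation": [0, 0, 0], "fingers": -1},
  {"offset": [-0.0103, 0, -0.0509], "rotation": [0, 0, 0], "fingers": -1},
  {"offset": [-0.0092, 0, -0.0614], "rotation": [0, 0, 0], "fingers": -1},
  {"offset": [-0.0071, 0, -0.0717], "rotation": [0, 0, 0], "fingers": -1},
  {"offset": [-0.004, 0, -0.0817], "rotation": [0, 0, 0], "fingers": -1},
  {"offset": [0.0001, 0, -0.0913], "rotation": [0, 0, 0], "fingers": -1},
  {"offset": [0.005, 0, -0.1005], "rotation": [0, 0, 0], "fingers": -1},
  {"offset": [0.005, 0, -0.1005], "rotation": [0, 0, 0], "fingers": -1},
  {"offset": [0.005, 0, -0.1005], "rotation": [0, 0, 0], "fingers": -1},
])

```text
clock: 34.1
eef_pos: [0.6062, 0.0081, 0.1969]
orientation: [[-0.002, -0.091, 0.996], [0.0, 0.996, 0.091], [-1.0, 0.0, -0.002]]
force: [-1.9, 3.1, 1.0]
gripper_width: 0.12
```

```bash
python3 - <<'E'
from ov import *
s=st(); p=np.array(s['eef_pos'])
v=T([.05,0,.12-.0117])[0]-p; print('to hinge',v, np.linalg.norm(v)); q0=np.arctan2(-v[2],np.hypot(v[0],v[1])*np.sign(v[0])); print('q',q0)
for q in [.92,.82,.72,.62,.52,.42,.32,.22,.12,.04,0,-.02]: print(round(q,2), [float(round(-(.105*(np.sin(q)-np.sin(q0))),4)),0,float(round(.105*(-np.cos(q)+np.cos(q0)),4))])
c=cam('scene'); cv2.imwrite('pics/z16.png',cv2.resize(c['p'][110:310,230:430],None,fx=3,fy=3,interpolation=cv2.INTER_CUBIC))
E
```

```text
t 34.1 pos [0.6062 0.0081 0.1969] F [-1.8933  3.1003  1.0008] w 0.12008152462938455
[[-0.0024 -0.091   0.9958]
 [ 0.0001  0.9959  0.091 ]
 [-1.      0.0003 -0.0024]]
q [-0.0751  0.0417  1.7678 -0.0001  1.3345 -0.1662]
to hinge [ 0.0555  0.0051 -0.0886] 0.10466494278218505
q 1.0091015316885008
0.92 [0.0053, 0, -0.0077]
0.82 [0.0121, 0, -0.0157]
0.72 [0.0196, 0, -0.023]
0.62 [0.0279, 0, -0.0295]
0.52 [0.0367, 0, -0.0352]
0.42 [0.0461, 0, -0.0399]
0.32 [0.0558, 0, -0.0437]
0.22 [0.066, 0, -0.0465]
0.12 [0.0763, 0, -0.0483]
0.04 [0.0847, 0, -0.049]
0 [0.0889, 0, -0.0491]
-0.02 [0.091, 0, -0.0491]
```

View pics/z16.png

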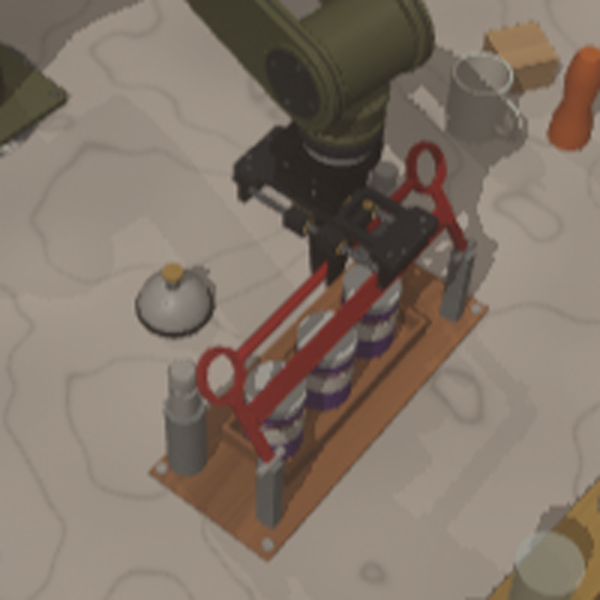

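Emit:
carry_out([
  {"offset": [0.0053, 0, -0.0077], "rotation": [0, 0, 0], "fingers": -1},
  {"offset": [0.0121, 0, -0.0157], "rotation": [0, 0, 0], "fingers": -1},
  {"offset": [0.0196, 0, -0.023], "rotation": [0, 0, 0], "fingers": -1},
  {"offset": [0.0279, 0, -0.0295], "rotation": [0, 0, 0], "fingers": -1},
  {"offset": [0.0367, 0, -0.0352], "rotation": [0, 0, 0], "fingers": -1},
  {"offset": [0.0461, 0, -0.0399], "rotation": [0, 0, 0], "fingers": -1},
  {"offset": [0.0558, 0, -0.0437], "rotation": [0, 0, 0], "fingers": -1},
  {"offset": [0.066, 0, -0.0465], "rotation": [0, 0, 0], "fingers": -1},
  {"offset": [0.0763, 0, -0.0483], "rotation": [0, 0, 0], "fingers": -1},
  {"offset": [0.0847, 0, -0.049], "rotation": [0, 0, 0], "fingers": -1},
  {"offset": [0.089, 0, -0.049], "rotation": [0, 0, 0], "fingers": -1},
  {"offset": [0.091, 0, -0.049], "rotation": [0, 0, 0], "fingers": -1},
])

```text
clock: 35.65
eef_pos: [0.56, 0.0034, 0.113]
orientation: [[0.003, -0.091, 0.996], [-0.001, 0.996, 0.091], [-1.0, -0.001, 0.003]]
force: [-7.4, 3.0, 28.7]
gripper_width: 0.116
```

```bash
python3 - <<'E'
from ov import *
s=st(); print(T([-.055,0,.1083]))
E
```

```text
t 35.65 pos [0.56   0.0034 0.113 ] F [-7.4389  2.9522 28.6575] w 0.11595072627723203
[[ 0.0032 -0.0913  0.9958]
 [-0.0007  0.9958  0.0913]
 [-1.     -0.0009  0.0031]]
q [-0.0896  0.0102  1.9471 -0.0004  1.1811 -0.1808]
[[0.5571 0.0035 0.1083]]
```

```bash
python3 - <<'E'
from ov import *
c=cam('scene'); cv2.imwrite('pics/z17.png',cv2.resize(c['p'][140:300,260:420],None,fx=3.75,fy=3.75,interpolation=cv2.INTER_CUBIC)); c=cam('wrist'); save(c,'w17.png')
E
```

```text
(no output)
```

View pics/z17.png

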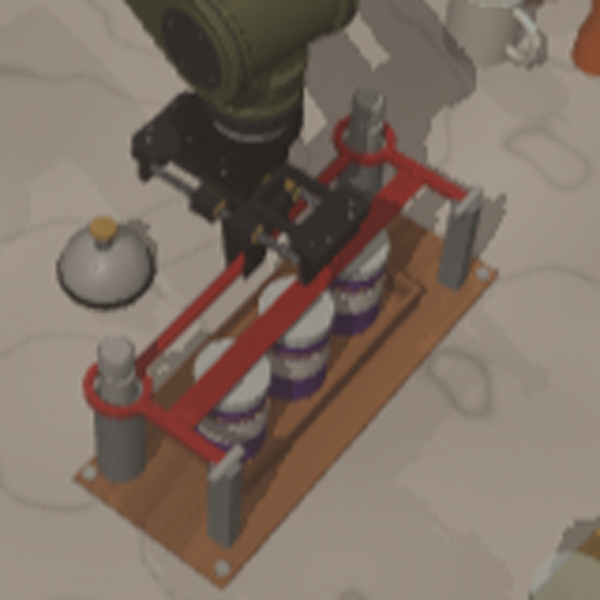

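View pics/w17.png

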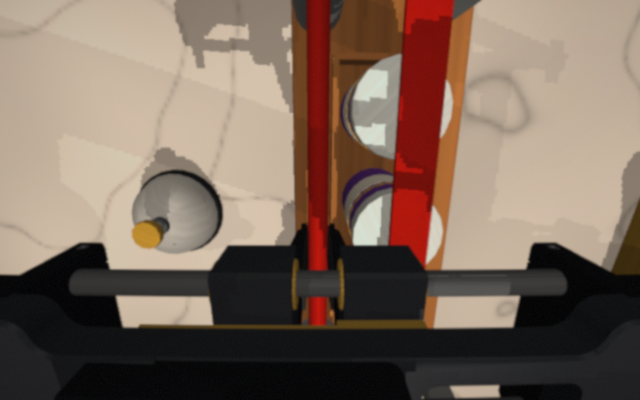

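Emit:
carry_out([
  {"offset": [0.002, 0, 0], "rotation": [0, 0, 0], "fingers": -1},
  {"offset": [0.0, 0, 0], "rotation": [0, 0, 0], "fingers": -0.6},
  {"offset": [0.0, 0, 0], "rotation": [0, 0, 0], "fingers": -0.5},
  {"offset": [-0.03, 0, 0], "rotation": [0, 0, 0], "fingers": -0.5},
  {"offset": [-0.06, 0, 0], "rotation": [0, 0, 0], "fingers": -1},
  {"offset": [-0.06, 0, 0], "rotation": [0, 0, 0], "fingers": -1},
  {"offset": [-0.06, 0, 0], "rotation": [0, 0, 0], "fingers": -1},
])

```text
clock: 36.62
eef_pos: [0.5588, 0.0032, 0.1711]
orientation: [[0.001, -0.091, 0.996], [-0.001, 0.996, 0.091], [-1.0, -0.001, 0.001]]
force: [1.3, -0.2, -0.2]
gripper_width: 0.016
```

```bash
cat > rod.py <<'E'
from ov import *
def rod(names=('wrist','scene','top')):
  for n in names:
    c=cam(n); h=cv2.cvtColor(c['p'],cv2.COLOR_BGR2HSV); red=((h[...,0]<5)|(h[...,0]>174))&(h[...,1]>140)
    o=[]
    for q in np.arange(-.06,.2,.01):
        r=[]
        for y in (-.09,-.07,-.05,.05,.07,.09,.11):
            u,v=np.round(proj(c,T([.05-.105*np.cos(q),y,.12+.105*np.sin(q)]))[0]).astype(int)
            r.append(str(int(0<=v<400 and 0<=u<640 and red[v,u])))
        o.append(f'{q:.2f}:'+''.join(r))
    print(n,o)
E
python3 - <<'E'
from rod import *
st(); rod()
c=cam('wrist'); save(c,'w18.png')
E
```

```text
t 36.625 pos [0.5588 0.0032 0.1711] F [ 1.2634 -0.2098 -0.2098] w 0.016361226705717224
[[ 0.0009 -0.0911  0.9958]
 [-0.0011  0.9958  0.0911]
 [-1.     -0.0012  0.0008]]
q [-0.0898 -0.0463  1.9    -0.0011  1.287  -0.1808]
wrist ['-0.06:1001111', '-0.05:1001111', '-0.04:1001111', '-0.03:1001111', '-0.02:1001111', '-0.01:1001111', '0.00:1001111', '0.01:1001111', '0.02:1001111', '0.03:1001111', '0.04:1001111', '0.05:1001111', '0.06:1001111', '0.07:1001111', '0.08:1001111', '0.09:1001111', '0.10:1101111', '0.11:1101111', '0.12:1101111', '0.13:1101111', '0.14:0101111', '0.15:0101111', '0.16:0101111', '0.17:0101111', '0.18:0101111', '0.19:0101111']
scene ['-0.06:1111000', '-0.05:1111000', '-0.04:1111000', '-0.03:1111000', '-0.02:1111000', '-0.01:1111000', '0.00:1111000', '0.01:1111000', '0.02:1111000', '0.03:1111000', '0.04:1111000', '0.05:1111000', '0.06:1111000', '0.07:1111000', '0.08:1111000', '0.09:1111000', '0.10:1110000', '0.11:1110000', '0.12:1111000', '0.13:0111000', '0.14:0101000', '0.15:0101000', '0.16:0000000', '0.17:1000000', '0.18:0000000', '0.19:0000000']
top ['-0.06:0000000', '-0.05:0000001', '-0.04:1000001', '-0.03:1000001', '-0.02:1000001', '-0.01:1000001', '0.00:1000011', '0.01:1000011', '0.02:1000011', '0.03:1000011', '0.04:1000011', '0.05:1000011', '0.06:1000011', '0.07:1000011', '0.08:1000011', '0.09:1000011', '0.10:1000011', '0.11:1000011', '0.12:1000011', '0.13:1000011', '0.14:1000011', '0.15:1000011', '0.16:1000011', '0.17:1000011', '0.18:1000011', '0.19:1000011']
```

View pics/w18.png

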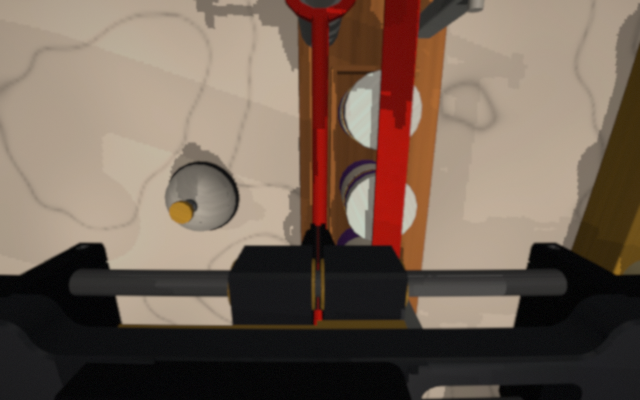

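Emit:
carry_out([
  {"offset": [0.03, 0, -0.001], "rotation": [0, 0, 0], "fingers": -1},
  {"offset": [0.038, 0, -0.001], "rotation": [0, 0, 0], "fingers": -1},
  {"offset": [0.044, 0, -0.001], "rotation": [0, 0, 0], "fingers": -1},
  {"offset": [0.048, 0, -0.001], "rotation": [0, 0, 0], "fingers": -1},
  {"offset": [0.05, 0, -0.001], "rotation": [0, 0, 0], "fingers": -1},
  {"offset": [0.05, 0, -0.001], "rotation": [0, 0, 0], "fingers": -1},
])

```text
clock: 37.58
eef_pos: [0.5579, 0.0032, 0.1259]
orientation: [[-0.0, -0.092, 0.996], [-0.001, 0.996, 0.092], [-1.0, -0.001, -0.0]]
force: [-13.0, 0.9, 18.5]
gripper_width: 0.005
```

```bash
python3 - <<'E'
from ov import *
st(); go([.43,-.345,.28],1.15)
E
```

```text
t 37.575 pos [0.5579 0.0032 0.1259] F [-13.0115   0.867   18.5497] w 0.005417888126980163
[[-0.0004 -0.0916  0.9958]
 [-0.0011  0.9958  0.0916]
 [-1.     -0.0011 -0.0005]]
q [-0.0899 -0.0056  1.9397 -0.0012  1.2078 -0.1812]
off [-0.1537, -0.3352, -0.1593] rot [-1.0583, -0.001, 0.0007] rows>= 6.4 cur [0.5579 0.0032 0.1259]
```

Emit:
carry_out([
  {"offset": [-0.05, 0, 0], "rotation": [0, 0, 0], "fingers": -0.5},
  {"offset": [-0.1, 0, 0], "rotation": [0, 0, 0], "fingers": 0},
  {"offset": [-0.15, -0.02, -0.01], "rotation": [-0.15, 0, 0], "fingers": 0},
  {"offset": [-0.154, -0.07, -0.035], "rotation": [-0.32, 0, 0], "fingers": 0},
  {"offset": [-0.154, -0.125, -0.06], "rotation": [-0.49, 0, 0], "fingers": 0},
  {"offset": [-0.154, -0.18, -0.085], "rotation": [-0.66, 0, 0], "fingers": 0},
  {"offset": [-0.154, -0.235, -0.11], "rotation": [-0.83, 0, 0], "fingers": 0},
  {"offset": [-0.154, -0.29, -0.138], "rotation": [-1, 0, 0], "fingers": 0},
  {"offset": [-0.154, -0.335, -0.159], "rotation": [-1.058, 0, 0], "fingers": 0},
  {"offset": [-0.154, -0.335, -0.159], "rotation": [-1.058, 0, 0], "fingers": 0},
  {"offset": [-0.154, -0.335, -0.159], "rotation": [-1.058, 0, 0], "fingers": 0},
])

```text
clock: 38.95
eef_pos: [0.4305, -0.3448, 0.2809]
orientation: [[0.0, -0.912, 0.41], [-0.001, 0.41, 0.912], [-1.0, -0.001, -0.001]]
force: [-0.3, 0.4, -0.4]
gripper_width: 0.499
```

```bash
python3 - <<'E'
from rod import *
st(); c=cam('wrist'); save(c,'w19.png'); rod(('scene','top'))
c=cam('scene'); cv2.imwrite('pics/s19.png',cv2.resize(c['p'][140:300,190:420],None,fx=3.4,fy=3.4,interpolation=cv2.INTER_CUBIC))
E
```

```text
t 38.95 pos [ 0.4305 -0.3448  0.2809] F [-0.3209  0.4336 -0.3619] w 0.49866621383082027
[[ 0.0004 -0.9122  0.4097]
 [-0.0012  0.4097  0.9122]
 [-1.     -0.0009 -0.001 ]]
q [-0.7723 -0.1284  1.7917 -0.0006  1.4772 -1.9209]
scene ['-0.06:1111111', '-0.05:1111111', '-0.04:1111111', '-0.03:1111111', '-0.02:1111111', '-0.01:1111111', '0.00:1111111', '0.01:1111111', '0.02:1111111', '0.03:1111111', '0.04:1111111', '0.05:1111111', '0.06:1111111', '0.07:1111111', '0.08:1111111', '0.09:1111111', '0.10:1110011', '0.11:1110000', '0.12:1111000', '0.13:0111100', '0.14:0101100', '0.15:0101110', '0.16:0000000', '0.17:1000000', '0.18:0000000', '0.19:0000000']
top ['-0.06:0101110', '-0.05:0101111', '-0.04:1101111', '-0.03:1101111', '-0.02:1111111', '-0.01:1111111', '0.00:1111111', '0.01:1111111', '0.02:1111111', '0.03:1111111', '0.04:1111111', '0.05:1111111', '0.06:1111111', '0.07:1111111', '0.08:1111111', '0.09:1111111', '0.10:1111111', '0.11:1111111', '0.12:1111111', '0.13:1111111', '0.14:1111111', '0.15:1111111', '0.16:1111111', '0.17:1111111', '0.18:1111111', '0.19:1111111']
```

View pics/w19.png

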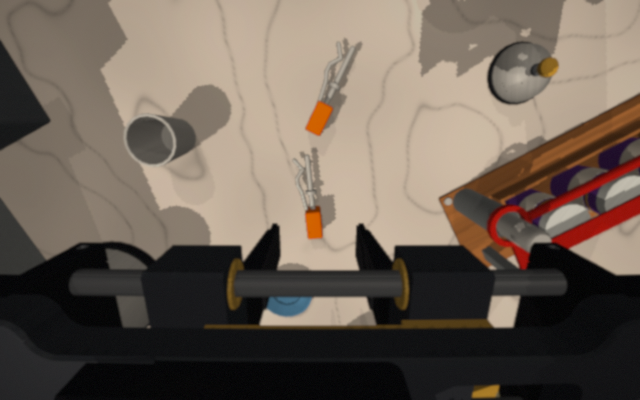

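View pics/s19.png

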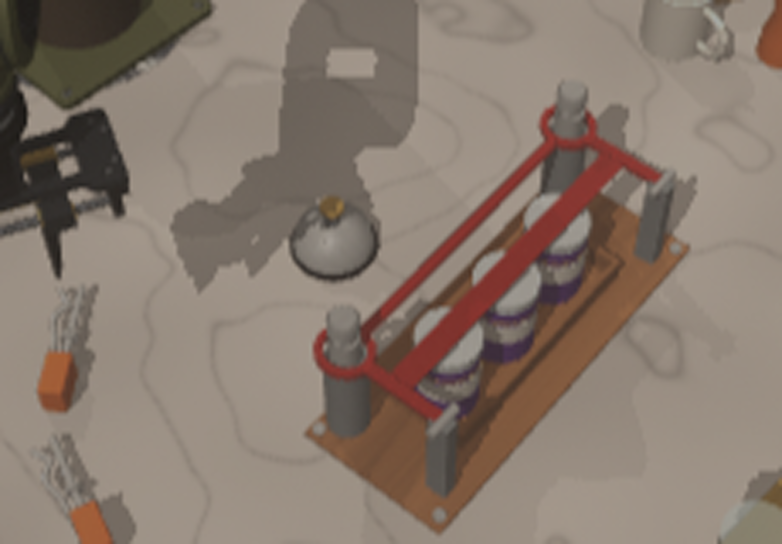

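```bash
python3 - <<'E'
from h import *
a=cv2.imread('pics/w19.png')
cv2.imwrite('pics/z20.png',cv2.resize(a[30:245,270:385],None,fx=2.75,fy=2.75,interpolation=cv2.INTER_CUBIC))
c=cam('wrist'); h=cv2.cvtColor(c['p'],cv2.COLOR_BGR2HSV); m=cv2.inRange(h,(3,180,150),(16,255,255)); m[250:]=0
for k in cv2.findContours(m,cv2.RETR_EXTERNAL,cv2.CHAIN_APPROX_NONE)[0]:
    if cv2.contourArea(k)>100:
        r=cv2.minAreaRect(k); b=cv2.boxPoints(r); print(r); print(plane(c,b,.036))
E
```

```text
((312.8110046386719, 224.7987823486328), (25.6201171875, 14.466531753540039), 83.6598129272461)
[[ 0.48185762 -0.38624336  0.036     ]
 [ 0.48833009 -0.36561225  0.036     ]
 [ 0.52749506 -0.37834797  0.036     ]
 [ 0.52092334 -0.39952906  0.036     ]]
((318.1000061035156, 117.80001068115234), (16.099689483642578, 30.857736587524414), 26.56505012512207)
[[ 0.36959055 -0.33471338  0.036     ]
 [ 0.34413383 -0.30243089  0.036     ]
 [ 0.36065245 -0.28837664  0.036     ]
 [ 0.38665221 -0.32052515  0.036     ]]
```

View pics/z20.png

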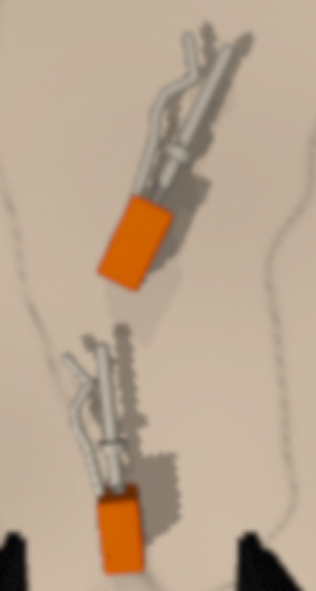

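```bash
python3 - <<'E'
from h import *
c=cam('wrist')
for n,pts in (('F',[(102,345),(108,395),(117,445)]),('N',[(228,45),(200,100),(175,152)])):
    P=plane(c,np.array(pts)/2.75+[270,30],.016)[:,:2]; d=P[0]-P[2]; print(n,P,np.arctan2(d[1],d[0]),np.linalg.norm(d))
    ph=np.arctan2(d[1],d[0]); print('block centre', P[0]-.107*np.array([np.cos(ph),np.sin(ph)]))
E
```

```text
F [[ 0.40776261 -0.3483769 ]
 [ 0.43400955 -0.35679262]
 [ 0.46181795 -0.36396337]] 2.860864480725329 0.05625759671433376
block centre [ 0.51057399 -0.37802183]
N [[ 0.29841506 -0.22984301]
 [ 0.31614283 -0.25235266]
 [ 0.33367304 -0.27356478]] 2.249437803148225 0.05616688578841627
block centre [ 0.36558283 -0.31313461]
```

```bash
python3 - <<'E'
from h import *
go([.506,-.381,.08],1.27)
E
```

```text
off [0.2005, -0.0837, -0.0031] rot [-0.1186, -0.0013, 0.0003] rows>= 3.5 cur [ 0.4309 -0.3438  0.2805]
```

Emit:
carry_out([
  {"offset": [0.04, -0.03, 0], "rotation": [-0.06, 0, 0], "fingers": 0},
  {"offset": [0.08, -0.06, -0.002], "rotation": [-0.119, 0, 0], "fingers": 0},
  {"offset": [0.13, -0.084, -0.003], "rotation": [-0.119, 0, 0], "fingers": 0},
  {"offset": [0.17, -0.084, -0.003], "rotation": [-0.119, 0, 0], "fingers": 0},
  {"offset": [0.2, -0.084, -0.003], "rotation": [-0.119, 0, 0], "fingers": 0},
  {"offset": [0.2, -0.084, -0.003], "rotation": [-0.119, 0, 0], "fingers": 0},
  {"offset": [0.2, -0.084, -0.003], "rotation": [-0.119, 0, 0], "fingers": 0},
])

```text
clock: 40.12
eef_pos: [0.5073, -0.3813, 0.0822]
orientation: [[0.001, -0.955, 0.295], [-0.003, 0.295, 0.955], [-1.0, -0.002, -0.002]]
force: [0.4, 0.1, 0.8]
gripper_width: 0.501
```

```bash
python3 - <<'E'
from h import *
st();go([.506,-.381,.004],1.27); c=cam('wrist'); save(c,'w21.png')
E
```

```text
t 40.125 pos [ 0.5073 -0.3813  0.0822] F [0.3936 0.1446 0.7574] w 0.5008823995066289
[[ 0.0014 -0.9554  0.2953]
 [-0.0028  0.2953  0.9554]
 [-1.     -0.0022 -0.0022]]
q [-0.7286  0.2022  1.7948 -0.0012  1.1417 -1.9992]
off [0.0782, 0.0015, 0.0001] rot [0.0011, -0.0022, 0.0022] rows>= 1.3 cur [ 0.5073 -0.3813  0.0822]
```

View pics/w21.png

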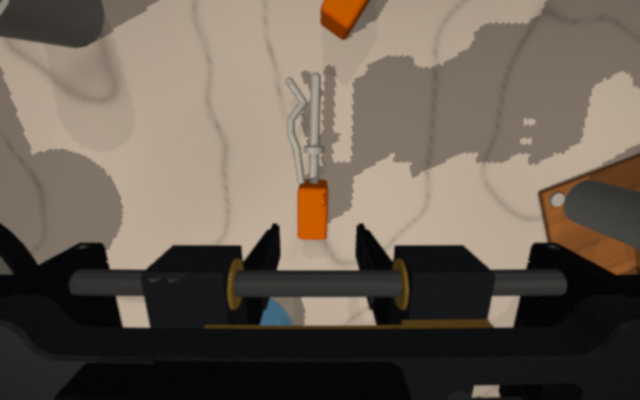

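```bash
python3 - <<'E'
from h import *
c=cam('wrist'); h=cv2.cvtColor(c['p'],cv2.COLOR_BGR2HSV); m=cv2.inRange(h,(3,180,150),(16,255,255)); m[250:]=0;m[:100]=0
k=max(cv2.findContours(m,cv2.RETR_EXTERNAL,cv2.CHAIN_APPROX_NONE)[0],key=cv2.contourArea)
b=cv2.boxPoints(cv2.minAreaRect(k)); P=plane(c,b,.036); print(b,P,P.mean(0)); go(P.mean(0)*[1,1,0]+[0,0,.004],1.27)
E
```

```text
[[299. 187.]
 [326. 187.]
 [326. 237.]
 [299. 237.]] [[ 0.48235035 -0.3867663   0.036     ]
 [ 0.48843012 -0.36717289  0.036     ]
 [ 0.52768921 -0.37903796  0.036     ]
 [ 0.52131541 -0.3996234   0.036     ]] [ 0.50494627 -0.38315014  0.036     ]
off [0.0791, 0.0025, -0.0018] rot [0.0008, -0.0029, 0.0038] rows>= 1.3 cur [ 0.5077 -0.3819  0.0831]
```

Emit:
carry_out([
  {"offset": [0.03, 0.002, -0.001], "rotation": [0.001, -0.003, 0.003], "fingers": 0},
  {"offset": [0.055, 0.002, -0.001], "rotation": [0.001, -0.003, 0.003], "fingers": 0},
  {"offset": [0.07, 0.002, -0.001], "rotation": [0.001, -0.003, 0.003], "fingers": 0},
  {"offset": [0.078, 0.002, -0.001], "rotation": [0.001, -0.003, 0.003], "fingers": 0},
  {"offset": [0.078, 0.002, -0.001], "rotation": [0.001, -0.003, 0.003], "fingers": 0},
  {"offset": [0.078, 0.002, -0.001], "rotation": [0.001, -0.003, 0.003], "fingers": 0},
  {"offset": [0.078, 0.002, -0.001], "rotation": [0.001, -0.003, 0.003], "fingers": -1},
  {"offset": [0.078, 0.002, -0.001], "rotation": [0.001, -0.003, 0.003], "fingers": -1},
  {"offset": [0.078, 0.002, -0.001], "rotation": [0.001, -0.003, 0.003], "fingers": -1},
  {"offset": [0.078, 0.002, -0.001], "rotation": [0.001, -0.003, 0.003], "fingers": -1},
  {"offset": [0.078, 0.002, -0.001], "rotation": [0.001, -0.003, 0.003], "fingers": -1},
], grip_force=45)

```text
clock: 41.6
eef_pos: [0.5058, -0.3828, 0.0055]
orientation: [[0.001, -0.955, 0.297], [-0.001, 0.297, 0.955], [-1.0, -0.001, -0.0]]
force: [0.0, -0.9, 2.1]
gripper_width: 0.247
```

```bash
python3 - <<'E'
from ov import *
st(); print(T([[-.055,-.16,.15],[-.055,.16,.15]])); 
# target pre-insert: block centre 67+65 mm back from the pin
print(T([[-.055-.067-.07,-.16,.2]]))
go(T([-.055-.067-.07,-.16,.24])[0],.092-np.pi/2)
E
```

```text
t 41.6 pos [ 0.5058 -0.3828  0.0055] F [ 0.0273 -0.9238  2.1036] w 0.24704281751155047
[[ 0.0012 -0.955   0.2965]
 [-0.0007  0.2965  0.955 ]
 [-1.     -0.0014 -0.0004]]
q [-0.7326  0.2968  1.8272  0.0003  1.0162 -2.0025]
[[ 0.5718 -0.1558  0.15  ]
 [ 0.5424  0.1629  0.15  ]]
[[ 0.4354 -0.1684  0.2   ]]
off [-0.2348, 0.1305, 0.1839] rot [2.7486, 0.0018, 0.0009] rows>= 14.7 cur [ 0.5058 -0.3828  0.0055]
```

Emit:
carry_out([
  {"offset": [-0.05, 0, 0], "rotation": [0, 0, 0], "fingers": -1},
  {"offset": [-0.1, 0, 0], "rotation": [0.15, 0, 0], "fingers": -1},
  {"offset": [-0.15, 0, 0.01], "rotation": [0.32, 0, 0], "fingers": -1},
  {"offset": [-0.2, 0.01, 0.03], "rotation": [0.49, 0, 0], "fingers": -1},
  {"offset": [-0.235, 0.03, 0.05], "rotation": [0.66, 0, 0], "fingers": -1},
  {"offset": [-0.235, 0.05, 0.07], "rotation": [0.83, 0, 0], "fingers": -1},
  {"offset": [-0.235, 0.07, 0.1], "rotation": [1.0, 0, 0], "fingers": -1},
  {"offset": [-0.235, 0.085, 0.125], "rotation": [1.17, 0, 0], "fingers": -1},
  {"offset": [-0.235, 0.1, 0.145], "rotation": [1.34, 0, 0], "fingers": -1},
  {"offset": [-0.235, 0.115, 0.165], "rotation": [1.51, 0, 0], "fingers": -1},
  {"offset": [-0.235, 0.13, 0.184], "rotation": [1.68, 0, 0], "fingers": -1},
  {"offset": [-0.235, 0.13, 0.184], "rotation": [1.85, 0, 0], "fingers": -1},
])

```text
clock: 43.1
eef_pos: [0.4352, -0.1668, 0.2395]
orientation: [[0.0, 0.551, 0.834], [0.0, 0.834, -0.551], [-1.0, 0.0, 0.0]]
force: [-0.1, -1.1, -1.8]
gripper_width: 0.251
```

```bash
python3 - <<'E'
from ov import *
st(); go(T([-.055-.067-.07,-.16,.24])[0],.092-np.pi/2)
E
```

```text
t 43.1 pos [ 0.4352 -0.1668  0.2395] F [-0.1139 -1.0807 -1.8311] w 0.2514277807623043
[[ 0.0004  0.5515  0.8342]
 [ 0.0001  0.8342 -0.5515]
 [-1.      0.0003  0.0002]]
q [-0.4815 -0.3134  2.0149  0.0003  1.4399  0.1026]
off [-0.0005, -0.0011, 0.0011] rot [0.8947, 0.0001, -0.0004] rows>= 4.8 cur [ 0.4352 -0.1668  0.2395]
```

Emit:
carry_out([
  {"offset": [0, 0, 0], "rotation": [0.18, 0, 0], "fingers": -1},
  {"offset": [0, 0, 0], "rotation": [0.36, 0, 0], "fingers": -1},
  {"offset": [0, 0, 0], "rotation": [0.54, 0, 0], "fingers": -1},
  {"offset": [0, 0, 0], "rotation": [0.72, 0, 0], "fingers": -1},
  {"offset": [0, -0.001, 0.001], "rotation": [0.895, 0, 0], "fingers": -1},
  {"offset": [0.03, -0.001, 0.001], "rotation": [0.895, 0, 0], "fingers": -1},
  {"offset": [0.06, -0.001, 0.001], "rotation": [0.895, 0, 0], "fingers": -1},
  {"offset": [0.09, -0.001, 0.001], "rotation": [0.895, 0, 0], "fingers": -1},
  {"offset": [0.1, -0.001, 0.001], "rotation": [0.895, 0, 0], "fingers": -1},
  {"offset": [0.1, -0.001, 0.001], "rotation": [0.895, 0, 0], "fingers": -1},
  {"offset": [0.1, -0.001, 0.001], "rotation": [0.895, 0, 0], "fingers": -1},
])

```text
clock: 44.48
eef_pos: [0.4363, -0.1686, 0.141]
orientation: [[0.002, 0.996, 0.092], [-0.001, 0.092, -0.996], [-1.0, 0.002, 0.001]]
force: [0.4, -0.9, -0.5]
gripper_width: 0.252
```

```bash
python3 - <<'E'
from ov import *
st(); go(T([-.055-.067-.07,-.16,.1395])[0],.092-np.pi/2)
c=cam('wrist'); save(c,'w22.png'); cv2.imwrite('pics/z22.png',cv2.resize(c['p'][60:240,220:440],None,fx=3.3,fy=3.3,interpolation=cv2.INTER_CUBIC))
c=cam('scene');cv2.imwrite('pics/z22s.png',cv2.resize(c['p'][200:300,190:340],None,fx=5,fy=5,interpolation=cv2.INTER_CUBIC))
E
```

```text
t 44.475 pos [ 0.4363 -0.1686  0.141 ] F [ 0.3984 -0.8895 -0.5265] w 0.2517419752111936
[[ 0.0024  0.9958  0.0915]
 [-0.0009  0.0915 -0.9958]
 [-1.      0.0023  0.0011]]
q [-0.4838 -0.2366  2.1217  0.0003  1.2539  0.9952]
off [0.0015, -0.0009, -0.0003] rot [-0.0003, 0.0011, -0.0023] rows>= 0.0 cur [ 0.4363 -0.1686  0.141 ]
```

View pics/z22.png

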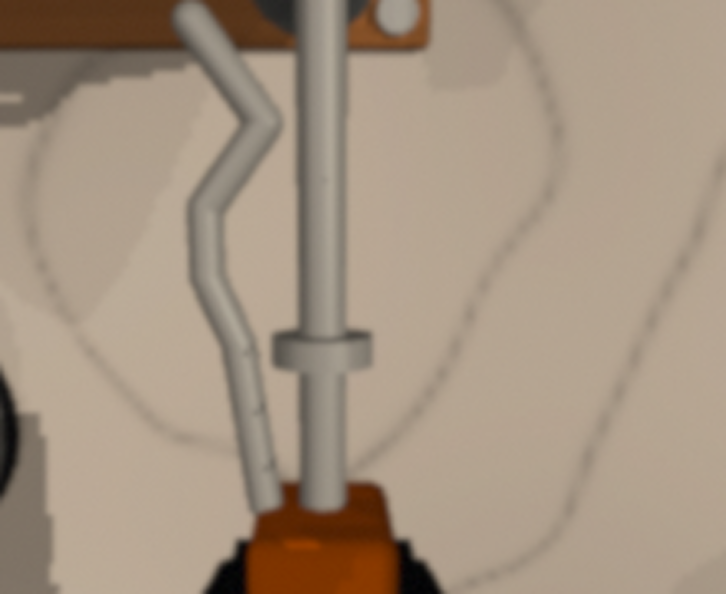

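View pics/z22s.png

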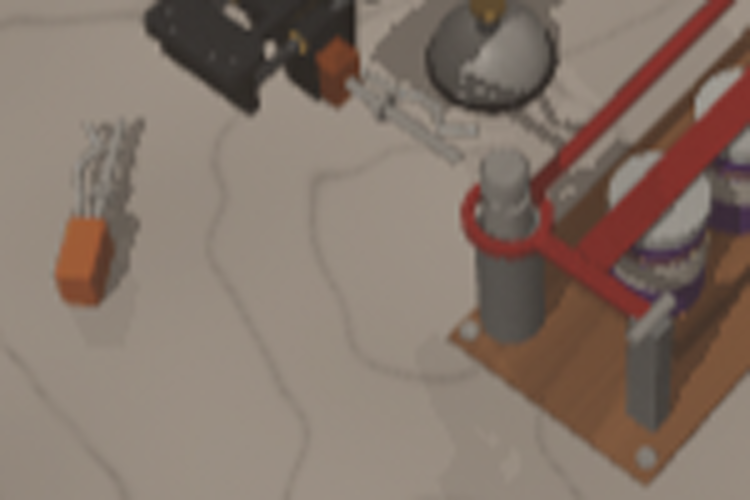

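```bash
python3 - <<'E'
from ov import *
c=cam('wrist'); 
im=c['p'].copy()
for P,col in ((T([[-.055,-.16,.174]]),(0,255,255)),(T([[-.069,-.16,.15]]),(0,255,0))):
    u=proj(c,P)[0]; print(u); cv2.circle(im,tuple(int(x) for x in u),1,col,-1)
cv2.imwrite('pics/z23.png',cv2.resize(im[0:180,240:420],None,fx=3.3,fy=3.3,interpolation=cv2.INTER_CUBIC))
E
```

```text
[319.95744545 -34.7469532 ]
[319.53606507  22.19563444]
```

View pics/z23.png

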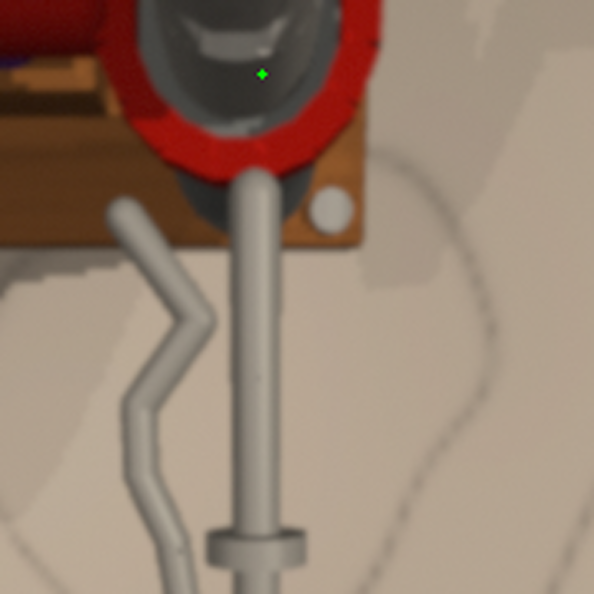

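Emit:
carry_out([
  {"offset": [0, -0.03, 0], "rotation": [0, 0.001, -0.002], "fingers": -1},
  {"offset": [0, -0.06, 0], "rotation": [0, 0.001, -0.002], "fingers": -1},
  {"offset": [0, -0.06, 0], "rotation": [0, 0.001, -0.002], "fingers": -1},
  {"offset": [0, -0.06, 0], "rotation": [0, 0.001, -0.002], "fingers": -1},
])

```text
clock: 45.12
eef_pos: [0.3772, -0.1743, 0.1415]
orientation: [[0.002, 0.996, 0.091], [-0.001, 0.091, -0.996], [-1.0, 0.002, 0.001]]
force: [-0.3, -0.0, -0.7]
gripper_width: 0.251
```

```bash
cat > pinv.py <<'E'
from ov import *
def pinview(name,y,box=(240,0,420,180),f=3.3):
    c=cam('wrist'); im=c['p'].copy(); im=cv2.resize(im[box[1]:box[3],box[0]:box[2]],None,fx=f,fy=f,interpolation=cv2.INTER_CUBIC)
    cv2.imwrite('pics/raw'+name,im.copy())
    def pl(pts,col):
        q=((proj(c,T(pts))-[box[0],box[1]]+.5)*f).astype(np.int32).reshape(-1,1,2); cv2.polylines(im,[q],True,col,1)
    for z in (.174,):
        pl([(-.055+.014*np.cos(a),y+.014*np.sin(a),z) for a in np.linspace(0,6.28,30)],(0,255,255))
    pl([(-.069,y+a,.15+b) for a,b in ((-.0055,-.0055),(.0055,-.0055),(.0055,.0055),(-.0055,.0055))],(0,255,0))
    cv2.imwrite('pics/'+name,im); return c
E
python3 - <<'E'
from pinv import *
st(); pinview('p24.png',-.16)
E
```

```text
t 45.125 pos [ 0.3772 -0.1743  0.1415] F [-0.346  -0.0479 -0.7489] w 0.25105528242450154
[[ 0.0021  0.9958  0.0913]
 [-0.0009  0.0913 -0.9958]
 [-1.      0.002   0.0011]]
q [-0.5626 -0.3759  2.2269  0.0004  1.2882  0.9167]
```

View pics/p24.png

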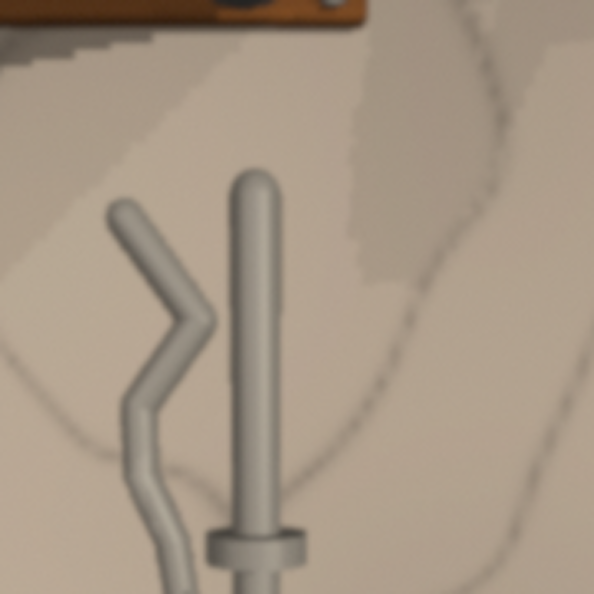

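Emit:
carry_out([
  {"offset": [-0.07, 0.03, -0.0027], "rotation": [0, 0, 0], "fingers": -1},
  {"offset": [-0.12, 0.055, -0.0027], "rotation": [0, 0, 0], "fingers": -1},
  {"offset": [-0.14, 0.055, -0.0027], "rotation": [0, 0, 0], "fingers": -1},
  {"offset": [-0.14, 0.055, -0.0027], "rotation": [0, 0, 0], "fingers": -1},
  {"offset": [-0.14, 0.055, -0.0027], "rotation": [0, 0, 0], "fingers": -1},
])

```text
clock: 45.8
eef_pos: [0.4311, -0.1661, 0.2796]
orientation: [[-0.001, 0.996, 0.092], [0.001, 0.092, -0.996], [-1.0, -0.001, -0.001]]
force: [-0.1, 0.4, -2.0]
gripper_width: 0.249
```

```bash
python3 - <<'E'
from pinv import *
st(); c=cam('wrist'); save(c,'w25.png'); cv2.imwrite('pics/z25.png',cv2.resize(c['p'][0:130,250:400],None,fx=4.6,fy=4.6,interpolation=cv2.INTER_CUBIC))
E
```

```text
t 45.8 pos [ 0.4311 -0.1661  0.2796] F [-0.1473  0.4212 -2.013 ] w 0.2486455811835147
[[-0.0009  0.9958  0.0919]
 [ 0.0006  0.0919 -0.9958]
 [-1.     -0.0008 -0.0007]]
q [-0.4841 -0.3389  1.9682  0.0001  1.5134  0.9947]
```

View pics/z25.png

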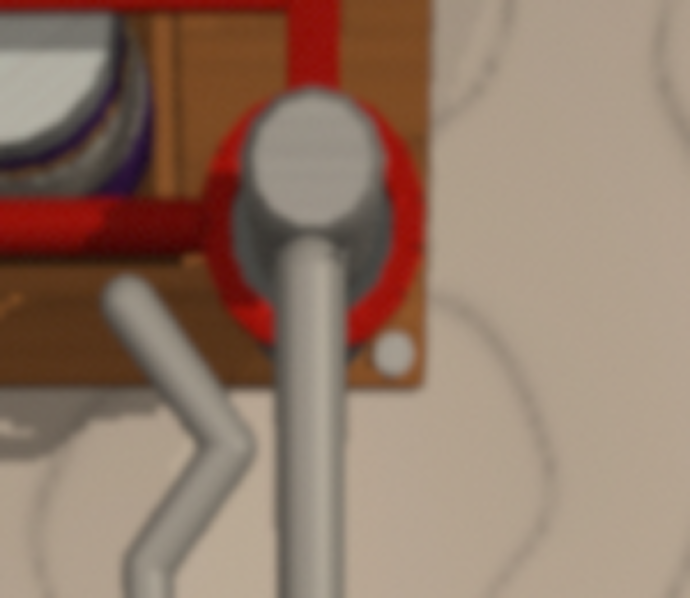

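```bash
python3 - <<'E'
from pinv import *
c=cam('wrist'); P=plane(c,(250+314/4.6,157/4.6),.174)[0]; s=arm.observe(); d=P-np.array(s['eef_pos']); R=np.array(s['orientation']); print(P,R.T@d, T([-.055,-.16,.174]))
# leg tip
u=(250+312/4.6, 245/4.6); print('tip', R.T@(plane(c,u,s['eef_pos'][2]+.0105+.003)[0]-np.array(s['eef_pos'])))
E
```

```text
[ 0.57487425 -0.15179718  0.174     ] [ 0.10464695  0.14516993 -0.00077392] [[ 0.57183184 -0.15577622  0.174     ]]
tip [-0.01369553  0.10713401 -0.00123898]
```

Emit:
carry_out([
  {"offset": [0.04, 0, 0.0004], "rotation": [0, 0, 0.001], "fingers": -1},
  {"offset": [0.08, 0, 0.0004], "rotation": [0, 0, 0.001], "fingers": -1},
  {"offset": [0.11, 0, 0.0004], "rotation": [0, 0, 0.001], "fingers": -1},
  {"offset": [0.13, 0, 0.0004], "rotation": [0, 0, 0.001], "fingers": -1},
  {"offset": [0.14, 0, 0.0004], "rotation": [0, 0, 0.001], "fingers": -1},
  {"offset": [0.14, 0, 0.0004], "rotation": [0, 0, 0.001], "fingers": -1},
  {"offset": [0.14, 0, 0.0004], "rotation": [0, 0, 0.001], "fingers": -1},
])

```text
clock: 46.78
eef_pos: [0.4309, -0.1666, 0.1398]
orientation: [[0.0, 0.996, 0.091], [0.001, 0.091, -0.996], [-1.0, 0.0, -0.0]]
force: [-0.4, 0.1, -0.8]
gripper_width: 0.252
```

```bash
python3 - <<'E'
from pinv import *
s=st(); 
o=np.array([.4311,-.1661,.1395]); R=down(-1.4787); print(R.T@(np.array(s['eef_pos'])-o))
c=cam('scene');cv2.imwrite('pics/z26s.png',cv2.resize(c['p'][210:270,230:320],None,fx=8,fy=8,interpolation=cv2.INTER_CUBIC))
E
```

```text
t 46.775 pos [ 0.4309 -0.1666  0.1398] F [-0.4284  0.0963 -0.799 ] w 0.25203934072063355
[[ 0.0004  0.9958  0.0915]
 [ 0.0005  0.0915 -0.9958]
 [-1.      0.0004 -0.0005]]
q [-0.4856 -0.2485  2.1333  0.0007  1.2567  0.9934]
[-0.0003 -0.0003  0.0004]
```

View pics/z26s.png

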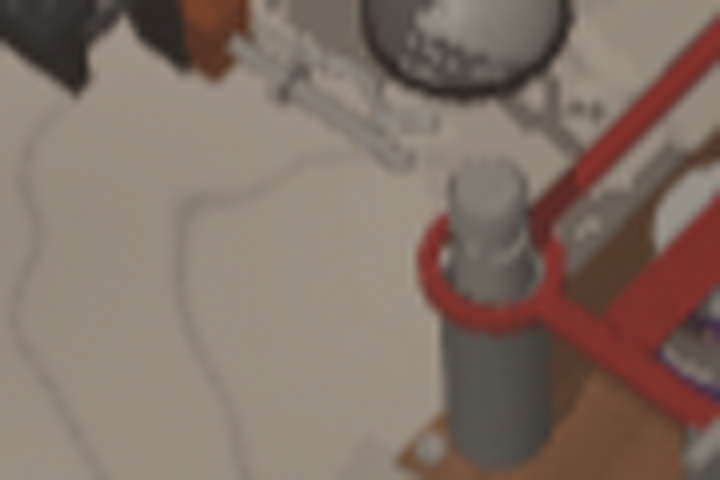

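Emit:
carry_out([
  {"offset": [0, 0.008, 0], "rotation": [0, 0, 0], "fingers": -1},
  {"offset": [0, 0.016, 0], "rotation": [0, 0, 0], "fingers": -1},
  {"offset": [0, 0.022, 0], "rotation": [0, 0, 0], "fingers": -1},
  {"offset": [0, 0.026, 0], "rotation": [0, 0, 0], "fingers": -1},
  {"offset": [0, 0.03, 0], "rotation": [0, 0, 0], "fingers": -1},
  {"offset": [0, 0.03, 0], "rotation": [0, 0, 0], "fingers": -1},
])

```text
clock: 47.58
eef_pos: [0.461, -0.1638, 0.14]
orientation: [[0.001, 0.996, 0.092], [0.0, 0.092, -0.996], [-1.0, 0.001, -0.0]]
force: [0.3, 0.4, -1.7]
gripper_width: 0.25
```

```bash
python3 - <<'E'
from pinv import *
s=st(); 
o=np.array([.4311,-.1661,.1395]); R=down(-1.4787); print(R.T@(np.array(s['eef_pos'])-o), R.T@np.array(s['force']))
c=cam('wrist');cv2.imwrite('pics/z27.png',cv2.resize(c['p'][0:130,250:400],None,fx=4.6,fy=4.6,interpolation=cv2.INTER_CUBIC))
E
```

```text
t 47.575 pos [ 0.461  -0.1638  0.14  ] F [ 0.2966  0.3727 -1.733 ] w 0.2503011956857409
[[ 0.0006  0.9958  0.0917]
 [ 0.0005  0.0917 -0.9958]
 [-1.      0.0006 -0.0004]]
q [-0.4516 -0.1805  2.0765  0.0007  1.2452  1.0272]
[-0.0005  0.03    0.0005] [ 1.733   0.3296 -0.3439]
```

View pics/z27.png

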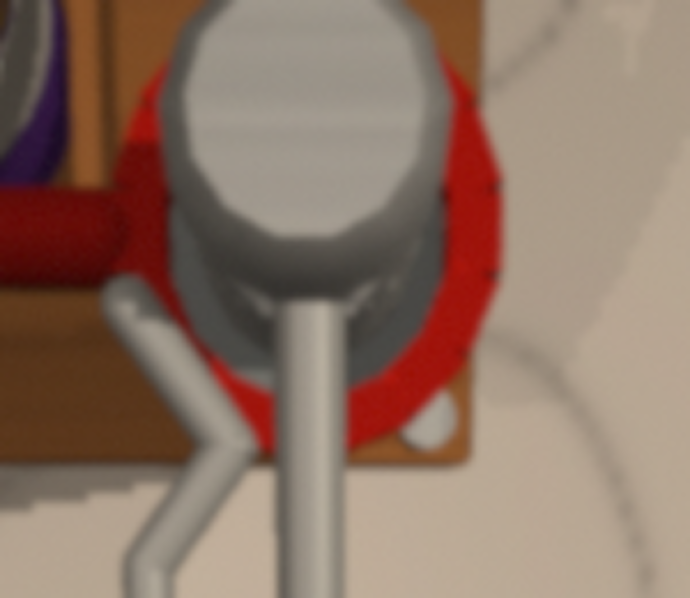

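Emit:
carry_out([
  {"offset": [0, 0.005, 0], "rotation": [0, 0, 0], "fingers": -1},
  {"offset": [0, 0.01, 0], "rotation": [0, 0, 0], "fingers": -1},
  {"offset": [0, 0.015, 0], "rotation": [0, 0, 0], "fingers": -1},
  {"offset": [0, 0.02, 0], "rotation": [0, 0, 0], "fingers": -1},
  {"offset": [0, 0.02, 0], "rotation": [0, 0, 0], "fingers": -1},
])

```text
clock: 48.25
eef_pos: [0.4801, -0.1612, 0.139]
orientation: [[-0.002, 0.996, 0.092], [0.002, 0.092, -0.996], [-1.0, -0.002, -0.002]]
force: [-3.8, 2.3, -1.9]
gripper_width: 0.251
```

```bash
python3 - <<'E'
from pinv import *
s=st(); 
o=np.array([.4311,-.1661,.1395]); R=down(-1.4787); print(R.T@(np.array(s['eef_pos'])-o), R.T@np.array(s['force']))
c=cam('wrist');cv2.imwrite('pics/z28.png',cv2.resize(c['p'][0:130,250:400],None,fx=4.6,fy=4.6,interpolation=cv2.INTER_CUBIC))
E
```

```text
t 48.25 pos [ 0.4801 -0.1612  0.139 ] F [-3.8056  2.3203 -1.9214] w 0.25059323297047326
[[-0.0023  0.9957  0.0924]
 [ 0.0022  0.0924 -0.9957]
 [-1.     -0.0021 -0.0024]]
q [-0.4305 -0.1357  2.0391  0.0011  1.2413  1.0474]
[ 0.0005  0.0493 -0.0004] [ 1.9214 -3.5761 -2.6605]
```

View pics/z28.png

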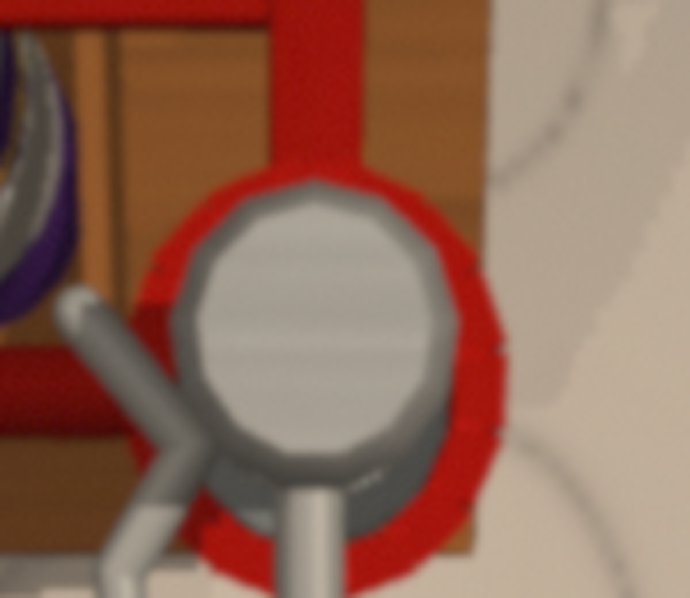

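Emit:
carry_out([
  {"offset": [0, 0.005, 0], "rotation": [0, 0, 0], "fingers": -1},
  {"offset": [0, 0.01, 0], "rotation": [0, 0, 0], "fingers": -1},
  {"offset": [0, 0.015, 0], "rotation": [0, 0, 0], "fingers": -1},
  {"offset": [0, 0.02, 0], "rotation": [0, 0, 0], "fingers": -1},
  {"offset": [0, 0.024, 0], "rotation": [0, 0, 0], "fingers": -1},
  {"offset": [0, 0.026, 0], "rotation": [0, 0, 0], "fingers": -1},
  {"offset": [0, 0.026, 0], "rotation": [0, 0, 0], "fingers": -1},
])

```text
clock: 49.18
eef_pos: [0.5063, -0.1593, 0.1393]
orientation: [[-0.001, 0.996, 0.092], [0.001, 0.092, -0.996], [-1.0, -0.001, -0.001]]
force: [0.7, 0.3, -1.4]
gripper_width: 0.248
```

```bash
python3 - <<'E'
from pinv import *
s=st(); 
o=np.array([.4311,-.1661,.1395]); R=down(-1.4787); print(R.T@(np.array(s['eef_pos'])-o), R.T@np.array(s['force']))
c=cam('wrist');cv2.imwrite('pics/z29.png',cv2.resize(c['p'][50:250,220:420],None,fx=3,fy=3,interpolation=cv2.INTER_CUBIC))
E
```

```text
t 49.175 pos [ 0.5063 -0.1593  0.1393] F [ 0.714   0.3021 -1.4455] w 0.24809395708770487
[[-0.0014  0.9958  0.0919]
 [ 0.0011  0.0919 -0.9958]
 [-1.     -0.0013 -0.0012]]
q [-0.4063 -0.0798  1.9876  0.0005  1.2355  1.0723]
[0.0002 0.0755 0.0002] [ 1.4455  0.7388 -0.2351]
```

View pics/z29.png

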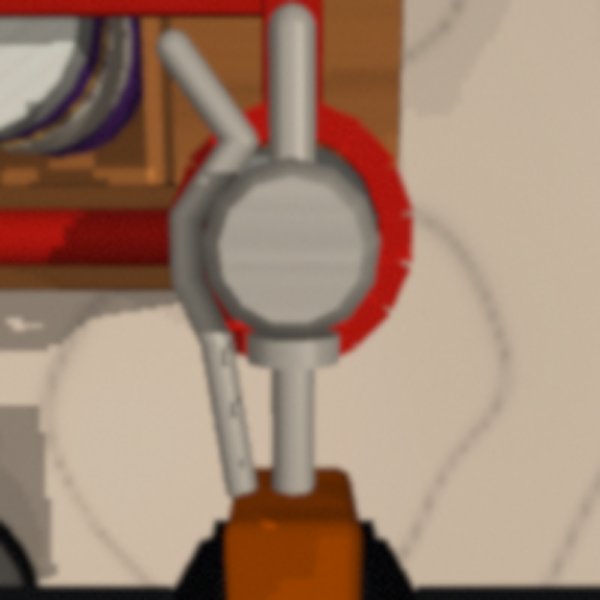

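Emit:
carry_out([
  {"offset": [0, 0.002, 0], "rotation": [0, 0, 0], "fingers": -1},
  {"offset": [0, 0.004, 0], "rotation": [0, 0, 0], "fingers": -1},
  {"offset": [0, 0.005, 0], "rotation": [0, 0, 0], "fingers": -1},
  {"offset": [0, 0.005, 0], "rotation": [0, 0, 0], "fingers": -1},
])

```text
clock: 49.72
eef_pos: [0.5086, -0.1593, 0.1391]
orientation: [[-0.008, 0.996, 0.092], [0.001, 0.092, -0.996], [-1.0, -0.008, -0.001]]
force: [-10.3, -1.2, 4.2]
gripper_width: 0.252
```

```bash
python3 - <<'E'
from pinv import *
s=st(); 
o=np.array([.4311,-.1661,.1395]); R=down(-1.4787); print(R.T@(np.array(s['eef_pos'])-o), R.T@np.array(s['force']))
E
```

```text
t 49.725 pos [ 0.5086 -0.1593  0.1391] F [-10.3353  -1.2347   4.2007] w 0.25232821628314384
[[-0.0084  0.9957  0.092 ]
 [ 0.0007  0.0921 -0.9958]
 [-1.     -0.0083 -0.0015]]
q [-0.4027 -0.0701  1.9787 -0.0028  1.2409  1.0768]
[0.0004 0.0778 0.0003] [ -4.2007 -10.4051   0.2789]
```

Emit:
carry_out([
  {"offset": [0, -0.001, 0], "rotation": [0, 0, 0], "fingers": -1},
  {"offset": [0, -0.001, 0], "rotation": [0, 0, 0], "fingers": -0.2},
  {"offset": [0, -0.001, 0], "rotation": [0, 0, 0], "fingers": -0.1},
  {"offset": [0, -0.001, 0], "rotation": [0, 0, 0], "fingers": -0.1},
  {"offset": [-0.03, -0.002, 0], "rotation": [0, 0, 0.008], "fingers": -0.1},
  {"offset": [-0.07, -0.002, 0], "rotation": [0, 0, 0.008], "fingers": 0},
  {"offset": [-0.12, -0.02, 0], "rotation": [0, 0, 0.008], "fingers": 0},
  {"offset": [-0.15, -0.05, 0], "rotation": [0, 0, 0.008], "fingers": 0},
  {"offset": [-0.15, -0.05, 0], "rotation": [0, 0, 0.008], "fingers": 0},
])

```text
clock: 50.85
eef_pos: [0.4608, -0.1647, 0.2934]
orientation: [[0.006, 0.996, 0.091], [-0.002, 0.091, -0.996], [-1.0, 0.006, 0.002]]
force: [1.7, -0.3, 0.2]
gripper_width: 0.501
```

```bash
python3 - <<'E'
from pinv import *
s=st(); c=cam('wrist'); save(c,'w30.png'); cv2.imwrite('pics/z30.png',cv2.resize(c['p'][0:200,220:420],None,fx=3,fy=3,interpolation=cv2.INTER_CUBIC))
t=cam('top'); cv2.imwrite('pics/t30.png',cv2.resize(t['p'][140:290,330:530],None,fx=4,fy=4,interpolation=cv2.INTER_CUBIC))
E
```

```text
t 50.85 pos [ 0.4608 -0.1647  0.2934] F [ 1.6763 -0.3351  0.172 ] w 0.501459100892764
[[ 0.0064  0.9958  0.0911]
 [-0.0018  0.0911 -0.9958]
 [-1.      0.0062  0.0024]]
q [-0.4537 -0.2819  1.9013  0.0012  1.5156  1.0257]
```

View pics/z30.png

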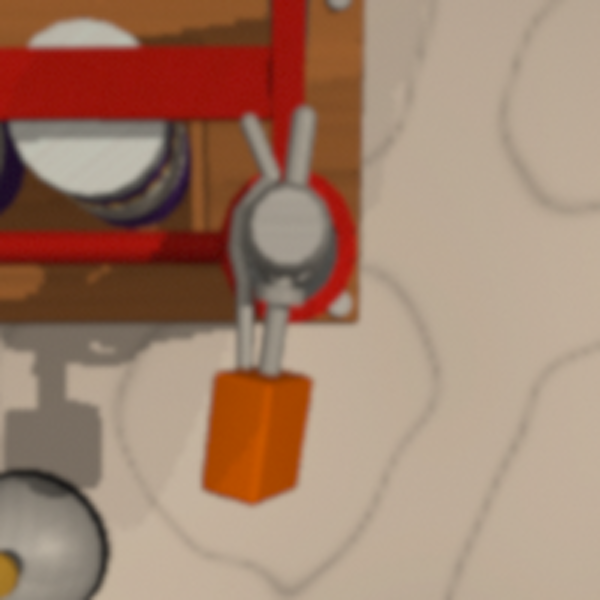

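View pics/t30.png

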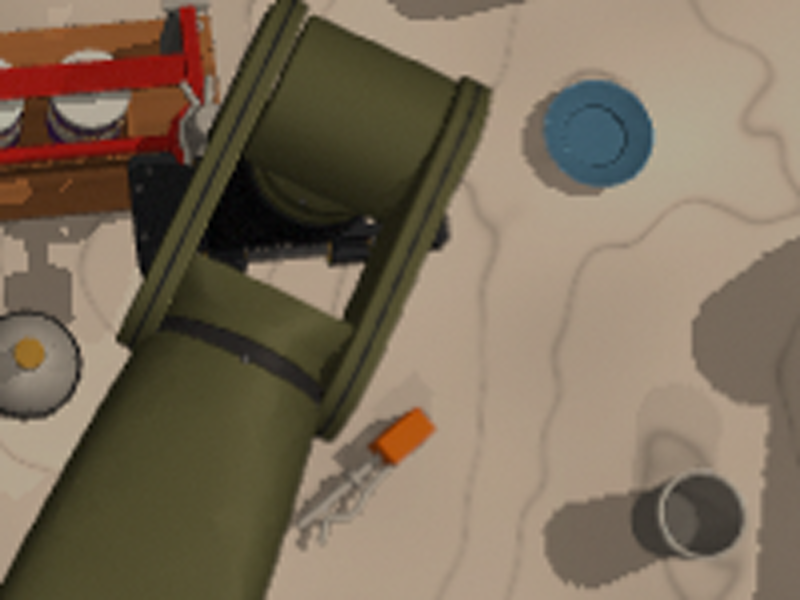

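```bash
python3 - <<'E'
from h import *
go([.3655,-.312,.22],.674)
E
```

```text
off [0.0688, -0.1079, 0.1389] rot [-2.1529, -0.0008, -0.0017] rows>= 11.5 cur [ 0.4602 -0.1639  0.2891]
```

Emit:
carry_out([
  {"offset": [0, -0.01, 0.0], "rotation": [-0.18, 0, 0], "fingers": 0},
  {"offset": [0, -0.03, 0.01], "rotation": [-0.36, 0, 0], "fingers": 0},
  {"offset": [0, -0.05, 0.03], "rotation": [-0.54, 0, 0], "fingers": 0},
  {"offset": [0, -0.07, 0.06], "rotation": [-0.72, 0, 0], "fingers": 0},
  {"offset": [0.01, -0.09, 0.09], "rotation": [-0.9, 0, 0], "fingers": 0},
  {"offset": [0.02, -0.1, 0.12], "rotation": [-1.08, 0, 0], "fingers": 0},
  {"offset": [0.03, -0.108, 0.139], "rotation": [-1.26, 0, 0], "fingers": 0},
  {"offset": [0.04, -0.108, 0.139], "rotation": [-1.44, 0, 0], "fingers": 0},
  {"offset": [0.05, -0.108, 0.139], "rotation": [-1.62, 0, 0], "fingers": 0},
  {"offset": [0.069, -0.108, 0.139], "rotation": [-1.8, 0, 0], "fingers": 0},
  {"offset": [0.069, -0.108, 0.139], "rotation": [-1.98, 0, 0], "fingers": 0},
  {"offset": [0.069, -0.108, 0.139], "rotation": [-2.153, -0.001, -0.002], "fingers": 0},
])

```text
clock: 52.45
eef_pos: [0.3652, -0.3112, 0.2166]
orientation: [[-0.003, -0.629, 0.777], [0.004, 0.777, 0.629], [-1.0, 0.005, -0.0]]
force: [0.0, -0.6, 0.8]
gripper_width: 0.501
```

```bash
cat > blk.py <<'E'
from h import *
def blk(psi,zt=.004):
    c=cam('wrist'); h=cv2.cvtColor(c['p'],cv2.COLOR_BGR2HSV); m=cv2.inRange(h,(3,180,150),(16,255,255)); m[250:]=0; m[:,:150]=0;m[:,500:]=0
    k=max(cv2.findContours(m,cv2.RETR_EXTERNAL,cv2.CHAIN_APPROX_NONE)[0],key=cv2.contourArea)
    r=cv2.minAreaRect(k); b=cv2.boxPoints(r); P=plane(c,b,.036); print(r,P,P.mean(0)); go(P.mean(0)*[1,1,0]+[0,0,zt],psi); return c
E
python3 - <<'E'
from blk import *
st(); c=blk(.674,.08); save(c,'w31.png')
E
```

```text
t 52.45 pos [ 0.3652 -0.3112  0.2166] F [ 0.0039 -0.6035  0.8083] w 0.5005725931266236
[[-0.0033 -0.629   0.7774]
 [ 0.0036  0.7774  0.629 ]
 [-1.      0.0049 -0.0003]]
q [-0.8178 -0.2626  2.0131  0.0001  1.3959 -1.4981]
((315.5, 181.0), (32.0, 17.0), 90.0) [[ 0.344  -0.302   0.036 ]
 [ 0.36   -0.2891  0.036 ]
 [ 0.3853 -0.3201  0.036 ]
 [ 0.3688 -0.3334  0.036 ]] [ 0.3645 -0.3112  0.036 ]
off [0.1369, -0.0001, -0.0004] rot [0.0099, -0.0004, -0.0044] rows>= 2.2 cur [ 0.3652 -0.3113  0.2169]
```

View pics/w31.png

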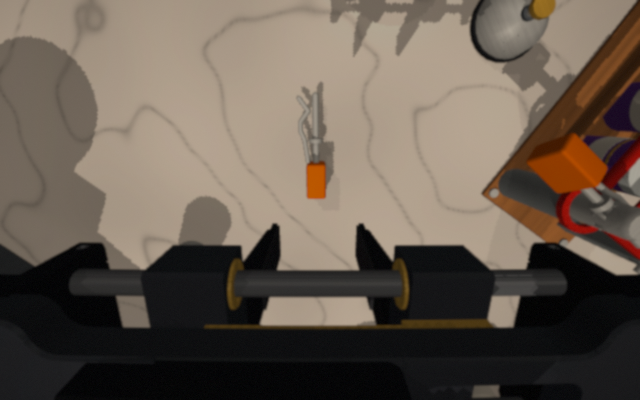

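Emit:
carry_out([
  {"offset": [0.05, 0, -0.001], "rotation": [0.01, 0, -0.004], "fingers": 0},
  {"offset": [0.1, 0, -0.001], "rotation": [0.01, 0, -0.004], "fingers": 0},
  {"offset": [0.15, 0, -0.001], "rotation": [0.01, 0, -0.004], "fingers": 0},
  {"offset": [0.185, 0, -0.001], "rotation": [0.01, 0, -0.004], "fingers": 0},
  {"offset": [0.205, 0, -0.001], "rotation": [0.01, 0, -0.004], "fingers": 0},
  {"offset": [0.212, 0, -0.001], "rotation": [0.01, 0, -0.004], "fingers": 0},
  {"offset": [0.212, 0, -0.001], "rotation": [0.01, 0, -0.004], "fingers": 0},
  {"offset": [0.212, 0, -0.001], "rotation": [0.01, 0, -0.004], "fingers": 0},
  {"offset": [0.212, 0, -0.001], "rotation": [0.01, 0, -0.004], "fingers": 0},
])

```text
clock: 53.62
eef_pos: [0.3644, -0.3119, 0.0059]
orientation: [[0.001, -0.624, 0.782], [-0.001, 0.782, 0.624], [-1.0, -0.002, -0.0]]
force: [-0.0, 0.5, -0.1]
gripper_width: 0.498
```

Emit:
carry_out([
  {"offset": [0, 0, 0], "rotation": [0, 0, 0], "fingers": -1},
  {"offset": [0, 0, 0], "rotation": [0, 0, 0], "fingers": -1},
  {"offset": [0, 0, 0], "rotation": [0, 0, 0], "fingers": -1},
  {"offset": [0, 0, 0], "rotation": [0, 0, 0], "fingers": -1},
  {"offset": [0, 0, 0], "rotation": [0, 0, 0], "fingers": -1},
  {"offset": [0, 0, 0], "rotation": [0, 0, 0], "fingers": -1},
], grip_force=45)

```text
clock: 54.38
eef_pos: [0.3644, -0.312, 0.0061]
orientation: [[0.001, -0.624, 0.782], [-0.002, 0.782, 0.624], [-1.0, -0.002, -0.0]]
force: [-1.1, 0.1, 1.9]
gripper_width: 0.245
```

```bash
python3 - <<'E'
from ov import *
st(); go([.3655,-.312,.24],.674); go(T([-.055-.145,.16,.28])[0],.092-np.pi/2)
E
```

```text
t 54.375 pos [ 0.3644 -0.312   0.0061] F [-1.1418  0.1126  1.8952] w 0.24508673711916804
[[ 0.0008 -0.6238  0.7816]
 [-0.0016  0.7816  0.6238]
 [-1.     -0.0018 -0.0004]]
q [-0.8197 -0.0197  2.1823 -0.0006  0.9772 -1.493 ]
off [-0.2339, -0.001, 0.0008] rot [-0.0004, -0.0004, 0.0018] rows>= 3.7 cur [ 0.3644 -0.312   0.0061]
off [-0.2746, 0.3393, 0.3141] rot [2.1524, 0.0017, 0.0014] rows>= 11.5 cur [ 0.3644 -0.312   0.0061]
```

Emit:
carry_out([
  {"offset": [-0.06, 0, 0], "rotation": [0, 0, 0], "fingers": -1},
  {"offset": [-0.12, 0, 0], "rotation": [0.1, 0, 0], "fingers": -1},
  {"offset": [-0.18, 0, 0], "rotation": [0.28, 0, 0], "fingers": -1},
  {"offset": [-0.24, 0.02, 0.02], "rotation": [0.46, 0, 0], "fingers": -1},
  {"offset": [-0.27, 0.06, 0.055], "rotation": [0.64, 0, 0], "fingers": -1},
  {"offset": [-0.274, 0.1, 0.09], "rotation": [0.82, 0, 0], "fingers": -1},
  {"offset": [-0.274, 0.14, 0.13], "rotation": [1.0, 0, 0], "fingers": -1},
  {"offset": [-0.274, 0.18, 0.165], "rotation": [1.18, 0, 0], "fingers": -1},
  {"offset": [-0.274, 0.22, 0.2], "rotation": [1.36, 0, 0], "fingers": -1},
  {"offset": [-0.274, 0.26, 0.24], "rotation": [1.54, 0, 0], "fingers": -1},
  {"offset": [-0.274, 0.3, 0.28], "rotation": [1.72, 0, 0], "fingers": -1},
  {"offset": [-0.274, 0.339, 0.314], "rotation": [1.9, 0, 0], "fingers": -1},
])

```text
clock: 55.88
eef_pos: [0.3969, 0.1201, 0.2789]
orientation: [[0.001, 0.868, 0.496], [-0.002, 0.496, -0.868], [-1.0, -0.0, 0.002]]
force: [0.1, 0.5, -1.4]
gripper_width: 0.249
```

```bash
python3 - <<'E'
from ov import *
st(); go(T([-.055-.145,.16,.28])[0],.092-np.pi/2)
E
```

```text
t 55.875 pos [0.3969 0.1201 0.2789] F [ 0.0908  0.5253 -1.3856] w 0.24907787788205443
[[ 0.0006  0.8681  0.4963]
 [-0.0016  0.4963 -0.8681]
 [-1.     -0.0003  0.0017]]
q [ 0.1655 -0.4595  2.0552 -0.0017  1.5456  1.2169]
off [-0.0012, 0.0156, -0.025] rot [0.4274, 0.0017, -0.0001] rows>= 2.3 cur [0.3969 0.1201 0.2789]
```

Emit:
carry_out([
  {"offset": [-0.001, 0.008, -0.013], "rotation": [0.15, 0, 0], "fingers": -1},
  {"offset": [-0.001, 0.017, -0.027], "rotation": [0.3, 0, 0], "fingers": -1},
  {"offset": [-0.001, 0.017, -0.027], "rotation": [0.427, 0.002, 0], "fingers": -1},
  {"offset": [-0.001, 0.017, -0.027], "rotation": [0.427, 0.002, 0], "fingers": -1},
  {"offset": [-0.001, 0.017, -0.027], "rotation": [0.427, 0.002, 0], "fingers": -1},
])

```text
clock: 56.5
eef_pos: [0.3982, 0.1519, 0.2794]
orientation: [[-0.001, 0.996, 0.094], [0.0, 0.094, -0.996], [-1.0, -0.001, -0.0]]
force: [0.2, -0.7, -1.2]
gripper_width: 0.251
```

```bash
python3 - <<'E'
from pinv import *
st(); c=cam('wrist'); save(c,'w32.png'); cv2.imwrite('pics/z32.png',cv2.resize(c['p'][0:130,250:400],None,fx=4.6,fy=4.6,interpolation=cv2.INTER_CUBIC))
E
```

```text
t 56.5 pos [0.3982 0.1519 0.2794] F [ 0.2376 -0.6976 -1.1951] w 0.2513676252388119
[[-0.0006  0.9956  0.0937]
 [ 0.0003  0.0937 -0.9956]
 [-1.     -0.0006 -0.0003]]
q [ 0.2381 -0.4296  2.0339  0.0004  1.5378  1.715 ]
```

View pics/z32.png

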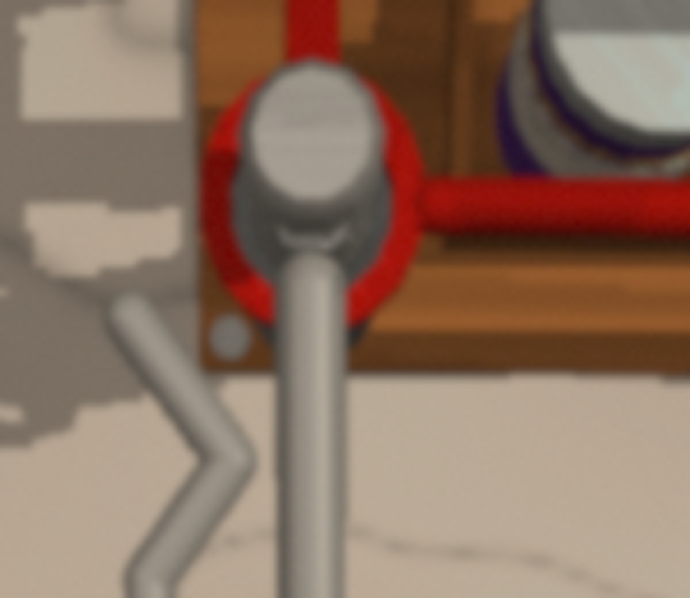

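```bash
python3 - <<'E'
from pinv import *
c=cam('wrist'); P=plane(c,(250+314.5/4.6,132/4.6),.174)[0]; s=arm.observe(); p=np.array(s['eef_pos']); R=np.array(s['orientation']); print(R.T@(P-p))
u=(250+313/4.6, 260/4.6); print('tip', R.T@(plane(c,u,p[2]+.0105+.003)[0]-p))
E
```

```text
[ 0.10558585  0.1493301  -0.0007876 ]
tip [-0.01352587  0.10546988 -0.00121564]
```

Emit:
carry_out([
  {"offset": [0.04, 0, 0.0004], "rotation": [0, 0, 0.001], "fingers": -1},
  {"offset": [0.08, 0, 0.0004], "rotation": [0, 0, 0.001], "fingers": -1},
  {"offset": [0.11, 0, 0.0004], "rotation": [0, 0, 0.001], "fingers": -1},
  {"offset": [0.13, 0, 0.0004], "rotation": [0, 0, 0.001], "fingers": -1},
  {"offset": [0.1395, 0, 0.0004], "rotation": [0, 0, 0.001], "fingers": -1},
  {"offset": [0.1395, 0, 0.0004], "rotation": [0, 0, 0.001], "fingers": -1},
  {"offset": [0.1395, 0, 0.0004], "rotation": [0, 0, 0.001], "fingers": -1},
])

```text
clock: 57.48
eef_pos: [0.399, 0.1516, 0.1413]
orientation: [[0.003, 0.996, 0.093], [0.001, 0.093, -0.996], [-1.0, 0.003, -0.001]]
force: [0.5, -0.5, -1.2]
gripper_width: 0.247
```

Emit:
carry_out([
  {"offset": [0, 0.01, 0], "rotation": [0, 0, 0], "fingers": -1},
  {"offset": [0, 0.02, 0], "rotation": [0, 0, 0], "fingers": -1},
  {"offset": [0, 0.027, 0], "rotation": [0, 0, 0], "fingers": -1},
  {"offset": [0, 0.031, 0], "rotation": [0, 0, 0], "fingers": -1},
  {"offset": [0, 0.035, 0], "rotation": [0, 0, 0], "fingers": -1},
  {"offset": [0, 0.035, 0], "rotation": [0, 0, 0], "fingers": -1},
])

```text
clock: 58.22
eef_pos: [0.434, 0.1549, 0.1413]
orientation: [[0.002, 0.996, 0.093], [0.001, 0.093, -0.996], [-1.0, 0.002, -0.001]]
force: [-1.2, 0.8, -1.2]
gripper_width: 0.247
```

```bash
python3 - <<'E'
from pinv import *
s=st(); 
o=np.array([.3982,.1519,.1398]); R=down(-1.4787); print(R.T@(np.array(s['eef_pos'])-o), R.T@np.array(s['force']))
c=cam('wrist');cv2.imwrite('pics/z33.png',cv2.resize(c['p'][0:130,250:400],None,fx=4.6,fy=4.6,interpolation=cv2.INTER_CUBIC))
E
```

```text
t 58.225 pos [0.434  0.1549 0.1413] F [-1.2182  0.7551 -1.2211] w 0.24656599240943325
[[ 0.0023  0.9957  0.0928]
 [ 0.0008  0.0928 -0.9957]
 [-1.      0.0024 -0.0006]]
q [ 0.226  -0.2547  2.1358  0.0003  1.258   1.7037]
[-0.0015  0.0359  0.0003] [ 1.2211 -1.1436 -0.8639]
```

View pics/z33.png

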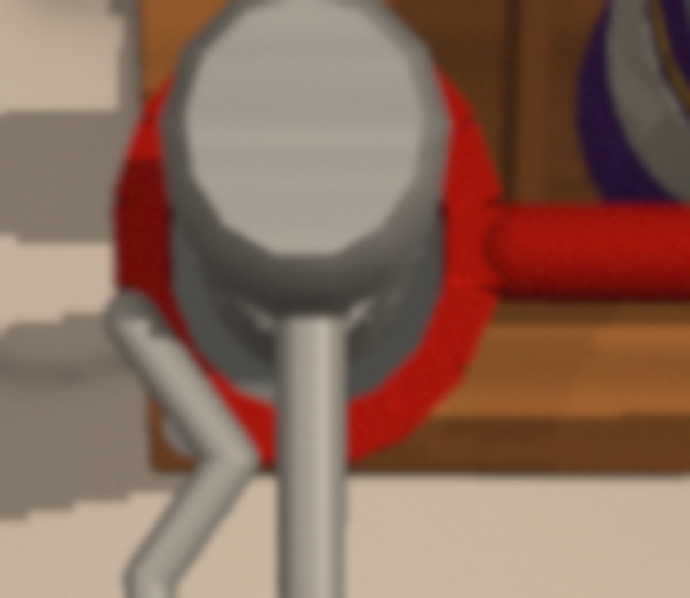

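Emit:
carry_out([
  {"offset": [0.001, 0.003, -0.0005], "rotation": [0, 0, -0.002], "fingers": -1},
  {"offset": [0.001, 0.008, -0.0005], "rotation": [0, 0, -0.002], "fingers": -1},
  {"offset": [0.001, 0.013, -0.0005], "rotation": [0, 0, -0.002], "fingers": -1},
  {"offset": [0.001, 0.018, -0.0005], "rotation": [0, 0, -0.002], "fingers": -1},
  {"offset": [0.001, 0.018, -0.0005], "rotation": [0, 0, -0.002], "fingers": -1},
])

```text
clock: 58.9
eef_pos: [0.4514, 0.1574, 0.1398]
orientation: [[-0.001, 0.996, 0.093], [0.001, 0.093, -0.996], [-1.0, -0.001, -0.001]]
force: [-0.7, 1.8, -2.1]
gripper_width: 0.25
```

```bash
python3 - <<'E'
from pinv import *
s=st(); 
o=np.array([.3982,.1519,.1398]); R=down(-1.4787); print(R.T@(np.array(s['eef_pos'])-o), R.T@np.array(s['force']))
c=cam('wrist');cv2.imwrite('pics/z34.png',cv2.resize(c['p'][0:160,230:410],None,fx=3.6,fy=3.6,interpolation=cv2.INTER_CUBIC))
E
```

```text
t 58.9 pos [0.4514 0.1574 0.1398] F [-0.7156  1.815  -2.0836] w 0.2502481055649789
[[-0.0013  0.9956  0.0932]
 [ 0.0013  0.0932 -0.9956]
 [-1.     -0.0012 -0.0014]]
q [ 0.2222 -0.2071  2.0995  0.0016  1.2502  1.6991]
[ 0.      0.0535 -0.0006] [ 2.0836 -0.5456 -1.8731]
```

View pics/z34.png

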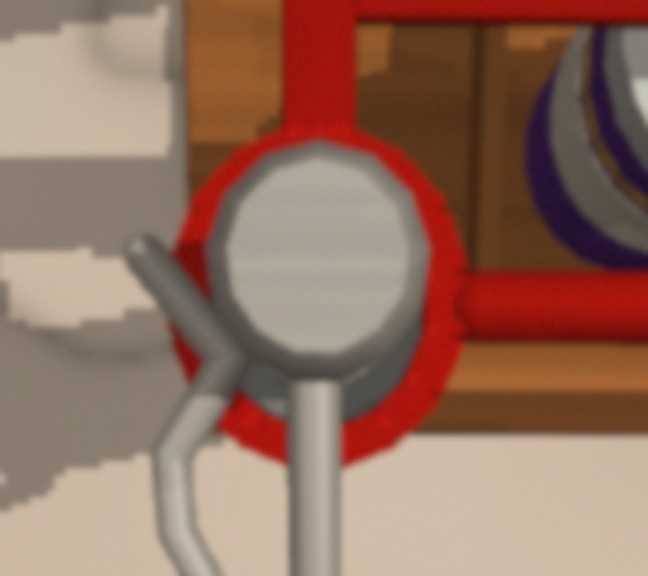

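Going well; push on to the snap (about 30 mm more).

Emit:
carry_out([
  {"offset": [0, 0.005, 0], "rotation": [0, 0, 0], "fingers": -1},
  {"offset": [0, 0.01, 0], "rotation": [0, 0, 0], "fingers": -1},
  {"offset": [0, 0.015, 0], "rotation": [0, 0, 0], "fingers": -1},
  {"offset": [0, 0.02, 0], "rotation": [0, 0, 0], "fingers": -1},
  {"offset": [0, 0.025, 0], "rotation": [0, 0, 0], "fingers": -1},
  {"offset": [0, 0.028, 0], "rotation": [0, 0, 0], "fingers": -1},
  {"offset": [0, 0.028, 0], "rotation": [0, 0, 0], "fingers": -1},
])

```text
clock: 59.82
eef_pos: [0.4795, 0.1595, 0.1397]
orientation: [[-0.001, 0.996, 0.093], [0.0, 0.093, -0.996], [-1.0, -0.001, -0.0]]
force: [0.8, -0.3, -0.6]
gripper_width: 0.252
```

```bash
python3 - <<'E'
from pinv import *
s=st(); 
o=np.array([.3982,.1519,.1398]); R=down(-1.4787); print(R.T@(np.array(s['eef_pos'])-o), R.T@np.array(s['force']))
c=cam('wrist');cv2.imwrite('pics/z35.png',cv2.resize(c['p'][50:250,220:420],None,fx=3,fy=3,interpolation=cv2.INTER_CUBIC))
E
```

```text
t 59.825 pos [0.4795 0.1595 0.1397] F [ 0.8133 -0.3163 -0.5888] w 0.2520062307254145
[[-0.0009  0.9957  0.0927]
 [ 0.0003  0.0927 -0.9957]
 [-1.     -0.0009 -0.0004]]
q [ 0.2145 -0.1405  2.0421  0.0005  1.2408  1.6923]
[ 0.0001  0.0817 -0.0001] [0.5888 0.7808 0.3897]
```

View pics/z35.png

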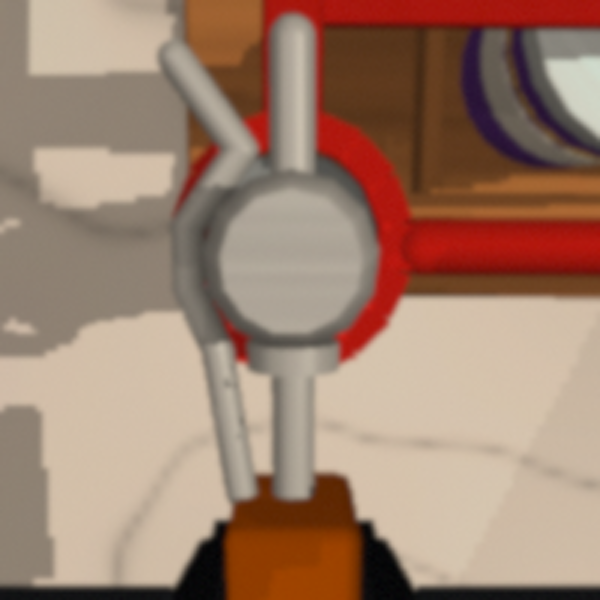

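Emit:
carry_out([
  {"offset": [0, 0.002, 0], "rotation": [0, 0, 0], "fingers": -1},
  {"offset": [0, 0.004, 0], "rotation": [0, 0, 0], "fingers": -1},
  {"offset": [0, 0.005, 0], "rotation": [0, 0, 0], "fingers": -1},
  {"offset": [0, 0.005, 0], "rotation": [0, 0, 0], "fingers": -1},
])

```text
clock: 60.38
eef_pos: [0.4816, 0.1596, 0.1392]
orientation: [[-0.009, 0.996, 0.093], [-0.001, 0.093, -0.996], [-1.0, -0.009, 0.0]]
force: [-11.1, -2.2, 4.7]
gripper_width: 0.252
```

Emit:
carry_out([
  {"offset": [0, -0.001, 0], "rotation": [0, 0, 0], "fingers": -1},
  {"offset": [0, -0.001, 0], "rotation": [0, 0, 0], "fingers": -0.2},
  {"offset": [0, -0.001, 0], "rotation": [0, 0, 0], "fingers": -0.1},
  {"offset": [0, -0.001, 0], "rotation": [0, 0, 0], "fingers": -0.1},
  {"offset": [-0.03, -0.002, 0], "rotation": [0, 0, 0.007], "fingers": -0.1},
  {"offset": [-0.07, -0.002, 0], "rotation": [0, 0, 0.007], "fingers": 0},
  {"offset": [-0.12, -0.02, 0], "rotation": [0, 0, 0.007], "fingers": 0},
  {"offset": [-0.15, -0.05, 0], "rotation": [0, 0, 0.007], "fingers": 0},
  {"offset": [-0.15, -0.05, 0], "rotation": [0, 0, 0.007], "fingers": 0},
])

```text
clock: 61.5
eef_pos: [0.4338, 0.1555, 0.2936]
orientation: [[0.006, 0.996, 0.093], [0.001, 0.093, -0.996], [-1.0, 0.006, -0.001]]
force: [0.7, -0.0, 0.8]
gripper_width: 0.502
```

```bash
python3 - <<'E'
from pinv import *
s=st(); c=cam('wrist'); save(c,'w36.png'); cv2.imwrite('pics/z36.png',cv2.resize(c['p'][0:200,220:420],None,fx=3,fy=3,interpolation=cv2.INTER_CUBIC))
c=cam('scene');cv2.imwrite('pics/s36.png',cv2.resize(c['p'][140:300,190:420],None,fx=3.4,fy=3.4,interpolation=cv2.INTER_CUBIC))
go([.422,-.0286,.15],-1.4)
E
```

```text
t 61.5 pos [0.4338 0.1555 0.2936] F [ 0.6504 -0.0141  0.7653] w 0.5021958207499141
[[ 0.0058  0.9956  0.0933]
 [ 0.0014  0.0933 -0.9956]
 [-1.      0.0059 -0.0009]]
q [ 0.2275 -0.3508  1.9541  0.0001  1.5322  1.7049]
off [0.1394, -0.0281, 0.1818] rot [-0.0777, 0.0002, 0.0011] rows>= 3.7 cur [0.4332 0.1551 0.2894]
```

View pics/z36.png

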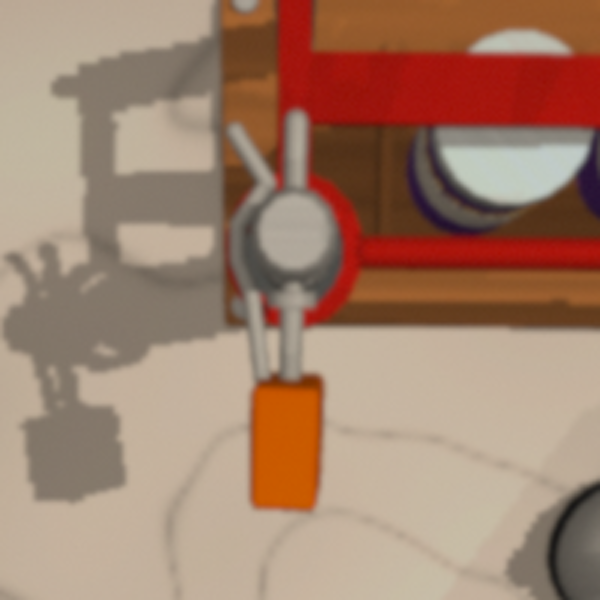

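View pics/s36.png

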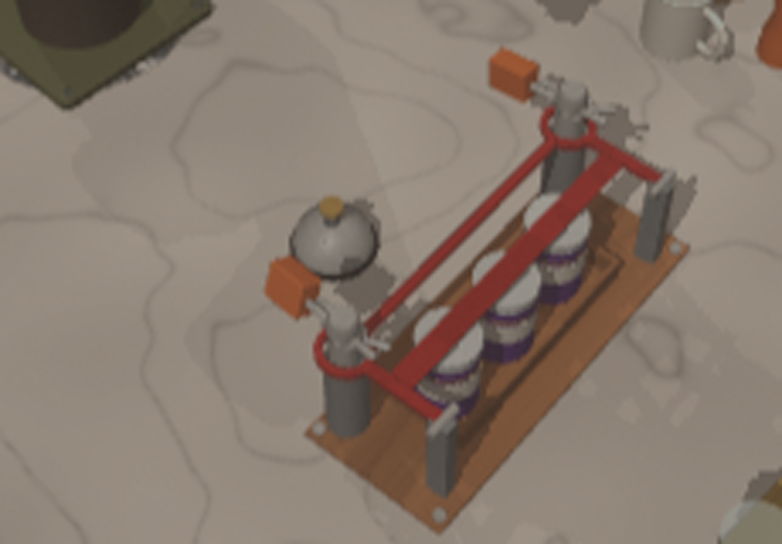

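```bash
python3 - <<'E'
from h import *
r={}
for n in ('scene','top','wrist'):
    c=cam(n); h=cv2.cvtColor(c['p'],cv2.COLOR_BGR2HSV); m=cv2.inRange(h,(12,100,80),(30,255,255)); u0=proj(c,[.422,-.0286,.067])[0]
    x,y=u0.astype(int); mm=np.zeros_like(m); mm[max(0,y-25):y+25,max(0,x-25):x+25]=m[max(0,y-25):y+25,max(0,x-25):x+25]
    cs=cv2.findContours(mm,cv2.RETR_EXTERNAL,cv2.CHAIN_APPROX_NONE)[0]
    if not cs: print(n,'none',u0); continue
    k=max(cs,key=cv2.contourArea); M=cv2.moments(k)
    if M['m00']==0: continue
    ce=(M['m10']/M['m00'],M['m01']/M['m00']); print(n,u0,ce,cv2.contourArea(k),plane(c,ce,.064)); r[n]=(c,ce)
print(tri(r['scene'][0],r['scene'][1],r['top'][0],r['top'][1]))
E
```

```text
scene [287.04337433 200.40701354] (287.26666666666665, 200.5) 25.0 [[ 0.42104325 -0.02684613  0.064     ]]
top [337.50104535 228.03177813] (336.7017543859649, 227.91228070175438) 38.0 [[ 0.42281605 -0.02631545  0.064     ]]
wrist [449.34756034 194.33201532] (445.22472848788635, 191.54970760233917) 199.5 [[ 0.42475407 -0.02342009  0.064     ]]
(array([ 0.42218083, -0.02686336,  0.06525604]), np.float64(0.0014764113086096374))
```

Emit:
carry_out([
  {"offset": [0, -0.01, 0.05], "rotation": [0, 0, 0], "fingers": -1},
  {"offset": [0, -0.02, 0.1], "rotation": [0, 0, 0], "fingers": -1},
  {"offset": [0, -0.028, 0.15], "rotation": [0, 0, 0], "fingers": -1},
  {"offset": [0.04, -0.028, 0.18], "rotation": [0, 0, 0], "fingers": -1},
  {"offset": [0.09, -0.028, 0.18], "rotation": [0, 0, 0], "fingers": -1},
  {"offset": [0.14, -0.028, 0.18], "rotation": [0, 0, 0], "fingers": -1},
  {"offset": [0.17, -0.028, 0.18], "rotation": [0, 0, 0], "fingers": -1},
  {"offset": [0.17, -0.028, 0.18], "rotation": [0, 0, 0], "fingers": -1},
  {"offset": [0.17, -0.028, 0.18], "rotation": [0, 0, 0], "fingers": -1},
])

```text
clock: 62.88
eef_pos: [0.4215, -0.0272, 0.1187]
orientation: [[-0.004, 0.996, 0.093], [-0.001, 0.093, -0.996], [-1.0, -0.004, 0.001]]
force: [0.8, 0.3, 0.2]
gripper_width: 0.004
```

```bash
python3 - <<'E'
from h import *
st(); go([.422,-.0265,.068],-1.478); c=cam('wrist'); save(c,'w37.png')
E
```

```text
t 62.875 pos [ 0.4215 -0.0272  0.1187] F [0.8052 0.3317 0.2491] w 0.0038947921026807244
[[-0.0042  0.9957  0.0926]
 [-0.0013  0.0926 -0.9957]
 [-1.     -0.0043  0.0009]]
q [-0.1903 -0.3268  2.2312 -0.0022  1.2411  1.2884]
off [0.0507, 0.0008, -0.0007] rot [-0.0001, 0.0009, 0.0043] rows>= 0.8 cur [ 0.4215 -0.0272  0.1187]
```

View pics/w37.png

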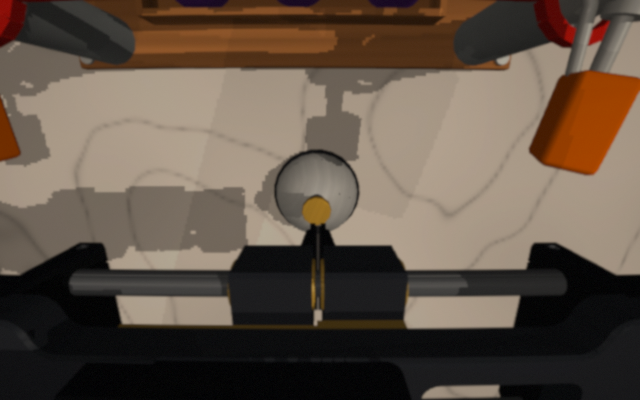

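Emit:
carry_out([
  {"offset": [0.03, 0.001, -0.0007], "rotation": [0, 0, 0.004], "fingers": -1},
  {"offset": [0.045, 0.001, -0.0007], "rotation": [0, 0, 0.004], "fingers": -1},
  {"offset": [0.052, 0.001, -0.0007], "rotation": [0, 0, 0.004], "fingers": -1},
  {"offset": [0.057, 0.001, -0.0007], "rotation": [0, 0, 0.004], "fingers": -1},
  {"offset": [0.061, 0.001, -0.0007], "rotation": [0, 0, 0.004], "fingers": -1},
  {"offset": [0.0635, 0.001, -0.0007], "rotation": [0, 0, 0.004], "fingers": -1},
  {"offset": [0.0635, 0.001, -0.0007], "rotation": [0, 0, 0.004], "fingers": -1},
])

```text
clock: 63.8
eef_pos: [0.4231, -0.0266, 0.0572]
orientation: [[0.001, 0.996, 0.093], [-0.001, 0.093, -0.996], [-1.0, 0.001, 0.001]]
force: [-4.8, 0.9, 9.1]
gripper_width: 0.006
```

Emit:
carry_out([
  {"offset": [0.002, 0, 0], "rotation": [0, 0, 0], "fingers": -1},
  {"offset": [0.002, 0, 0], "rotation": [0, 0, 0], "fingers": -1},
])

```text
clock: 64.05
eef_pos: [0.4231, -0.0266, 0.0571]
orientation: [[-0.0, 0.996, 0.093], [-0.001, 0.093, -0.996], [-1.0, -0.0, 0.001]]
force: [-8.9, 0.7, 14.3]
gripper_width: 0.006
```

Emit:
carry_out([
  {"offset": [-0.02, 0, 0], "rotation": [0, 0, 0], "fingers": -1},
  {"offset": [-0.06, 0, 0], "rotation": [0, 0, 0], "fingers": -1},
  {"offset": [-0.12, 0, 0], "rotation": [0, 0, 0], "fingers": -1},
  {"offset": [-0.18, 0, 0], "rotation": [0, 0, 0], "fingers": -1},
  {"offset": [-0.24, 0, 0], "rotation": [0, 0, 0], "fingers": -1},
  {"offset": [-0.26, 0, 0], "rotation": [0, 0, 0], "fingers": -1},
  {"offset": [-0.26, 0, 0], "rotation": [0, 0, 0], "fingers": -1},
  {"offset": [-0.26, 0, 0], "rotation": [0, 0, 0], "fingers": -1},
])

```text
clock: 65.05
eef_pos: [0.4225, -0.0262, 0.3144]
orientation: [[-0.004, 0.996, 0.093], [-0.0, 0.093, -0.996], [-1.0, -0.004, -0.0]]
force: [-0.2, -0.1, -0.1]
gripper_width: 0.008
```

```bash
python3 - <<'E'
from rod import *
s=st(); c=cam('wrist'); save(c,'w38.png')
c=cam('scene');save(c,'s38.png');cv2.imwrite('pics/z38.png',cv2.resize(c['p'][140:300,190:420],None,fx=3.4,fy=3.4,interpolation=cv2.INTER_CUBIC))
E
```

```text
t 65.05 pos [ 0.4225 -0.0262  0.3144] F [-0.2064 -0.0834 -0.1473] w 0.008155163985148275
[[-0.0041  0.9957  0.0929]
 [-0.0003  0.0929 -0.9957]
 [-1.     -0.0041 -0.0001]]
q [-0.1883 -0.4406  1.9844 -0.001   1.6018  1.2894]
```

View pics/w38.png

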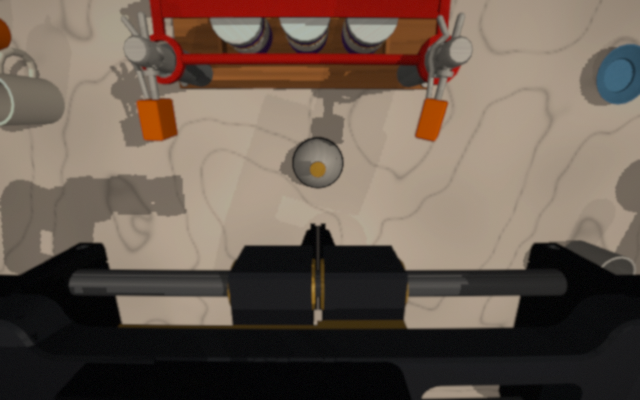

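View pics/s38.png

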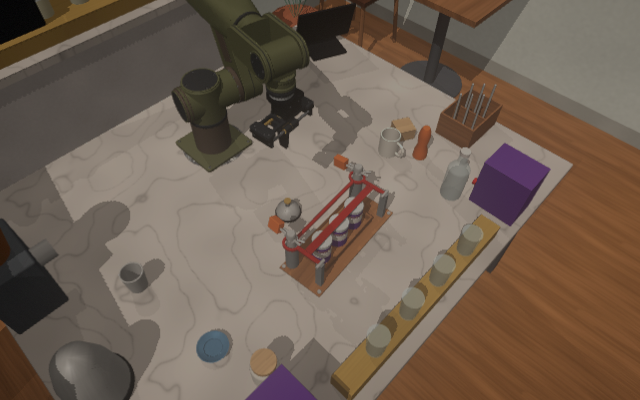

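View pics/z38.png

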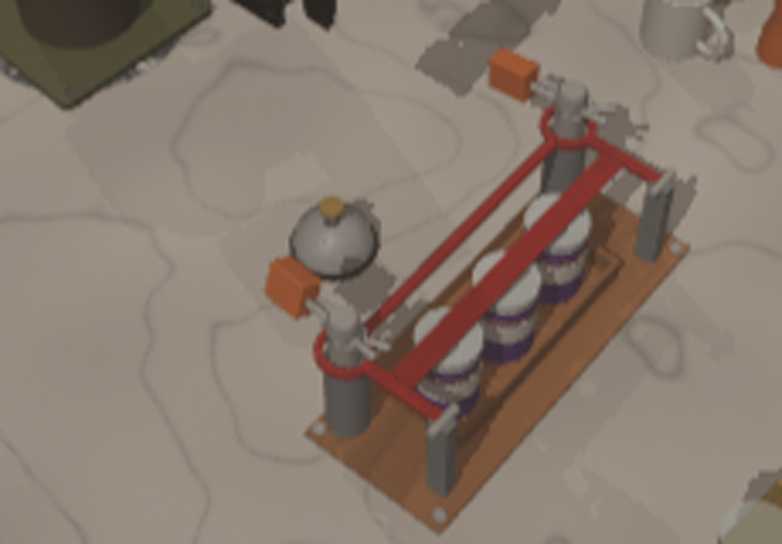

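```bash
python3 -c "
from rig import arm
print(arm.close_job())"
```

```text
the job is handed in; nothing more can be done
None
```

The job is done and handed in at about 65 s of the 210 s allowed. All three purple tins stand upright in the well, and the red bar is fully down. A cotter is pushed home through each lock pin, and I then rang the bell and let go.

- **Bar:** pressing down on the rod stopped at z = 0.126 m with 18 N, which matches the shut position.
- **Cotters:** both seated with 10–11 N at the shoulder. The pictures show each bow beside its pin and snapped over it, with the cotters sagging and rolled a little after release.
- **Bell:** the plunger travelled to its stop (14 N at the end) and was released, with the arm raised clear afterwards.
- **Other things:** the mug, mill, saucer and box look unmoved in the last scene picture.

**What went wrong:** the first attempt to lower the left tin met resistance (about 17 N up and 7 N sideways) and tilted it in the grip. I'm not sure whether the tin or the gripper body made the contact. I stood the tin back on the counter, gripped it again and lowered it slowly without trouble.

**Check that disagreed:** the carrier position from the top camera put the lock pins about 3 mm off sideways. I corrected that from the wrist camera before each insertion.

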